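# Slip-test the serving boards on the kitchen test ramp

## Task

Slip-test the serving boards lying in the wooden tray: hang the catch gate on the two upright pintles at the foot of the ramp, then lay every board, feet down and lengthwise to the slope, above the start line on the stone deck, each beside the next, and let go, until all of them rest on the deck together. Then put the boards that stayed up back in the wooden tray and the boards that slid down to the gate in the grey repair tub, and with the deck clear lift the gate off and stand it back in its steel rest. Do not disturb the other kitchen things.

Things in the scene. Friction and masses are not known exactly. Their poses are not given: they have to be found in the camera images.
- board_a: hardwood serving board, 130 x 50 mm, 20 mm high: 14 mm thick on two 6 mm high black foot strips across it, 45 mm either side of the middle. Origin: centre of the underside of the feet; x along the length, z up out of the top face. About 0.16 kg. All look alike; whether the feet grip or have gone hard shows only on the test deck. May be absent
- board_b: hardwood serving board, 130 x 50 mm, 20 mm high: 14 mm thick on two 6 mm high black foot strips across it, 45 mm either side of the middle. Origin: centre of the underside of the feet; x along the length, z up out of the top face. About 0.16 kg. All look alike; whether the feet grip or have gone hard shows only on the test deck. May be absent
- board_c: hardwood serving board, 130 x 50 mm, 20 mm high: 14 mm thick on two 6 mm high black foot strips across it, 45 mm either side of the middle. Origin: centre of the underside of the feet; x along the length, z up out of the top face. About 0.16 kg. All look alike; whether the feet grip or have gone hard shows only on the test deck. May be absent
- board_d: hardwood serving board, 130 x 50 mm, 20 mm high: 14 mm thick on two 6 mm high black foot strips across it, 45 mm either side of the middle. Origin: centre of the underside of the feet; x along the length, z up out of the top face. About 0.16 kg. All look alike; whether the feet grip or have gone hard shows only on the test deck. May be absent
- deck: top of the slip-test ramp: pale polished stone, 275 mm up the slope, tilted 18 degrees, falling towards the robot. Origin: middle of its lower edge, on the face, 26 mm above the worktop; x up the slope, z out of the face. Start line at x = 100 mm. Steel kerbs at y = -149 and 149 mm, 7 mm high. A board laid above the line stays, or slides in 1 s to the hung gate (origin then at x = 60 mm)
- gate_seat (a point): where the hung gate's origin comes to lie: on the flat steel apron at the ramp's foot, 20 mm above the worktop, midway between the two upright pintles, which stand 140 mm either side along its y. Pintles: 11 mm in diameter, 34 mm high, tapering to a 3 mm tip over the top 10 mm. z up, x towards the deck, whose lower edge is 14 mm away
- gate: catch gate: an upright aluminium bar 16 mm thick (x), 258 mm long (y), from 4 to 48 mm high, with an upright steel tube socket at each end: 24 mm outside, 15 mm bore right through, 40 mm high, axes at y = -140 and +140 mm. Origin: centre of the underside; z up. Same either way round. 0.4 kg. Grip the bar at its middle from above
- gate_rest: shallow open steel rest in which the gate stands at the start, 350 (x) x 80 (y) mm, rim 14 mm high, floor 3 mm thick; fixed. Origin: centre of the underside; the gate stands with its length along x
- tray: open wooden tray, 310 (x) x 270 (y) mm, rim 28 mm high, floor and walls 8 mm thick; fixed. Origin: centre of the underside. At the start the boards lie in it lengthwise along x, up to two by two: places at x = -73 and +73 mm, y = -58 and +58 mm
- tub: open grey plastic repair tub, 220 (x) x 155 (y) mm, rim 50 mm high, floor and walls 4 mm thick; fixed. Origin: centre of the underside. It takes two boards side by side, lengthwise along its y; they may also lie one on another
- mug: white mug, 82 mm across, 95 mm high (a bystander, to be left alone). Origin: centre of its underside
- jar: glass storage jar, 74 mm across, 110 mm high (a bystander, to be left alone). Origin: centre of its underside
- soap: clear soap bottle, 60 mm across, 200 mm high (a bystander, to be left alone). Origin: centre of its underside
- bowl: white bowl, 110 mm across, 50 mm high (a bystander, to be left alone). Origin: centre of its underside
- pepper: dark wooden pepper mill, 54 mm across, 158 mm high (a bystander, to be left alone). Origin: centre of its underside
- salt: white salt cellar, 40 mm across, 63 mm high (a bystander, to be left alone). Origin: centre of its underside
Not all that is in view belongs to the job. What is shaped like the board_b but turquoise is not meant.

How it is judged (in metres and radians):
On the way, in this order (a step that is already met when the one before it is completed fails the run):
1. the catch gate is hung: both sockets down over the pintles, standing on the apron (distance between gate and gate_seat below 0.007 m and angle between the y axis of gate and the y axis of gate_seat, either way round below 0.05 rad and angle between gate's own z axis and vertical below 0.12 rad), for 0.3 s.
2. with the gate hung, all the boards lie feet down and let go on the deck together: those that grip have stayed well up the slope, those that do not have slid down to the gate (all of step 1 and x of board_a in the frame of deck between 0.11 and 0.26 m and y of board_a in the frame of deck between -0.14 and 0.14 m and z of board_a in the frame of deck between -0.006 and 0.01 m and angle between the z axis of each of board_a, board_d, board_b, board_c and the z axis of deck, either way round below 0.08 rad and angle between the x axis of each of board_a, board_d, board_b, board_c and the x axis of deck, either way round below 0.5 rad and linear speed of each of board_a, board_d, board_b, board_c below 0.02 m/s and contact force between each of board_a, board_d, board_b, board_c and the fingers below 0.2 N and x of board_d in the frame of deck between 0.11 and 0.26 m and y of board_d in the frame of deck between -0.14 and 0.14 m and z of board_d in the frame of deck between -0.006 and 0.01 m and x of board_b in the frame of deck between 0.04 and 0.09 m and y of board_b in the frame of deck between -0.14 and 0.14 m and z of board_b in the frame of deck between -0.006 and 0.01 m and x of board_c in the frame of deck between 0.04 and 0.09 m and y of board_c in the frame of deck between -0.14 and 0.14 m and z of board_c in the frame of deck between -0.006 and 0.01 m), for 0.5 s.
At the end, for the whole second after the job is handed in: Boards that stayed lie in the wooden tray, boards that slid in the tub, right way up within 20 degrees, origin inside the walls and under 70 mm above the container's underside; the gate stands upright in its rest, within 30 mm of its middle each way; all at rest (x of board_a in the frame of tray between -0.15 and 0.15 m and y of board_a in the frame of tray between -0.13 and 0.13 m and z of board_a in the frame of tray between -0.002 and 0.07 m and angle between each of board_a, board_d, board_b, board_c's own z axis and vertical below 0.35 rad and linear speed of each of board_a, board_d, board_b, board_c, gate below 0.02 m/s and x of board_d in the frame of tray between -0.15 and 0.15 m and y of board_d in the frame of tray between -0.13 and 0.13 m and z of board_d in the frame of tray between -0.002 and 0.07 m and x of board_b in the frame of tub between -0.107 and 0.107 m and y of board_b in the frame of tub between -0.075 and 0.075 m and z of board_b in the frame of tub between -0.002 and 0.07 m and x of board_c in the frame of tub between -0.107 and 0.107 m and y of board_c in the frame of tub between -0.075 and 0.075 m and z of board_c in the frame of tub between -0.002 and 0.07 m and x of gate in the frame of gate_rest between -0.03 and 0.03 m and y of gate in the frame of gate_rest between -0.03 and 0.03 m and z of gate in the frame of gate_rest between -0.002 and 0.01 m and angle between gate's own z axis and vertical below 0.1 rad); the robot touches nothing.
It fails at once if a bystander is pushed more than 30 mm (distance of any of mug, jar, soap, bowl, pepper, salt from where it was at the start of the episode above 0.03 m).
Of board_a, board_b, board_c, board_d only 2 to 3 are there at a start; the rules pass over those that are not, and their reading is None.
At some moment in a run one of board_a, board_d may be knocked a few centimetres aside while the robot is not near it.
Once in a run the grip may slacken for a moment while it holds something.
It also fails if it takes over 210 s, if anything falls off the work surface, if the arm or the gripper's body presses on something with over 40 N, if the wrist force passes 120 N, or if a joint passes its speed limit or range.

## Robot

A 6-joint arm with a two-finger parallel gripper is mounted at the origin on the work surface. World frame = base frame: x ahead of the robot, y to its left, z up, the work surface at z = 0. Lengths are in m, angles in degrees, forces in N, time in s.
With the tool pointing down it reaches from about 0.35 to 0.875 m from the base axis. Payload 4.2 kg.
Tool frame: the origin (TCP) lies midway between the tips of the shut fingers; the grasp point (between the pads) lies r.grasp_offset behind it (r.grasp_offset is the distance from the TCP to the grasp point, in m); z points along the fingers, y is the direction in which the jaws open and shut (so a half turn about z gives the same grasp; the last joint's range is limited). The gripper opens to 87 mm and grips with 3 to 60 N. Pads are 19 mm wide; open, the fingers measure 117 mm over their backs; the gripper's body (75 mm by 190 mm) begins 51 mm behind the grasp point.
Start: joints at [87.983, 22.042, 0.453, 0, -68.411, -14.817], TCP at [0.181, 0.598, 0.223] pointing down, gripper open.
Joint ranges: [-179.83, 179.83], [-69.29, 118.12], [-61.27, 80.66], [-181.25, 117.63], [-171.15, -9.14], [-177.46, 177.46]. Speed limits (degrees/s): [159.86, 159.86, 180, 180, 180, 180].

## Interface

Orientations are given as a 3x3 rotation matrix whose columns are the frame's x, y, z axes.
In Python, from station import sense, optics, r gives the robot as it stands. The module is installed in compiled form; this text tells all that it offers.
- The arm moves only by the tool servo_tool, never from a script. Its argument "deltas" is a list of rows, each an object with "slide": the shift along the tool's x, y, z in units of 25 mm (1.0 is 25 mm), a list of three; "spin": the turn about the tool's z in units of 8 degrees (1.0 is 8 degrees). A call has 1 to 10 rows; each row shifts and turns the pose as measured when the row begins, along the tool's axes as they then stand; what a row does not reach is not made up. A row lasts 1/10 s, in which the tool goes at most 50 mm and 8.59 degrees, less where a joint would pass 70% of its speed; a pose out of reach is approached as far as the arm can. A call is refused whole if a number of a shift passes 1 or a number of a turn 1, either way. A call with a gripper value outside its range is refused whole. "gripper" is the closure in counts, from 0 (fully open) to 255 (shut), set as the call begins (left out, the last holds). The fingers move at their own pace and stop on an object; the grip force is fixed at half the most. Time passes only in rows, so rows that do not move let the fingers close. It gives the time, the measured TCP pose, the force and the opening at its end, in the units of the state.
- sense(): the state, without advancing time (a new reading comes with each control period).
- optics.capture(name): name is "scene" or "top" or "wrist"; returns a dict with "frame" (480x640x3 uint8, red, green, blue), "camera_matrix" (3x3 intrinsics, pixels), "eye" and "rotation" of the camera in the world. Camera axes: x right, y down, z forward; pixel columns grow to the right and rows downward; lengths in m; the calibration is good to about 2 mm. A picture is of the moment at which its call begins. There is no depth.
- r.finish_job(): hands the job in, once; it reports no verdict.
The state is a dict: "time_s": time; "joints": joint angles; "joint_velocities": joint speeds; "effort": joint torques, N m; "tcp_pos": TCP position; "ee_rot": TCP orientation; "wrist_force": force on the tool from outside, world axes, zero at the start; "moment": the same for the moment, N m; "gripper_width": opening from 0.0 (shut) to 1.0 (fully open).
Only numpy, scipy, OpenCV 4.12 (cv2) and the standard library are available. Lean on these libraries where they do the work, as an engineer would, in place of code of your own. Each camera call takes 0.05 s, during which the arm holds its last target.

## Working session

There is one attempt and no reset: what is moved stays moved. The work goes in short steps, Python scripts to look and compute and a tool call to move; the robot and the scene stay as the last step left them, time stands still between calls to the robot, and variables do not carry over. Pictures are saved under pics/ and viewed, and the job is handed in when it is done.

Besides the shell and the picture viewer there is one more tool, called after "Request:" by a JSON object that holds its "api" and its "payload". servo_tool: Moves the arm, as the interface text tells. Its arguments: {"type":"object","properties":{"deltas":{"type":"array"},"gripper":{"type":"number"}},"required":["deltas"]}

```bash
mkdir -p pics; ls; cat > h.py <<'E'
import numpy as np, cv2, sys
from station import sense, optics, r
def cap(name, fn=None):
    d=optics.capture(name)
    if fn: cv2.imwrite('pics/'+fn, cv2.cvtColor(d['frame'],cv2.COLOR_RGB2BGR))
    np.savez('last_%s.npz'%name, **d)
    return d
def ray(d,u,v):
    K=np.array(d['camera_matrix']);R=np.array(d['rotation'])
    w=R@np.linalg.solve(K,np.array([u,v,1.0])); return np.array(d['eye']),w
def onz(d,u,v,z):
    e,w=ray(d,u,v); t=(z-e[2])/w[2]; return e+t*w
def proj(d,p):
    K=np.array(d['camera_matrix']);R=np.array(d['rotation'])
    c=R.T@(np.array(p)-np.array(d['eye'])); q=K@c; return q[:2]/q[2]
E
python3 - <<'E'
from h import *
print(sense()); print(r.grasp_offset)
for n in ['scene','top','wrist']:
    d=cap(n,n+'0.png'); print(n,d['camera_matrix'],d['eye'],d['rotation'])
E
```

```text
pics
{'time_s': 0.0, 'joints': array([ 8.79823405e+01,  2.20927886e+01,  3.78783587e-01, -3.15485598e-02,
       -6.84114040e+01, -1.48177262e+01]), 'joint_velocities': array([-0.02216123, -0.01358184, -0.05688342,  0.09731364, -0.04047675,
       -0.03877649]), 'effort': array([ 6.19675902e-04, -3.90670109e+01,  1.87402385e+01,  4.21978623e+00,
        1.09898800e-02, -1.95319299e-04]), 'tcp_pos': array([0.18079641, 0.597635  , 0.22142482]), 'ee_rot': array([[ 9.57081970e-01, -2.89816762e-01, -5.88742547e-04],
       [-2.89817353e-01, -9.57079514e-01, -2.16936296e-03],
       [ 6.52443179e-05,  2.24688598e-03, -9.99997474e-01]]), 'wrist_force': array([-0.11193501, -0.39940606,  0.16074141]), 'moment': array([0.00858652, 0.00862208, 0.03705112]), 'gripper_width': 0.9990097853064114}
0.0187
scene [[526.77323172   0.         324.80156145]
 [  0.         526.77323172 234.88749868]
 [  0.           0.           1.        ]] [1.25980106 0.39834034 0.8490116 ] [[-4.84367985e-01  6.14052126e-01 -6.23159403e-01]
 [ 8.74864293e-01  3.39682809e-01 -3.45294162e-01]
 [-3.52077801e-04 -7.12429348e-01 -7.01743757e-01]]
top [[465.23642442   0.         317.04957242]
 [  0.         465.23642442 238.44966558]
 [  0.           0.           1.        ]] [0.43519345 0.00990107 1.06339918] [[ 0.01112365 -0.9956273   0.09274986]
 [-0.99982875 -0.01244642 -0.0136954 ]
 [ 0.01478992 -0.09258163 -0.99559525]]
wrist [[347.57902579   0.         322.05957038]
 [  0.         347.57902579 238.62956817]
 [  0.           0.           1.        ]] [0.25756397 0.57612062 0.38471935] [[-0.28910661 -0.91661611 -0.27610192]
 [-0.95729619  0.27717354  0.08221214]
 [ 0.00117118  0.28807939 -0.95760581]]
```

View pics/scene0.png

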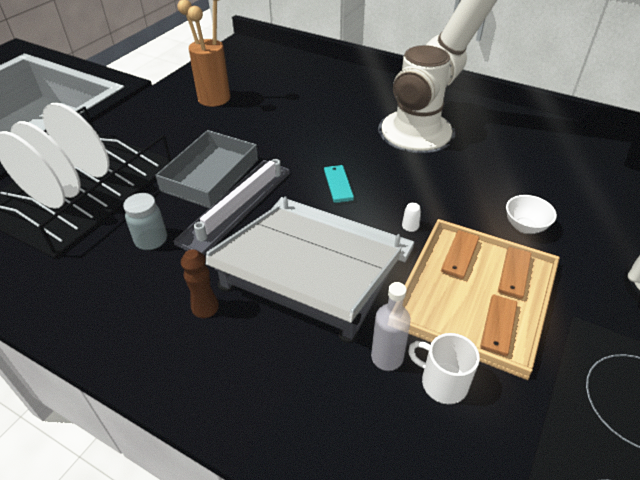

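View pics/top0.png

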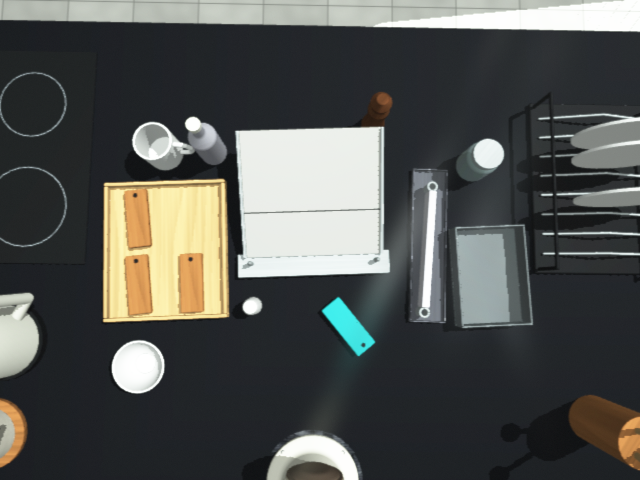

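View pics/wrist0.png

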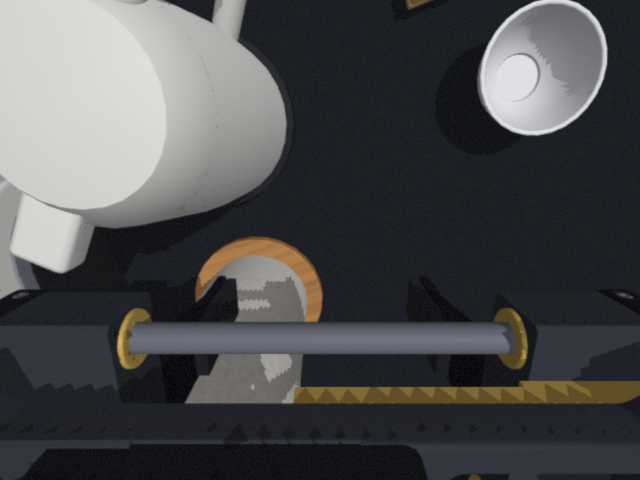

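```bash
python3 - <<'E'
import cv2
im=cv2.imread('pics/top0.png')
def z(x0,y0,x1,y1,s,fn): cv2.imwrite('pics/'+fn,cv2.resize(im[y0:y1,x0:x1],None,fx=s,fy=s,interpolation=cv2.INTER_CUBIC))
z(230,115,400,285,3.4,'t_ramp.png'); z(400,160,540,335,3.4,'t_gate.png')
E
```

```text
(no output)
```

View pics/t_ramp.png

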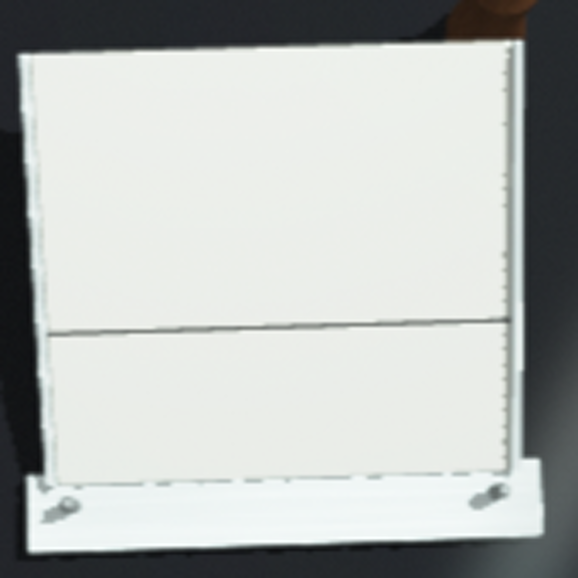

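View pics/t_gate.png

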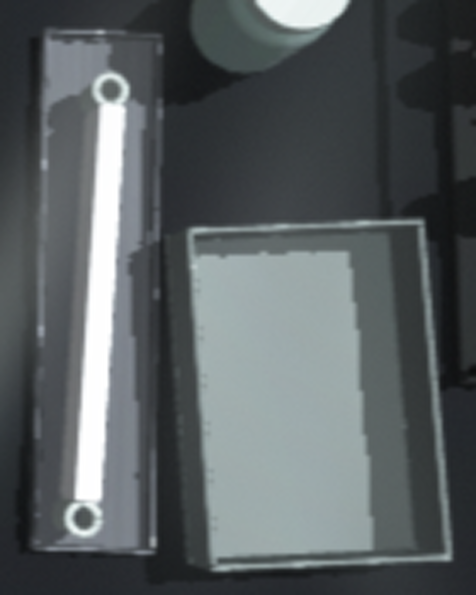

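```bash
python3 - <<'E'
from h import *
d=dict(np.load('last_top.npz')); 
c=lambda x,y,ox,oy:(x/3.4+ox,y/3.4+oy)
def P(n,x,y,ox,oy,z):
    p=onz(d,*c(x,y,ox,oy),z); print(n,p.round(4)); return p
a=P('pinL',70,505,230,115,.054); b=P('pinR',502,489,230,115,.054); v=a-b; print('dist',np.linalg.norm(v),'mid',(a+b)/2,'ang of y',np.degrees(np.arctan2(-v[0],v[1])))
a=P('line',50,333,230,115,.0569); b=P('line',508,320,230,115,.0569);v=a-b;print(np.linalg.norm(v),(a+b)/2,np.degrees(np.arctan2(-v[0],v[1])))
a=P('s1',110,89,400,160,.043); b=P('s2',83,518,400,160,.043); v=a-b; print(np.linalg.norm(v),(a+b)/2,np.degrees(np.arctan2(v[1],v[0])))
for q in [(45,32),(160,36),(155,550),(33,548)]: P('rest',*q,400,160,.014)
for q in [(190,230),(422,222),(450,558),(212,568)]: P('tub',*q,400,160,.05)
# boards
f=d['frame']; hsv=cv2.cvtColor(f,cv2.COLOR_RGB2HSV)
roi=np.zeros(f.shape[:2],bool); roi[185:318,110:222]=1
print(hsv[210,137],hsv[240,170])
m=((hsv[...,0]<14)&(hsv[...,1]>120)&roi).astype(np.uint8)
cs,_=cv2.findContours(m,0,2)
for k in cs:
    if cv2.contourArea(k)>300:
        (x,y),wh,an=cv2.minAreaRect(k); bx=cv2.boxPoints(((x,y),wh,an))
        w=np.array([onz(d,*q,.028) for q in bx]); e=[np.linalg.norm(w[1]-w[0]),np.linalg.norm(w[2]-w[1])]
        L=w[1]-w[0] if e[0]>e[1] else w[2]-w[1]
        print('board',(x,y),w.mean(0).round(4),np.round(e,4),np.degrees(np.arctan2(L[1],L[0]))%180)
for q in [(104,182),(226,180),(229,320),(104,322)]: print('tray',onz(d,*q,.028))
E
```

```text
pinL [0.4729 0.1392 0.054 ]
pinR [ 0.4864 -0.1363  0.054 ]
dist 0.2758105076886775 mid [0.47965812 0.00148248 0.054     ] ang of y 2.7952318808091556
line [0.5828 0.1543 0.0569]
line [ 0.5952 -0.1398  0.0569]
0.29439920301876166 [0.58899588 0.00725367 0.0569    ] 2.40875861997681
s1 [ 0.6508 -0.2605  0.043 ]
s2 [ 0.3715 -0.2398  0.043 ]
0.28003417506473577 [ 0.51114532 -0.25014971  0.043     ] -4.236058969388304
rest [ 0.6955 -0.2244  0.014 ]
rest [ 0.6939 -0.3027  0.014 ]
rest [ 0.3493 -0.2942  0.014 ]
rest [ 0.3498 -0.2137  0.014 ]
tub [ 0.5573 -0.3095  0.05  ]
tub [ 0.5645 -0.461   0.05  ]
tub [ 0.3491 -0.4724  0.05  ]
tub [ 0.3413 -0.32    0.05  ]
[ 15 153 215] [ 24  86 248]
tray [0.65296419 0.47547974 0.028     ]
tray [0.66145894 0.20246975 0.028     ]
tray [0.34959907 0.18679889 0.028     ]
tray [0.34258048 0.45894486 0.028     ]
```

```bash
python3 - <<'E'
from h import *
im=cv2.imread('pics/top0.png')
a=im[250:275,235:265]; b=im[247:272,365:395]
cv2.imwrite('pics/t_pin.png',cv2.resize(np.hstack([a,b]),None,fx=12,fy=12,interpolation=cv2.INTER_NEAREST))
d=dict(np.load('last_top.npz')); 
f=d['frame']; hsv=cv2.cvtColor(f,cv2.COLOR_RGB2HSV)
roi=np.zeros(f.shape[:2],bool); roi[185:318,110:222]=1
m=((hsv[...,0]<19)&(hsv[...,1]>120)&roi).astype(np.uint8)
m=cv2.morphologyEx(m,cv2.MORPH_OPEN,np.ones((3,3)))
cs,_=cv2.findContours(m,0,2)
for k in cs:
    if cv2.contourArea(k)>300:
        (x,y),wh,an=cv2.minAreaRect(k); bx=cv2.boxPoints(((x,y),wh,an))
        w=np.array([onz(d,*q,.028) for q in bx]); e=[np.linalg.norm(w[1]-w[0]),np.linalg.norm(w[2]-w[1])]
        L=w[1]-w[0] if e[0]>e[1] else w[2]-w[1]
        print('board',(x,y),w.mean(0).round(4),np.round(e,4),np.degrees(np.arctan2(L[1],L[0])))
E
```

```text
board (137.97647094726562, 284.194091796875) [0.4259 0.389  0.028 ] [0.0541 0.1308] -173.09056492954525
board (191.0, 282.5) [0.4309 0.2728 0.028 ] [0.0531 0.1297] -178.06682279417902
board (137.3103485107422, 218.22415161132812) [0.5723 0.3973 0.028 ] [0.0538 0.1321] -172.7787141430934
```

View pics/t_pin.png

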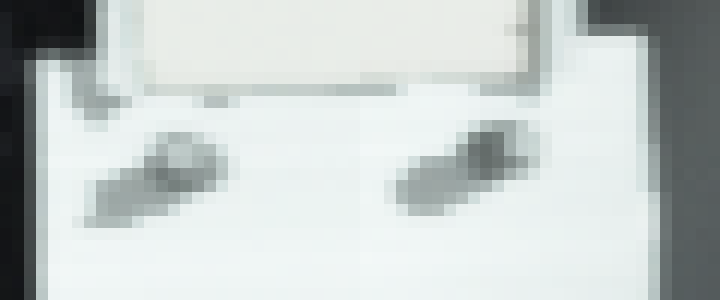

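```bash
cat >> h.py <<'E'
def go(x,y,z,yaw=None):
    s=sense(); R=s['ee_rot']; p=s['tcp_pos']
    w=np.degrees(np.arctan2(R[1,0],R[0,0]))
    dl=R.T@(np.array([x,y,z])-p)/0.025
    o='t %.1f pos %s yaw %.2f F %s w %.3f | slide units now %s'%(s['time_s'],p.round(4),w,s['wrist_force'].round(1),s['gripper_width'],dl.round(2))
    if yaw is not None:
        sp=-((yaw-w+180)%360-180)/8
        a=np.radians(yaw);R2=np.array([[np.cos(a),np.sin(a),0],[np.sin(a),-np.cos(a),0],[0,0,-1]])
        o+=' | spin units %.2f, slide after spin %s'%(sp,(R2.T@(np.array([x,y,z])-p)/0.025).round(2))
    print(o)
E
```

Request:
{"api": "servo_tool", "payload": {"deltas": [{"slide": [0,0,0],"spin": -0.8},{"slide": [0,0,0],"spin": -0.8},{"slide": [0,0,0],"spin": 0}], "gripper": 0}}

```text
time_s: 0.45
tcp_pos: [0.1806, 0.597, 0.2202]
ee_rot: [[0.998, -0.063, -0.001], [-0.063, -0.998, -0.005], [-0.001, 0.005, -1.0]]
wrist_force: [0.2, -0.0, 0.6]
gripper_width: 0.995
```

```bash
python3 -c "
from h import *
go(.511,-.25,.2,-4.24)"
```

```text
t 0.5 pos [0.1806 0.597  0.2202] yaw -3.63 F [ 0.2 -0.   0.6] w 0.995 | slide units now [15.33 32.97  0.95] | spin units 0.08, slide after spin [15.68 32.81  0.81]
```

Request:
{"api": "servo_tool", "payload": {"deltas": [{"slide": [0.9,1,0],"spin": 0},{"slide": [0.9,1,0],"spin": 0},{"slide": [0.9,1,0],"spin": 0},{"slide": [0.9,1,0],"spin": 0},{"slide": [0.9,1,0],"spin": 0},{"slide": [0.9,1,0],"spin": 0},{"slide": [0.9,1,0],"spin": 0},{"slide": [0.9,1,0],"spin": 0},{"slide": [0.9,1,0],"spin": 0},{"slide": [0.9,1,0],"spin": 0}]}}

```text
time_s: 1.45
tcp_pos: [0.3905, 0.3232, 0.2188]
ee_rot: [[0.997, -0.083, -0.002], [-0.083, -0.997, -0.007], [-0.002, 0.008, -1.0]]
wrist_force: [0.2, 0.4, 0.4]
gripper_width: 0.998
```

```bash
python3 -c "
from h import *
go(.511,-.25,.2,-4.24)"
```

```text
t 1.4 pos [0.3905 0.3232 0.2188] yaw -4.77 F [0.2 0.4 0.4] w 0.998 | slide units now [ 6.71 22.44  0.91] | spin units -0.07, slide after spin [ 6.5  22.51  0.75]
```

Nearly all of each shift is reached. Continue.

Request:
{"api": "servo_tool", "payload": {"deltas": [{"slide": [0.3,1,0],"spin": 0},{"slide": [0.3,1,0],"spin": 0},{"slide": [0.3,1,0],"spin": 0},{"slide": [0.3,1,0],"spin": 0},{"slide": [0.3,1,0],"spin": 0},{"slide": [0.3,1,0],"spin": 0},{"slide": [0.3,1,0],"spin": 0},{"slide": [0.3,1,0],"spin": 0},{"slide": [0.3,1,0],"spin": 0},{"slide": [0.3,1,0],"spin": 0}]}}

```text
time_s: 2.45
tcp_pos: [0.4422, 0.0549, 0.2203]
ee_rot: [[0.994, -0.113, -0.003], [-0.113, -0.994, -0.008], [-0.002, 0.008, -1.0]]
wrist_force: [1.4, -1.0, 0.1]
gripper_width: 0.996
```

Request:
{"api": "servo_tool", "payload": {"deltas": [{"slide": [0.3,1,0],"spin": 0},{"slide": [0.3,1,0],"spin": 0},{"slide": [0.3,1,0],"spin": 0},{"slide": [0.3,1,0],"spin": 0},{"slide": [0.3,1,0],"spin": 0},{"slide": [0.3,1,0],"spin": 0},{"slide": [0.3,1,0],"spin": 0},{"slide": [0.3,1,0],"spin": 0},{"slide": [0.3,1,0],"spin": 0},{"slide": [0.3,1,0],"spin": 0}]}}

```text
time_s: 3.45
tcp_pos: [0.4844, -0.2138, 0.222]
ee_rot: [[0.99, -0.141, -0.003], [-0.141, -0.99, -0.007], [-0.002, 0.007, -1.0]]
wrist_force: [-0.6, -0.4, -0.5]
gripper_width: 1.003
```

Request:
{"api": "servo_tool", "payload": {"deltas": [{"slide": [0.5,1,0],"spin": 0},{"slide": [0.3,1,0.4],"spin": 0},{"slide": [0,0,0.5],"spin": 0},{"slide": [0,0,0],"spin": 0}]}}

```text
time_s: 3.85
tcp_pos: [0.4969, -0.2712, 0.198]
ee_rot: [[0.988, -0.155, -0.004], [-0.155, -0.988, -0.006], [-0.003, 0.007, -1.0]]
wrist_force: [-0.7, -0.4, -0.2]
gripper_width: 0.998
```

```bash
python3 -c "
from h import *
go(.511,-.25,.05,-4.24); cap('wrist','w1.png')"
```

```text
t 3.9 pos [ 0.4969 -0.2712  0.198 ] yaw -8.93 F [-0.7 -0.4 -0.2] w 0.998 | slide units now [ 0.44 -0.97  5.91] | spin units -0.59, slide after spin [ 0.5  -0.89  5.92]
```

View pics/w1.png

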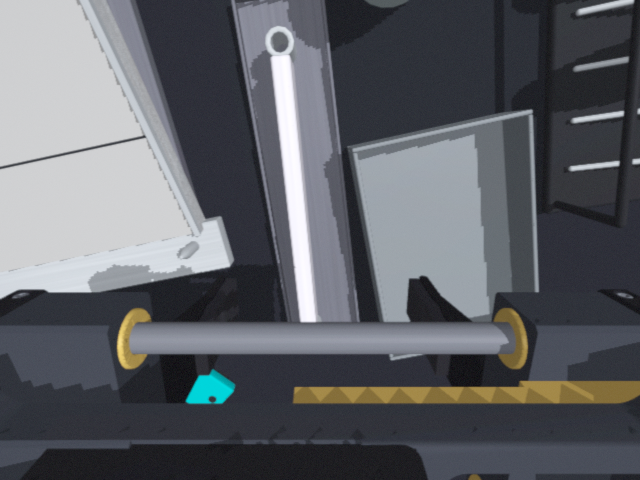

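Request:
{"api": "servo_tool", "payload": {"deltas": [{"slide": [0,0,0],"spin": -0.6},{"slide": [0.5,-0.9,0],"spin": 0},{"slide": [0,0,1],"spin": 0},{"slide": [0,0,1],"spin": 0},{"slide": [0,0,1],"spin": 0},{"slide": [0,0,0],"spin": 0}]}}

```text
time_s: 4.5
tcp_pos: [0.5143, -0.2449, 0.1275]
ee_rot: [[0.998, -0.065, 0.006], [-0.065, -0.998, -0.01], [0.007, 0.01, -1.0]]
wrist_force: [-0.6, 0.5, 0.4]
gripper_width: 0.999
```

```bash
python3 -c "
from h import *
go(.511,-.25,.02,-4.24); cap('wrist','w2.png')"
```

```text
t 4.5 pos [ 0.5143 -0.2449  0.1275] yaw -3.73 F [-0.6  0.5  0.4] w 0.999 | slide units now [-0.15  0.17  4.3 ] | spin units 0.06, slide after spin [-0.12  0.21  4.3 ]
```

View pics/w2.png

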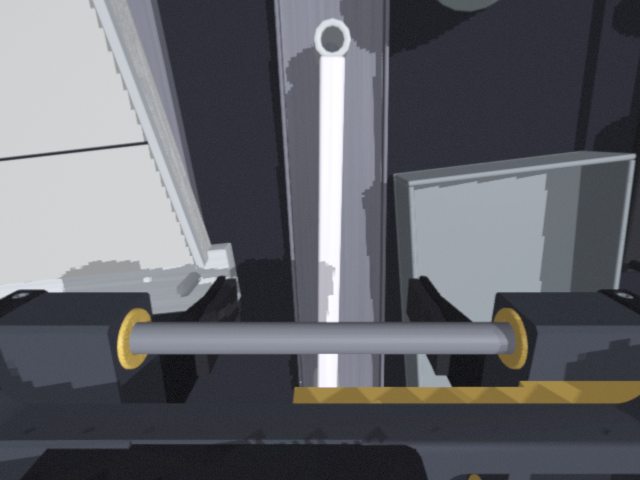

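Request:
{"api": "servo_tool", "payload": {"deltas": [{"slide": [-0.15,0.2,1],"spin": 0.06},{"slide": [0,0,1],"spin": 0},{"slide": [0,0,0.9],"spin": 0},{"slide": [0,0,0.9],"spin": 0},{"slide": [0,0,0],"spin": 0}]}}

```text
time_s: 5.05
tcp_pos: [0.5222, -0.2518, 0.0443]
ee_rot: [[0.997, -0.069, 0.031], [-0.068, -0.997, -0.019], [0.033, 0.016, -0.999]]
wrist_force: [-0.9, -0.4, -0.4]
gripper_width: 0.996
```

```bash
python3 -c "
from h import *
go(.511,-.25,.02,-4.24)"
```

```text
t 5.0 pos [ 0.5222 -0.2518  0.0443] yaw -3.91 F [-0.9 -0.4 -0.4] w 0.996 | slide units now [-0.48 -0.06  0.96] | spin units 0.04, slide after spin [-0.45 -0.04  0.97]
```

Request:
{"api": "servo_tool", "payload": {"deltas": [{"slide": [0,0,0],"spin": 0},{"slide": [0,0,0],"spin": 0},{"slide": [0,0,0],"spin": 0}]}}

```text
time_s: 5.35
tcp_pos: [0.5262, -0.2523, 0.0502]
ee_rot: [[0.997, -0.067, 0.04], [-0.066, -0.998, -0.021], [0.042, 0.019, -0.999]]
wrist_force: [0.1, 0.2, 0.2]
gripper_width: 1.001
```

```bash
python3 -c "
from h import *
s=sense(); print(s['ee_rot'].round(4), s['tcp_pos'],s['joints'])"
```

```text
[[ 0.9969 -0.0671  0.0404]
 [-0.0662 -0.9976 -0.0214]
 [ 0.0418  0.0187 -0.999 ]] [ 0.52620788 -0.25228158  0.05015216] [ -9.26805628  27.12040634 -20.0920747    1.29519327 -40.31063686
  94.47553624]
```

Request:
{"api": "servo_tool", "payload": {"deltas": [{"slide": [0,0,-1],"spin": 0},{"slide": [0,0,0],"spin": 0}]}}

```text
time_s: 5.55
tcp_pos: [0.5265, -0.252, 0.0783]
ee_rot: [[0.997, -0.067, 0.044], [-0.066, -0.998, -0.023], [0.046, 0.02, -0.999]]
wrist_force: [0.4, -0.6, 0.6]
gripper_width: 1.004
```

```bash
python3 -c "
from h import *
s=sense(); print(s['ee_rot'].round(4), s['tcp_pos'],s['joints'])"
```

```text
[[ 0.9968 -0.0665  0.0441]
 [-0.0656 -0.9976 -0.0226]
 [ 0.0455  0.0196 -0.9988]] [ 0.52654042 -0.25199621  0.07826502] [ -9.21504418  24.91627298 -18.72834778   1.26274048 -43.65916669
  94.53274884]
```

Request:
{"api": "servo_tool", "payload": {"deltas": [{"slide": [0,0,0],"spin": 0},{"slide": [0,0,0],"spin": 0},{"slide": [0,0,0],"spin": 0},{"slide": [0,0,0],"spin": 0}]}}

```text
time_s: 5.95
tcp_pos: [0.5265, -0.252, 0.0794]
ee_rot: [[0.997, -0.067, 0.046], [-0.066, -0.998, -0.023], [0.047, 0.019, -0.999]]
wrist_force: [-0.7, 0.3, -0.4]
gripper_width: 0.999
```

```bash
python3 -c "
from h import *
s=sense(); print(s['ee_rot'].round(4), s['tcp_pos'],s['joints'],s['effort'].round(1))"
```

```text
[[ 0.9967 -0.0671  0.046 ]
 [-0.0661 -0.9976 -0.0226]
 [ 0.0474  0.0195 -0.9987]] [ 0.52653512 -0.25195493  0.07939539] [ -9.2195743   24.79052177 -18.73692142   1.23936825 -43.66724323
  94.52229966] [  0.  -37.7  14.9   3.2   0.2  -0. ]
```

Request:
{"api": "servo_tool", "payload": {"deltas": [{"slide": [0,0,-1],"spin": 0},{"slide": [0,0,-1],"spin": 0},{"slide": [0,0,-1],"spin": 0},{"slide": [0,0,0],"spin": 0}]}}

```text
time_s: 6.35
tcp_pos: [0.5215, -0.2501, 0.1535]
ee_rot: [[0.997, -0.067, 0.038], [-0.067, -0.998, -0.021], [0.04, 0.019, -0.999]]
wrist_force: [0.8, -1.1, 0.6]
gripper_width: 0.998
```

```bash
python3 -c "
from h import *
s=sense(); print(s['ee_rot'].round(4), s['tcp_pos'],s['joints'],s['effort'].round(1))"
```

```text
[[ 0.997  -0.0673  0.0385]
 [-0.0665 -0.9976 -0.0213]
 [ 0.0398  0.0187 -0.999 ]] [ 0.5214734  -0.25006313  0.15351649] [ -9.10795742  19.66564934 -14.24684925   1.06481098 -53.72223846
  94.65722872] [ -0.1 -34.9  16.4   3.6  -0.1   0. ]
```

Request:
{"api": "servo_tool", "payload": {"deltas": [{"slide": [0,0,-1],"spin": 0},{"slide": [0,0,-1],"spin": 0},{"slide": [0,0,-1],"spin": 0},{"slide": [0,0,-1],"spin": 0},{"slide": [0,0,-1],"spin": 0}]}}

```text
time_s: 6.85
tcp_pos: [0.5129, -0.2461, 0.2735]
ee_rot: [[0.997, -0.069, 0.021], [-0.068, -0.998, -0.016], [0.022, 0.014, -1.0]]
wrist_force: [0.5, -0.4, 0.3]
gripper_width: 1.0
```

```bash
python3 -c "
from h import *
s=sense(); print(s['ee_rot'][:,2].round(4), s['tcp_pos'],s['joints'])"
```

```text
[ 0.021  -0.0155 -0.9997] [ 0.51285573 -0.24608602  0.27351004] [ -8.93051448  13.9453066   -4.13827585   0.73384184 -70.59001667
  94.76130837]
```

Request:
{"api": "servo_tool", "payload": {"deltas": [{"slide": [0,0,0.4],"spin": 0},{"slide": [0,0,0.4],"spin": 0},{"slide": [0,0,0.4],"spin": 0},{"slide": [0,0,0.4],"spin": 0},{"slide": [0,0,0.4],"spin": 0},{"slide": [0,0,0.4],"spin": 0}]}}

```text
time_s: 7.45
tcp_pos: [0.5145, -0.2472, 0.2087]
ee_rot: [[0.997, -0.069, 0.021], [-0.069, -0.998, -0.016], [0.022, 0.014, -1.0]]
wrist_force: [0.4, -0.8, 0.8]
gripper_width: 0.999
```

```bash
python3 -c "
from h import *
s=sense(); print(s['ee_rot'][:,2].round(4), s['tcp_pos'],s['joints'])"
```

```text
[ 0.0213 -0.0156 -0.9997] [ 0.51451296 -0.24722847  0.20870969] [ -9.02214003  16.618754    -9.97012734   0.78312387 -62.06968189
  94.71808695]
```

Request:
{"api": "servo_tool", "payload": {"deltas": [{"slide": [0,0,-1],"spin": 0},{"slide": [0,0,-1],"spin": 0},{"slide": [0,0,-1],"spin": 0},{"slide": [0,0,-1],"spin": 0},{"slide": [0,0,-1],"spin": 0},{"slide": [0,0,-1],"spin": 0},{"slide": [0,0,0],"spin": 0}]}}

```text
time_s: 8.15
tcp_pos: [0.5102, -0.2447, 0.3525]
ee_rot: [[0.998, -0.07, 0.004], [-0.07, -0.998, -0.012], [0.004, 0.012, -1.0]]
wrist_force: [0.6, -0.9, 1.0]
gripper_width: 1.001
```

```bash
python3 -c "
from h import *
s=sense(); print(s['ee_rot'][:,2].round(4), s['tcp_pos'],s['joints'])"
```

```text
[ 0.0036 -0.0119 -0.9999] [ 0.51024751 -0.24470966  0.35248861] [ -8.85903545  12.44898362   4.94624599   0.64546049 -82.18978343
  94.78396016]
```

Request:
{"api": "servo_tool", "payload": {"deltas": [{"slide": [0,0,0.5],"spin": 0},{"slide": [0,0,0.5],"spin": 0},{"slide": [0,0,0.5],"spin": 0},{"slide": [0,0,0.5],"spin": 0},{"slide": [0,0,0.5],"spin": 0},{"slide": [0,0,0.5],"spin": 0},{"slide": [0,0,0.5],"spin": 0},{"slide": [0,0,0.5],"spin": 0},{"slide": [0,0,0.5],"spin": 0},{"slide": [0,0,0.5],"spin": 0}]}}

```text
time_s: 9.15
tcp_pos: [0.5006, -0.2426, 0.1988]
ee_rot: [[0.997, -0.072, -0.025], [-0.072, -0.997, -0.001], [-0.024, 0.003, -1.0]]
wrist_force: [0.4, 0.4, -0.1]
gripper_width: 1.001
```

```bash
python3 -c "
from h import *
s=sense(); print(s['ee_rot'][:,2].round(4), s['tcp_pos'],s['joints'])"
```

```text
[-0.0246 -0.0012 -0.9997] [ 0.50060117 -0.24260351  0.19875736] [ -8.99706898  17.08592547 -10.63891631   0.32026747 -63.65524267
  94.73671464]
```

Request:
{"api": "servo_tool", "payload": {"deltas": [{"slide": [0,0,0],"spin": 0},{"slide": [0,0,0],"spin": 0},{"slide": [0,0,0.4],"spin": 0},{"slide": [0,0,0.4],"spin": 0},{"slide": [0,0,0.4],"spin": 0},{"slide": [0,0,0.4],"spin": 0},{"slide": [0,0,0.4],"spin": 0}]}}

```text
time_s: 9.85
tcp_pos: [0.496, -0.2418, 0.1401]
ee_rot: [[0.997, -0.072, -0.032], [-0.072, -0.997, 0.001], [-0.032, 0.001, -0.999]]
wrist_force: [0.1, 0.1, -0.6]
gripper_width: 1.0
```

```bash
python3 -c "
from h import *
s=sense(); print(s['ee_rot'][:,2].round(4), s['tcp_pos'],s['joints'])
go(.511,-.25,.02,-4.24)"
```

```text
[-0.0319  0.001  -0.9995] [ 0.49595355 -0.24180199  0.14005877] [ -9.02401034  20.08000443 -15.50012491   0.27470334 -56.2347049
  94.71807315]
t 9.8 pos [ 0.496  -0.2418  0.1401] yaw -4.15 F [ 0.1  0.1 -0.6] w 1.000 | slide units now [0.78 0.28 4.78] | spin units 0.01, slide after spin [0.62 0.28 4.8 ]
```

Request:
{"api": "servo_tool", "payload": {"deltas": [{"slide": [0.3,0.2,1],"spin": 0},{"slide": [0.2,0,1],"spin": 0},{"slide": [0.1,0,1],"spin": 0},{"slide": [0,0,0],"spin": 0},{"slide": [0,0,0],"spin": 0}]}}

```text
time_s: 10.35
tcp_pos: [0.5082, -0.2481, 0.0597]
ee_rot: [[0.997, -0.072, -0.033], [-0.072, -0.997, 0.001], [-0.033, 0.002, -0.999]]
wrist_force: [-0.2, -0.1, -0.1]
gripper_width: 1.002
```

```bash
python3 -c "
from h import *
s=sense(); print(s['ee_rot'][:,2].round(4), s['tcp_pos'],s['joints'])
go(.511,-.25,.02,-4.24)"
```

```text
[-3.280e-02  7.000e-04 -9.995e-01] [ 0.50817575 -0.24811258  0.05973611] [ -9.45895668  26.76651245 -18.50324307   0.3675826  -46.59010204
  95.07313   ]
t 10.3 pos [ 0.5082 -0.2481  0.0597] yaw -4.13 F [-0.2 -0.1 -0.1] w 1.002 | slide units now [0.17 0.06 1.58] | spin units 0.01, slide after spin [0.12 0.07 1.59]
```

Request:
{"api": "servo_tool", "payload": {"deltas": [{"slide": [0,0,-0.3],"spin": 0},{"slide": [0,0,-0.3],"spin": 0},{"slide": [0,0,-0.3],"spin": 0},{"slide": [0,0,-0.3],"spin": 0},{"slide": [0,0,-0.3],"spin": 0}], "gripper": 120}}

```text
time_s: 10.85
tcp_pos: [0.5114, -0.2486, 0.1047]
ee_rot: [[0.997, -0.071, -0.025], [-0.071, -0.997, -0.001], [-0.025, 0.003, -1.0]]
wrist_force: [0.2, 0.2, -0.2]
gripper_width: 0.633
```

```bash
cat >> h.py <<'E'
def st():
    s=sense(); print(s['time_s'].__round__(2),'z-axis',s['ee_rot'][:,2].round(4),'pos', s['tcp_pos'].round(4),'j',s['joints'].round(2),'w',round(s['gripper_width'],3),'F',s['wrist_force'].round(1))
E
python3 -c "
from h import *
st()"
```

```text
10.85 z-axis [-0.0252 -0.0013 -0.9997] pos [ 0.5114 -0.2486  0.1047] j [ -9.43  23.62 -15.82   0.39 -51.98  95.1 ] w 0.633 F [ 0.2  0.2 -0.2]
```

Request:
{"api": "servo_tool", "payload": {"deltas": [{"slide": [-1,0,0],"spin": 0},{"slide": [-1,0,0],"spin": 0},{"slide": [-1,0,0],"spin": 0}]}}

```text
time_s: 11.15
tcp_pos: [0.4398, -0.244, 0.1106]
ee_rot: [[0.997, -0.069, -0.016], [-0.069, -0.998, -0.004], [-0.015, 0.005, -1.0]]
wrist_force: [-0.5, -0.1, 0.4]
gripper_width: 0.534
```

```bash
python3 -c "
from h import *
st()"
```

```text
11.15 z-axis [-0.0155 -0.0042 -0.9999] pos [ 0.4398 -0.244   0.1106] j [-10.24  17.28 -25.06   0.53 -48.49  95.92] w 0.534 F [-0.5 -0.1  0.4]
```

Request:
{"api": "servo_tool", "payload": {"deltas": [{"slide": [1,0,0],"spin": 0},{"slide": [1,0,0],"spin": 0},{"slide": [1,0,0],"spin": 0}]}}

```text
time_s: 11.45
tcp_pos: [0.5078, -0.2485, 0.112]
ee_rot: [[0.997, -0.072, -0.019], [-0.072, -0.997, -0.002], [-0.019, 0.004, -1.0]]
wrist_force: [0.0, 0.0, 0.4]
gripper_width: 0.53
```

```bash
python3 -c "
from h import *
st()"
```

```text
11.45 z-axis [-0.0189 -0.0022 -0.9998] pos [ 0.5078 -0.2485  0.112 ] j [ -9.48  22.7  -16.08   0.38 -52.27  95.1 ] w 0.53 F [0.  0.  0.4]
```

Request:
{"api": "servo_tool", "payload": {"deltas": [{"slide": [0.1,0,0.8],"spin": 0},{"slide": [0,0,0.8],"spin": 0},{"slide": [0,0,0.8],"spin": 0},{"slide": [0,0,0.6],"spin": 0},{"slide": [0,0,0.4],"spin": 0}]}}

```text
time_s: 11.95
tcp_pos: [0.5172, -0.2503, 0.0309]
ee_rot: [[0.998, -0.07, -0.004], [-0.07, -0.998, -0.006], [-0.004, 0.006, -1.0]]
wrist_force: [0.6, -0.2, 0.2]
gripper_width: 0.529
```

```bash
python3 -c "
from h import *
st()
go(.511,-.25,.02,-4.24)"
```

```text
11.95 z-axis [-0.0043 -0.0062 -1.    ] pos [ 0.5172 -0.2503  0.0309] j [ -9.46  29.04 -19.93   0.59 -41.21  94.99] w 0.529 F [ 0.6 -0.2  0.2]
t 11.9 pos [ 0.5172 -0.2503  0.0309] yaw -4.03 F [ 0.6 -0.2  0.2] w 0.529 | slide units now [-0.25  0.    0.44] | spin units 0.03, slide after spin [-0.25  0.01  0.44]
```

Request:
{"api": "servo_tool", "payload": {"deltas": [{"slide": [-0.25,0,0.2],"spin": 0},{"slide": [0,0,0.2],"spin": 0},{"slide": [0,0,0],"spin": 0}]}}

```text
time_s: 12.25
tcp_pos: [0.5104, -0.2499, 0.0207]
ee_rot: [[0.998, -0.07, -0.005], [-0.07, -0.998, -0.006], [-0.004, 0.006, -1.0]]
wrist_force: [-1.0, 0.6, 0.6]
gripper_width: 0.532
```

Request:
{"api": "servo_tool", "payload": {"deltas": [{"slide": [0,0,0],"spin": 0},{"slide": [0,0,0],"spin": 0},{"slide": [0,0,0],"spin": 0},{"slide": [0,0,0],"spin": 0},{"slide": [0,0,0],"spin": 0},{"slide": [0,0,0],"spin": 0}], "gripper": 255}}

```text
time_s: 12.85
tcp_pos: [0.512, -0.2504, 0.0231]
ee_rot: [[0.998, -0.07, 0.0], [-0.07, -0.997, -0.007], [0.001, 0.007, -1.0]]
wrist_force: [0.1, -0.6, -1.1]
gripper_width: 0.18
```

```bash
python3 -c "
from h import *
st()
go(.511,-.25,.02,-4.24)"
```

```text
12.85 z-axis [ 2.0e-04 -7.3e-03 -1.0e+00] pos [ 0.512  -0.2504  0.0231] j [ -9.55  29.24 -21.19   0.65 -39.49  95.01] w 0.18 F [ 0.1 -0.6 -1.1]
t 12.8 pos [ 0.512  -0.2504  0.0231] yaw -4.03 F [ 0.1 -0.6 -1.1] w 0.180 | slide units now [-0.04 -0.01  0.12] | spin units 0.03, slide after spin [-0.04 -0.01  0.12]
```

Request:
{"api": "servo_tool", "payload": {"deltas": [{"slide": [0,0,-0.4],"spin": 0},{"slide": [0,0,-0.7],"spin": 0},{"slide": [0,0,-0.8],"spin": 0},{"slide": [0,0,-0.8],"spin": 0},{"slide": [0,0,-0.8],"spin": 0},{"slide": [0,0,-0.8],"spin": 0},{"slide": [0,0,-0.8],"spin": 0},{"slide": [0,0,-0.8],"spin": 0}]}}

```text
time_s: 13.65
tcp_pos: [0.5042, -0.2466, 0.1698]
ee_rot: [[0.997, -0.073, -0.022], [-0.073, -0.997, 0.002], [-0.022, 0.0, -1.0]]
wrist_force: [-0.5, 0.9, -4.1]
gripper_width: 0.18
```

```bash
python3 -c "
from h import *
st()
go(.48,.002,.15,-87.4)"
```

```text
13.65 z-axis [-0.0219  0.0015 -0.9998] pos [ 0.5042 -0.2466  0.1698] j [ -9.45  18.99 -12.27   0.14 -59.98  95.17] w 0.18 F [-0.5  0.9 -4.1]
t 13.7 pos [ 0.5042 -0.2466  0.1698] yaw -4.21 F [-0.5  0.9 -4.1] w 0.180 | slide units now [-1.68 -9.85  0.83] | spin units 10.40, slide after spin [-9.98  0.52  0.79]
```

Request:
{"api": "servo_tool", "payload": {"deltas": [{"slide": [0,0,0],"spin": 1},{"slide": [0,0,0],"spin": 1},{"slide": [0,0,0],"spin": 1},{"slide": [0,0,0],"spin": 1},{"slide": [0,0,0],"spin": 1},{"slide": [0,0,0],"spin": 1},{"slide": [0,0,0],"spin": 1},{"slide": [0,0,0],"spin": 1},{"slide": [0,0,0],"spin": 1},{"slide": [0,0,0],"spin": 1}]}}

```text
time_s: 14.65
tcp_pos: [0.4977, -0.2431, 0.1711]
ee_rot: [[0.042, -0.999, -0.029], [-0.999, -0.042, 0.009], [-0.011, 0.028, -1.0]]
wrist_force: [-0.1, 0.5, -3.9]
gripper_width: 0.182
```

```bash
python3 -c "
from h import *
st()
go(.48,.002,.15,-87.4)"
```

```text
14.65 z-axis [-0.0286  0.0093 -0.9995] pos [ 0.4977 -0.2431  0.1711] j [ -9.41  18.51 -12.63  -0.3  -60.56  11.97] w 0.182 F [-0.1  0.5 -3.9]
t 14.7 pos [ 0.4977 -0.2431  0.1711] yaw -87.60 F [-0.1  0.5 -3.9] w 0.182 | slide units now [-9.81  0.27  0.96] | spin units -0.02, slide after spin [-9.82  0.26  0.84]
```

Request:
{"api": "servo_tool", "payload": {"deltas": [{"slide": [-1,0,0],"spin": 0},{"slide": [-1,0,0],"spin": 0},{"slide": [-1,0,0],"spin": 0},{"slide": [-1,0,0],"spin": 0},{"slide": [-1,0,0],"spin": 0},{"slide": [-1,0,0],"spin": 0},{"slide": [-1,0,0],"spin": 0},{"slide": [-1,0,0],"spin": 0},{"slide": [-1,0,0],"spin": 0},{"slide": [-0.5,0,0],"spin": 0}]}}

```text
time_s: 15.65
tcp_pos: [0.4797, 0.0026, 0.1714]
ee_rot: [[0.032, -0.999, -0.043], [-0.999, -0.032, 0.015], [-0.016, 0.043, -0.999]]
wrist_force: [0.2, 0.2, -4.2]
gripper_width: 0.181
```

```bash
python3 -c "
from h import *
st()
go(.48,.002,.13,-87.4)
cap('top','t1.png');cap('wrist','w3.png');cap('scene','s1.png')
im=cv2.imread('pics/t1.png')[150:320,200:430];cv2.imwrite('pics/t1c.png',cv2.resize(im,None,fx=3.4,fy=3.4,interpolation=cv2.INTER_CUBIC))"
```

```text
15.65 z-axis [-0.0434  0.0147 -0.9989] pos [0.4797 0.0026 0.1714] j [ 18.68  11.91 -21.36  -1.87 -58.83 -15.86] w 0.181 F [ 0.2  0.2 -4.2]
t 15.7 pos [0.4797 0.0026 0.1714] yaw -88.19 F [ 0.2  0.2 -4.2] w 0.181 | slide units now [ 0.05 -0.08  1.65] | spin units -0.10, slide after spin [ 0.02 -0.01  1.66]
```

View pics/t1c.png

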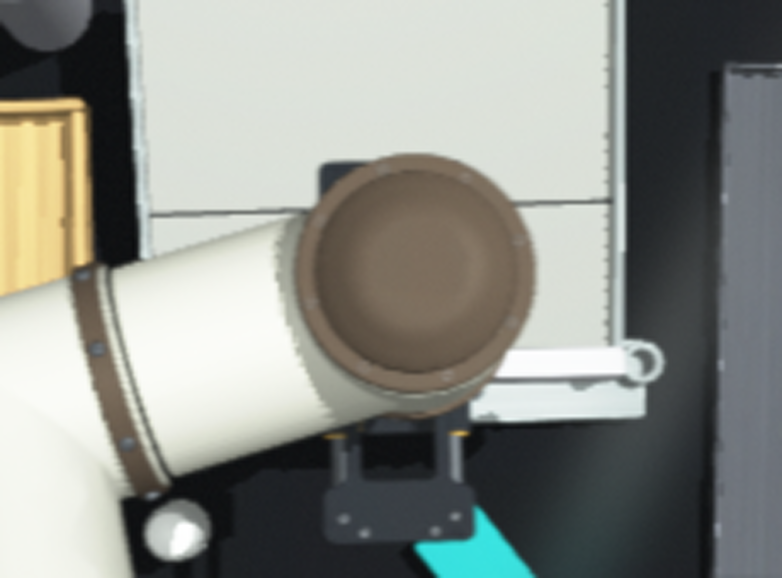

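View pics/w3.png

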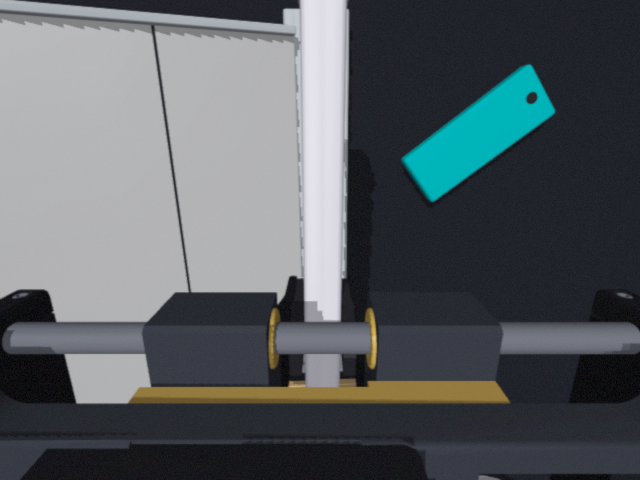

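View pics/s1.png

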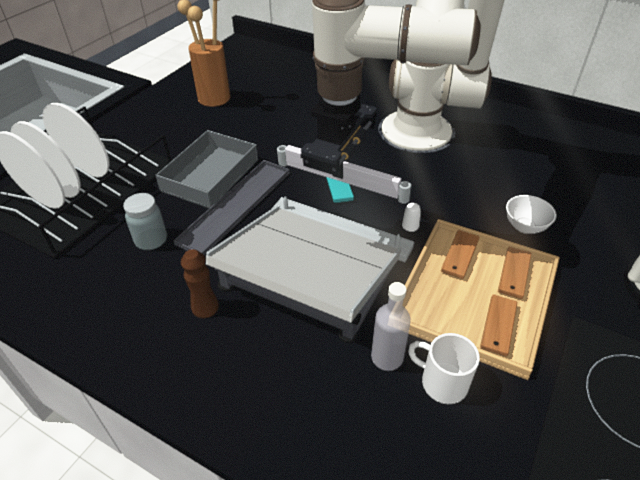

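Request:
{"api": "servo_tool", "payload": {"deltas": [{"slide": [0,1,0],"spin": 0},{"slide": [0,1,0],"spin": 0},{"slide": [0,1,0],"spin": 0},{"slide": [0,0,0],"spin": 0},{"slide": [0,-0.5,0],"spin": 0},{"slide": [0,-0.5,0],"spin": 0},{"slide": [0,-0.5,0],"spin": 0},{"slide": [0,-0.5,0],"spin": 0},{"slide": [0,-0.5,0],"spin": 0},{"slide": [0,-0.5,0],"spin": 0}]}}

```text
time_s: 16.8
tcp_pos: [0.4859, -0.0043, 0.1696]
ee_rot: [[0.024, -0.999, -0.045], [-1.0, -0.025, 0.012], [-0.013, 0.045, -0.999]]
wrist_force: [0.7, 0.3, -3.9]
gripper_width: 0.185
```

```bash
python3 -c "
from h import *
st()
go(.48,.002,.13,-87.4)"
```

```text
16.8 z-axis [-0.045   0.0122 -0.9989] pos [ 0.4859 -0.0043  0.1696] j [ 17.71  12.68 -20.71  -1.69 -58.87 -15.41] w 0.185 F [ 0.7  0.3 -3.9]
t 16.8 pos [ 0.4859 -0.0043  0.1696] yaw -88.62 F [ 0.7  0.3 -3.9] w 0.185 | slide units now [-0.24  0.16  1.59] | spin units -0.15, slide after spin [-0.26  0.23  1.58]
```

Request:
{"api": "servo_tool", "payload": {"deltas": [{"slide": [-0.25,0.2,0.9],"spin": -0.15},{"slide": [0,0,0.9],"spin": 0},{"slide": [0,0,0.9],"spin": 0},{"slide": [0,0,0.4],"spin": 0},{"slide": [0,0,0],"spin": 0}]}}

```text
time_s: 17.3
tcp_pos: [0.4882, 0.0032, 0.0876]
ee_rot: [[0.045, -0.998, -0.042], [-0.999, -0.045, 0.011], [-0.013, 0.042, -0.999]]
wrist_force: [1.5, -0.1, -3.4]
gripper_width: 0.178
```

```bash
python3 -c "
from h import *
st()
go(.48,.002,.08,-87.4)"
```

```text
17.3 z-axis [-0.0421  0.0108 -0.9991] pos [0.4882 0.0032 0.0876] j [ 18.58  18.63 -26.4   -1.85 -47.07 -14.71] w 0.178 F [ 1.5 -0.1 -3.4]
t 17.3 pos [0.4882 0.0032 0.0876] yaw -87.44 F [ 1.5 -0.1 -3.4] w 0.178 | slide units now [0.04 0.32 0.32] | spin units -0.00, slide after spin [0.03 0.33 0.31]
```

Request:
{"api": "servo_tool", "payload": {"deltas": [{"slide": [0,0.3,-0.3],"spin": 0},{"slide": [0,0,-0.3],"spin": 0},{"slide": [0,0,-0.3],"spin": 0},{"slide": [0,0,-0.3],"spin": 0},{"slide": [0,0,-0.3],"spin": 0},{"slide": [0,0,-0.3],"spin": 0},{"slide": [0,0,-0.3],"spin": 0},{"slide": [0,0,-0.3],"spin": 0}]}}

```text
time_s: 18.1
tcp_pos: [0.4859, 0.0025, 0.1575]
ee_rot: [[0.046, -0.998, -0.033], [-0.999, -0.046, 0.013], [-0.014, 0.033, -0.999]]
wrist_force: [0.1, -0.6, -3.5]
gripper_width: 0.177
```

```bash
python3 -c "
from h import *
st()
go(.48,.002,.08,-87.4)"
```

```text
18.1 z-axis [-0.0333  0.0125 -0.9994] pos [0.4859 0.0025 0.1575] j [ 18.63  13.08 -22.2   -1.55 -56.31 -15.13] w 0.177 F [ 0.1 -0.6 -3.5]
t 18.1 pos [0.4859 0.0025 0.1575] yaw -87.39 F [ 0.1 -0.6 -3.5] w 0.177 | slide units now [0.05 0.14 3.1 ] | spin units 0.00, slide after spin [0.01 0.24 3.1 ]
```

Request:
{"api": "servo_tool", "payload": {"deltas": [{"slide": [0,0.3,0.9],"spin": 0},{"slide": [0,0,0.9],"spin": 0},{"slide": [0,0,0.7],"spin": 0},{"slide": [0,0,0],"spin": 0},{"slide": [0,0,-0.3],"spin": 0},{"slide": [0,0,-0.3],"spin": 0},{"slide": [0,0,-0.3],"spin": 0},{"slide": [0,0,-0.3],"spin": 0},{"slide": [0,0,-0.3],"spin": 0},{"slide": [0,0,-0.3],"spin": 0}]}}

```text
time_s: 19.1
tcp_pos: [0.4824, 0.0031, 0.1506]
ee_rot: [[0.047, -0.999, -0.019], [-0.999, -0.047, 0.015], [-0.016, 0.018, -1.0]]
wrist_force: [0.4, 0.5, -3.4]
gripper_width: 0.181
```

```bash
python3 -c "
from h import *
st()
go(.48,.002,.08,-87.4)"
```

```text
19.1 z-axis [-0.0192  0.0151 -0.9997] pos [0.4824 0.0031 0.1506] j [ 18.92  12.79 -23.77  -1.45 -54.21 -15.35] w 0.181 F [ 0.4  0.5 -3.4]
t 19.1 pos [0.4824 0.0031 0.1506] yaw -87.30 F [ 0.4  0.5 -3.4] w 0.181 | slide units now [0.09 0.05 2.82] | spin units 0.01, slide after spin [0.04 0.1  2.82]
```

Request:
{"api": "servo_tool", "payload": {"deltas": [{"slide": [0,0.2,0.9],"spin": 0},{"slide": [0,0,0.9],"spin": 0},{"slide": [0,0,0.5],"spin": 0},{"slide": [0,0,0],"spin": 0}]}}

```text
time_s: 19.5
tcp_pos: [0.4795, 0.0046, 0.097]
ee_rot: [[0.048, -0.999, -0.009], [-0.999, -0.048, 0.018], [-0.018, 0.008, -1.0]]
wrist_force: [-1.1, 0.3, -3.7]
gripper_width: 0.176
```

```bash
python3 -c "
from h import *
st()
go(.48,.002,.08,-87.4)"
```

```text
19.5 z-axis [-0.0092  0.0176 -0.9998] pos [0.4795 0.0046 0.097 ] j [ 19.24  16.25 -28.39  -1.58 -45.53 -15.38] w 0.176 F [-1.1  0.3 -3.7]
t 19.5 pos [0.4795 0.0046 0.097 ] yaw -87.26 F [-1.1  0.3 -3.7] w 0.176 | slide units now [ 0.12 -0.02  0.68] | spin units 0.02, slide after spin [ 0.1  -0.01  0.68]
```

```bash
python3 -c "
from h import *
cap('top','t2.png');cap('scene','s2.png')
im=cv2.imread('pics/t2.png')[240:280,360:400];a=cv2.resize(im,None,fx=10,fy=10,interpolation=cv2.INTER_CUBIC);cv2.imwrite('pics/t2c.png',a)
im=cv2.imread('pics/s2.png')[165:265,265:425];cv2.imwrite('pics/s2c.png',cv2.resize(im,None,fx=5,fy=5,interpolation=cv2.INTER_CUBIC))"
```

```text
(no output)
```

View pics/t2c.png

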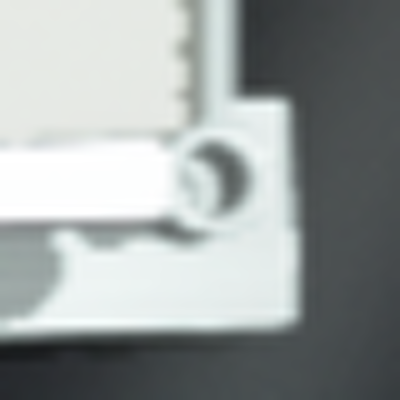

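View pics/s2c.png

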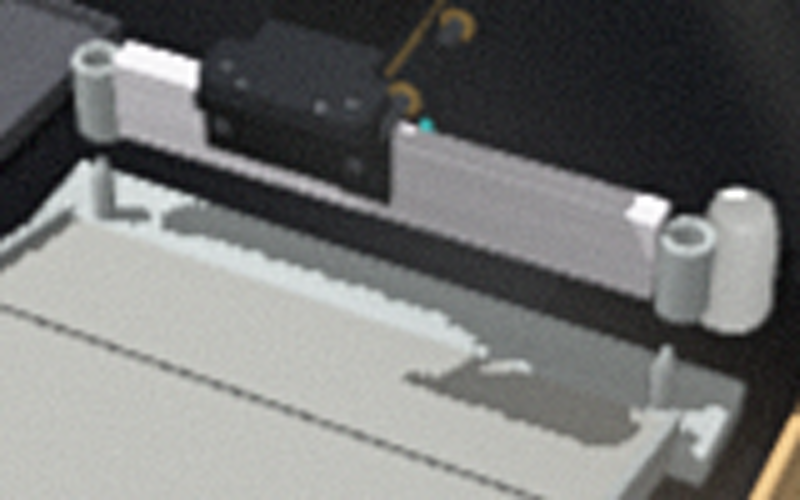

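```bash
python3 -c "
from h import *
t=dict(np.load('last_top.npz'));s=dict(np.load('last_scene.npz'))
def tri(a,b):
    e1,w1=ray(t,*a);e2,w2=ray(s,*b)
    A=np.array([w1,-w2]).T; x=np.linalg.lstsq(A,e2-e1,rcond=None)[0]; p=e1+x[0]*w1;q=e2+x[1]*w2; print((p+q)/2,'gap',np.linalg.norm(p-q))
tri((378.2,258.7),(285,197)); tri((249.2,262.5),(398,234.6)); tri((381.2,258.2),(284,177))
print('scene pin',onz(s,285,197,.054),onz(s,398,234.6,.054))
a=onz(s,284,177,.117);b=onz(s,402.4,212.6,.117);print('scene soc',a,b,(a+b)/2,np.linalg.norm(a-b))
print('top soc',onz(t,381.2,258.2,.117)); print('top pin',onz(t,378.2,258.7,.054),onz(t,249.2,262.5,.054))
R=sense()['ee_rot'];p=sense()['tcp_pos'];c=p+R@[-.001,0,.0201];print('pred gate origin',c,'sockets tops',c-R@[.14,0,.04],c+R@[.14,0,-.04])
"
```

```text
[ 0.48641368 -0.13709938  0.0511345 ] gap 0.0017366722439518835
[0.47493696 0.14321512 0.05174519] gap 0.0013926448080048431
[ 0.48502489 -0.1357106   0.10951294] gap 0.00038064631536275365
scene pin [ 0.48892763 -0.13432781  0.054     ] [0.47680792 0.14454592 0.054     ]
scene soc [ 0.49292367 -0.1304902   0.117     ] [0.47456231 0.14680964 0.117     ] [0.48374299 0.00815972 0.117     ] 0.27790706620872097
top soc [ 0.48454641 -0.13439759  0.117     ]
top pin [ 0.4866663 -0.1374638  0.054    ] [0.47512364 0.14227595 0.054     ]
pred gate origin [0.48098707 0.0061833  0.07850243] sockets tops [0.4743951  0.14526322 0.12108554] [ 0.48799209 -0.13435846  0.1159049 ]
```

Request:
{"api": "servo_tool", "payload": {"deltas": [{"slide": [0.12,-0.05,0.4],"spin": 0.02},{"slide": [0,0,0.3],"spin": 0},{"slide": [0,0,0],"spin": 0}]}}

```text
time_s: 19.9
tcp_pos: [0.4844, 0.0024, 0.082]
ee_rot: [[0.046, -0.999, -0.0], [-0.999, -0.046, 0.019], [-0.019, -0.0, -1.0]]
wrist_force: [0.1, 0.8, -4.1]
gripper_width: 0.181
```

```bash
python3 -c "
from h import *
st()
go(.4808,.0022,.07,-87.4)
cap('top','t3.png');cap('scene','s3.png')
im=cv2.imread('pics/t3.png')[240:280,360:400];a=cv2.resize(im,None,fx=10,fy=10,interpolation=cv2.INTER_CUBIC);cv2.imwrite('pics/t3c.png',a)
im=cv2.imread('pics/s3.png')[165:265,265:425];cv2.imwrite('pics/s3c.png',cv2.resize(im,None,fx=5,fy=5,interpolation=cv2.INTER_CUBIC))"
```

```text
19.9 z-axis [-5.000e-04  1.950e-02 -9.998e-01] pos [0.4844 0.0024 0.082 ] j [ 18.83  17.7  -29.08  -1.56 -42.9  -15.06] w 0.181 F [ 0.1  0.8 -4.1]
t 19.9 pos [0.4844 0.0024 0.082 ] yaw -87.37 F [ 0.1  0.8 -4.1] w 0.181 | slide units now [0.01 0.14 0.48] | spin units 0.00, slide after spin [0.   0.14 0.48]
```

View pics/t3c.png

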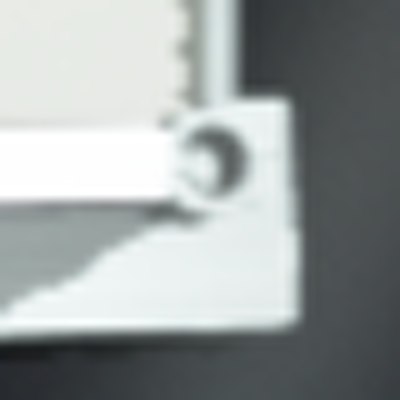

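View pics/s3c.png

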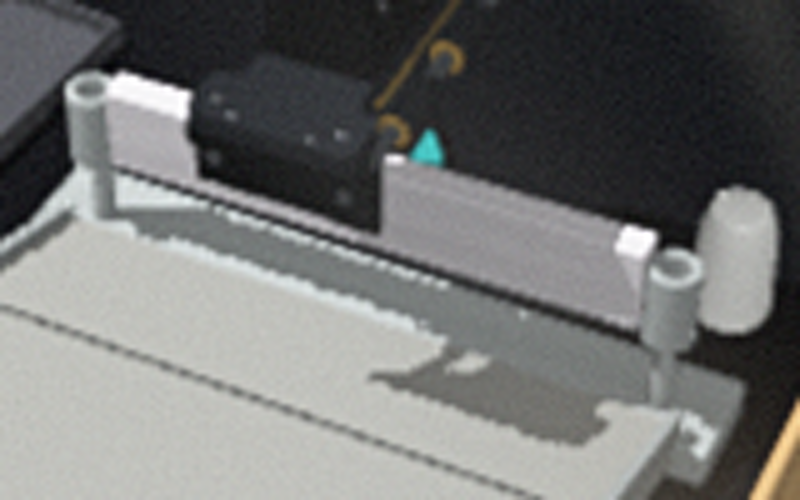

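Request:
{"api": "servo_tool", "payload": {"deltas": [{"slide": [0,0.15,0],"spin": 0},{"slide": [0,0.05,0.2],"spin": 0},{"slide": [0,0.05,0.2],"spin": 0},{"slide": [0,0,0],"spin": 0}]}}

```text
time_s: 20.4
tcp_pos: [0.4784, 0.0026, 0.0725]
ee_rot: [[0.047, -0.999, 0.002], [-0.999, -0.046, 0.02], [-0.02, -0.003, -1.0]]
wrist_force: [0.5, -0.6, -4.3]
gripper_width: 0.182
```

```bash
python3 -c "
from h import *
st()
go(.4808,.0022,.06,-87.4)"
```

```text
20.4 z-axis [ 0.0021  0.02   -0.9998] pos [0.4784 0.0026 0.0725] j [ 19.11  17.97 -30.56  -1.6  -40.99 -15.24] w 0.182 F [ 0.5 -0.6 -4.3]
t 20.4 pos [0.4784 0.0026 0.0725] yaw -87.33 F [ 0.5 -0.6 -4.3] w 0.182 | slide units now [ 0.03 -0.1   0.5 ] | spin units 0.01, slide after spin [ 0.02 -0.1   0.5 ]
```

Request:
{"api": "servo_tool", "payload": {"deltas": [{"slide": [0,-0.13,0],"spin": 0},{"slide": [0,0,0.2],"spin": 0},{"slide": [0,0,0],"spin": 0}]}}

```text
time_s: 20.7
tcp_pos: [0.4821, 0.0029, 0.0671]
ee_rot: [[0.047, -0.999, 0.002], [-0.999, -0.047, 0.02], [-0.02, -0.003, -1.0]]
wrist_force: [-0.7, 0.1, -4.1]
gripper_width: 0.183
```

```bash
python3 -c "
from h import *
st()
go(.4812,.0022,.04,-87.4)
cap('top','t4.png');cap('scene','s4.png')
im=cv2.imread('pics/t4.png')[240:280,360:400];a=cv2.resize(im,None,fx=10,fy=10,interpolation=cv2.INTER_CUBIC)
im=cv2.imread('pics/s4.png')[165:265,265:425];b=cv2.resize(im,None,fx=5,fy=5,interpolation=cv2.INTER_CUBIC)
cv2.imwrite('pics/s4c.png',b)"
```

```text
20.7 z-axis [ 0.0023  0.0199 -0.9998] pos [0.4821 0.0029 0.0671] j [ 19.    18.75 -30.4   -1.6  -40.37 -15.1 ] w 0.183 F [-0.7  0.1 -4.1]
t 20.7 pos [0.4821 0.0029 0.0671] yaw -87.31 F [-0.7  0.1 -4.1] w 0.183 | slide units now [0.05 0.04 1.08] | spin units 0.01, slide after spin [0.03 0.04 1.09]
```

View pics/s4c.png

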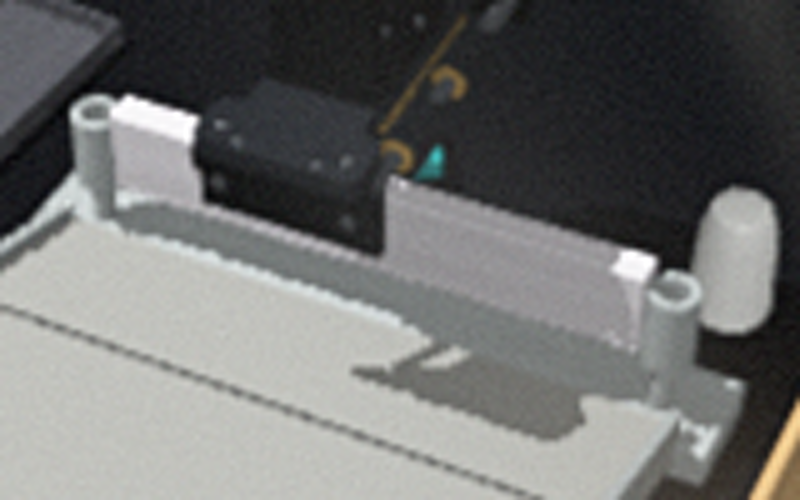

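Request:
{"api": "servo_tool", "payload": {"deltas": [{"slide": [0.03,0.03,0.2],"spin": 0},{"slide": [0,0.02,0.2],"spin": 0},{"slide": [0,0.02,0.2],"spin": 0}]}}

```text
time_s: 21.1
tcp_pos: [0.4815, 0.0025, 0.0524]
ee_rot: [[0.047, -0.999, 0.005], [-0.999, -0.047, 0.021], [-0.02, -0.006, -1.0]]
wrist_force: [0.4, -0.1, -4.0]
gripper_width: 0.177
```

```bash
python3 -c "
from h import *
st()
go(.4812,.0022,.04,-87.4)"
```

```text
21.1 z-axis [ 0.0054  0.0206 -0.9998] pos [0.4815 0.0025 0.0524] j [ 19.    19.99 -31.45  -1.65 -37.9  -15.  ] w 0.177 F [ 0.4 -0.1 -4. ]
t 21.1 pos [0.4815 0.0025 0.0524] yaw -87.30 F [ 0.4 -0.1 -4. ] w 0.177 | slide units now [0.02 0.01 0.49] | spin units 0.01, slide after spin [0.01 0.01 0.5 ]
```

No contact forces; sliding over the pintles. Go down.

Request:
{"api": "servo_tool", "payload": {"deltas": [{"slide": [0,0.02,0.2],"spin": 0},{"slide": [0,0.02,0.2],"spin": 0},{"slide": [0,0,0.15],"spin": 0}]}}

```text
time_s: 21.4
tcp_pos: [0.4808, 0.0028, 0.0398]
ee_rot: [[0.05, -0.999, 0.004], [-0.999, -0.05, 0.019], [-0.019, -0.005, -1.0]]
wrist_force: [-14.5, 3.2, 43.6]
gripper_width: 0.183
```

```bash
python3 -c "
from h import *
st()
go(.4812,.0022,.04,-87.4)"
```

```text
21.4 z-axis [ 0.0043  0.019  -0.9998] pos [0.4808 0.0028 0.0398] j [ 19.1   21.17 -32.2   -1.61 -36.05 -14.96] w 0.183 F [-14.5   3.2  43.6]
t 21.4 pos [0.4808 0.0028 0.0398] yaw -87.15 F [-14.5   3.2  43.6] w 0.183 | slide units now [ 0.03 -0.02 -0.01] | spin units 0.03, slide after spin [ 0.03 -0.02 -0.01]
```

Request:
{"api": "servo_tool", "payload": {"deltas": [{"slide": [0,0,0],"spin": 0},{"slide": [0,0,0],"spin": 0},{"slide": [0,0,0],"spin": 0},{"slide": [0,0,-0.3],"spin": 0},{"slide": [0,0,-0.3],"spin": 0},{"slide": [0,0,-0.4],"spin": 0},{"slide": [0,0,-0.4],"spin": 0},{"slide": [0,0,-0.4],"spin": 0},{"slide": [0,0,-0.4],"spin": 0},{"slide": [0,0,-0.4],"spin": 0}], "gripper": 165}}

```text
time_s: 22.4
tcp_pos: [0.4828, 0.002, 0.112]
ee_rot: [[0.052, -0.999, 0.01], [-0.998, -0.052, 0.02], [-0.019, -0.011, -1.0]]
wrist_force: [-0.1, -0.6, 1.3]
gripper_width: 0.353
```

```bash
python3 -c "
from h import *
st()
cap('top','t5.png');cap('scene','s5.png')
im=cv2.imread('pics/t5.png')[225:295,230:400];a=cv2.resize(im,(800,330),interpolation=cv2.INTER_CUBIC)
im=cv2.imread('pics/s5.png')[165:265,265:425];b=cv2.resize(im,None,fx=5,fy=5,interpolation=cv2.INTER_CUBIC)
cv2.imwrite('pics/s5c.png',b);cv2.imwrite('pics/t5c.png',a)"
```

```text
22.4 z-axis [ 0.0104  0.0196 -0.9998] pos [0.4828 0.002  0.112 ] j [ 18.98  14.81 -27.87  -1.2  -46.4  -15.2 ] w 0.353 F [-0.1 -0.6  1.3]
```

View pics/s5c.png

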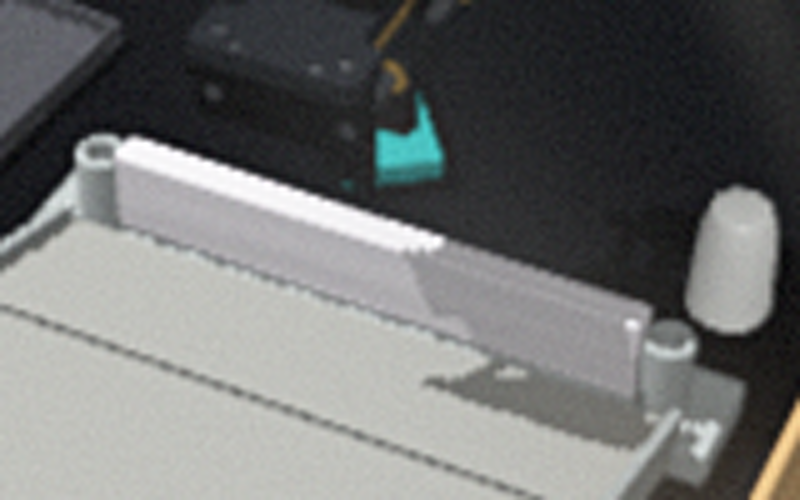

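```bash
python3 -c "
from h import *
t=dict(np.load('last_top.npz'));s=dict(np.load('last_scene.npz'))
print('soap top cap',onz(t,193,125,.2),'scene cap',onz(s,398,291,.2),'base scene',onz(s,388,362,0))
print('mug',onz(s,448,392,0)); print('pepper',onz(t,381,101,.158),onz(s,205,312,0)); print('salt',onz(t,252,306,.063)); print('jar', onz(t,488,154,.11))
go(.431,.273,.15,1.9)
"
```

```text
soap top cap [0.72910634 0.23608302 0.2       ] scene cap [0.73816273 0.24182703 0.2       ] base scene [0.74176668 0.24444759 0.        ]
mug [0.74602076 0.36177803 0.        ]
pepper [ 0.79917433 -0.12827125  0.158     ] [ 0.81408346 -0.12261553  0.        ]
salt [0.38239227 0.13287889 0.063     ]
jar [ 0.70706612 -0.36115388  0.11      ]
t 22.5 pos [0.4839 0.0023 0.1128] yaw -87.00 F [ 1.7 -0.1 -0.8] w 0.355 | slide units now [-10.95   1.53  -1.3 ] | spin units -11.11, slide after spin [ -1.76 -10.89  -1.49]
```

View pics/t5.png

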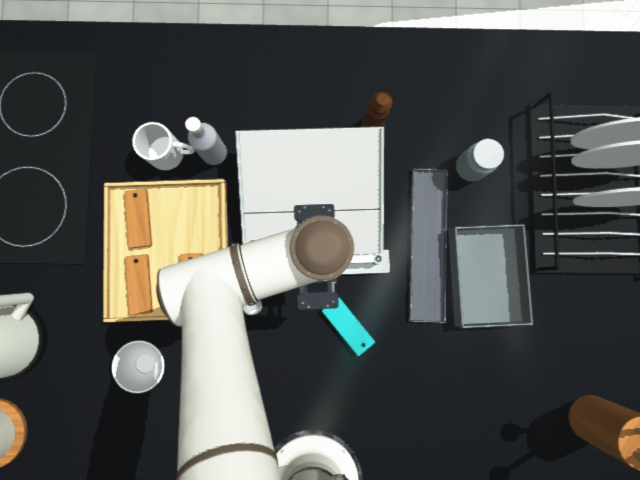

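Request:
{"api": "servo_tool", "payload": {"deltas": [{"slide": [0,0,-0.4],"spin": -1},{"slide": [0,0,-0.4],"spin": -1},{"slide": [0,0,-0.4],"spin": -1},{"slide": [0,0,-0.4],"spin": -1},{"slide": [0,0,0],"spin": -1},{"slide": [0,0,0],"spin": -1},{"slide": [0,0,0],"spin": -1},{"slide": [0,0,0],"spin": -1},{"slide": [0,0,0],"spin": -1},{"slide": [0,0,0],"spin": -1}], "gripper": 0}}

```text
time_s: 23.5
tcp_pos: [0.4801, 0.0011, 0.1515]
ee_rot: [[0.998, -0.067, 0.006], [-0.067, -0.998, 0.02], [0.004, -0.02, -1.0]]
wrist_force: [0.2, -1.0, -0.3]
gripper_width: 0.995
```

```bash
python3 -c "
from h import *
st()
go(.431,.273,.12,1.9)"
```

```text
23.5 z-axis [ 0.0057  0.0199 -0.9998] pos [0.4801 0.0011 0.1515] j [ 18.9   11.79 -25.06  -1.23 -52.48  68.  ] w 0.995 F [ 0.2 -1.  -0.3]
t 23.5 pos [0.4801 0.0011 0.1515] yaw -3.84 F [ 0.2 -1.  -0.3] w 0.995 | slide units now [ -2.69 -10.69   1.47] | spin units -0.72, slide after spin [ -1.6  -10.94   1.26]
```

Request:
{"api": "servo_tool", "payload": {"deltas": [{"slide": [-0.3,-1,0],"spin": -0.7},{"slide": [-0.2,-1,0],"spin": 0},{"slide": [-0.2,-1,0],"spin": 0},{"slide": [-0.2,-1,0],"spin": 0},{"slide": [-0.2,-1,0],"spin": 0},{"slide": [-0.2,-1,0],"spin": 0},{"slide": [-0.2,-1,0],"spin": 0},{"slide": [-0.1,-1,0],"spin": 0},{"slide": [0,-1,0.3],"spin": 0},{"slide": [0,-1,0.5],"spin": 0}]}}

```text
time_s: 24.5
tcp_pos: [0.4298, 0.2568, 0.1334]
ee_rot: [[1.0, 0.031, -0.0], [0.031, -0.999, 0.018], [0.0, -0.018, -1.0]]
wrist_force: [0.2, -0.5, 0.1]
gripper_width: 0.999
```

```bash
python3 -c "
from h import *
st()
go(.431,.273,.06,1.9); cap('wrist','w4.png')"
```

```text
24.5 z-axis [-2.000e-04  1.850e-02 -9.998e-01] pos [0.4298 0.2568 0.1334] j [ 49.01  14.86 -24.04  -0.92 -50.32  43.35] w 0.999 F [ 0.2 -0.5  0.1]
t 24.5 pos [0.4298 0.2568 0.1334] yaw 1.78 F [ 0.2 -0.5  0.1] w 0.999 | slide units now [ 0.07 -0.59  2.95] | spin units -0.02, slide after spin [ 0.07 -0.65  2.93]
```

View pics/w4.png

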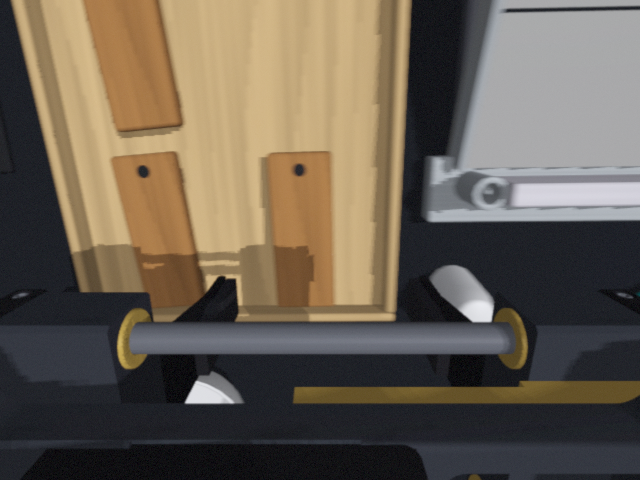

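Request:
{"api": "servo_tool", "payload": {"deltas": [{"slide": [0,-0.6,0.6],"spin": 0},{"slide": [0,0,0.7],"spin": 0},{"slide": [0,0,0.7],"spin": 0},{"slide": [0,0,0.6],"spin": 0},{"slide": [0,0,0.5],"spin": 0},{"slide": [0,0,0.5],"spin": 0}]}}

```text
time_s: 25.15
tcp_pos: [0.4279, 0.2777, 0.037]
ee_rot: [[0.999, 0.036, -0.003], [0.036, -0.999, 0.016], [-0.003, -0.016, -1.0]]
wrist_force: [-0.6, 0.1, -0.5]
gripper_width: 0.997
```

```bash
python3 -c "
from h import *
st()
go(.431,.273,.013,1.9); cap('wrist','w5.png')"
```

```text
25.15 z-axis [-0.0034  0.0161 -0.9999] pos [0.4279 0.2777 0.037 ] j [ 50.77  23.6  -28.5   -1.21 -37.32  42.27] w 0.997 F [-0.6  0.1 -0.5]
t 25.1 pos [0.4279 0.2777 0.037 ] yaw 2.09 F [-0.6  0.1 -0.5] w 0.997 | slide units now [0.12 0.21 0.95] | spin units 0.02, slide after spin [0.12 0.19 0.96]
```

View pics/w5.png

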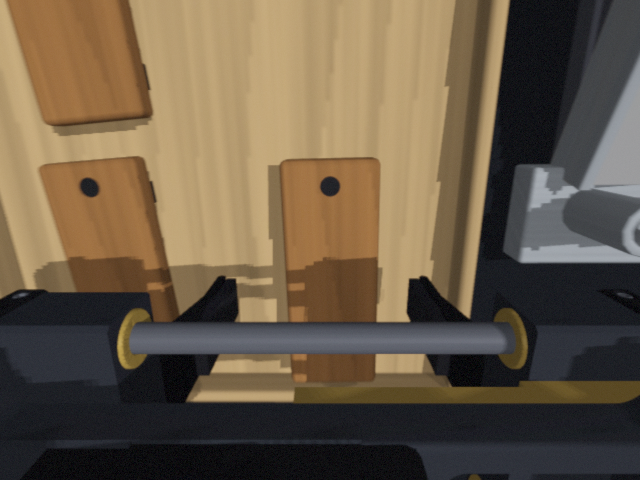

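Request:
{"api": "servo_tool", "payload": {"deltas": [{"slide": [0.1,0.15,0.4],"spin": 0},{"slide": [0,0,0.3],"spin": 0},{"slide": [0,0,0.2],"spin": 0},{"slide": [0,0,0],"spin": 0}]}}

```text
time_s: 25.6
tcp_pos: [0.4293, 0.2722, 0.0103]
ee_rot: [[0.999, 0.035, -0.008], [0.035, -0.999, 0.012], [-0.007, -0.012, -1.0]]
wrist_force: [0.2, 0.1, -0.1]
gripper_width: 1.001
```

```bash
python3 -c "
from h import *
st()
go(.431,.273,.013,1.9)"
```

```text
25.6 z-axis [-0.0078  0.0116 -0.9999] pos [0.4293 0.2722 0.0103] j [ 50.2   26.13 -29.67  -1.38 -33.98  42.95] w 1.001 F [ 0.2  0.1 -0.1]
t 25.6 pos [0.4293 0.2722 0.0103] yaw 2.02 F [ 0.2  0.1 -0.1] w 1.001 | slide units now [ 0.07 -0.03 -0.11] | spin units 0.01, slide after spin [ 0.07 -0.03 -0.11]
```

Request:
{"api": "servo_tool", "payload": {"deltas": [{"slide": [0,0,-0.12],"spin": 0},{"slide": [0,0,0],"spin": 0},{"slide": [0,0,0],"spin": 0},{"slide": [0,0,0],"spin": 0},{"slide": [0,0,0],"spin": 0},{"slide": [0,0,0],"spin": 0},{"slide": [0,0,0],"spin": 0}], "gripper": 255}}

```text
time_s: 26.3
tcp_pos: [0.4303, 0.2733, 0.0153]
ee_rot: [[0.999, 0.036, -0.005], [0.036, -0.999, 0.015], [-0.004, -0.015, -1.0]]
wrist_force: [-0.2, -0.7, -0.3]
gripper_width: 0.577
```

```bash
python3 -c "
from h import *
st()
go(.431,.273,.013,1.9)"
```

```text
26.3 z-axis [-0.005   0.0147 -0.9999] pos [0.4303 0.2733 0.0153] j [ 50.21  25.65 -29.44  -1.34 -34.45  42.94] w 0.577 F [-0.2 -0.7 -0.3]
t 26.3 pos [0.4303 0.2733 0.0153] yaw 2.05 F [-0.2 -0.7 -0.3] w 0.577 | slide units now [0.03 0.01 0.09] | spin units 0.02, slide after spin [0.03 0.01 0.09]
```

Request:
{"api": "servo_tool", "payload": {"deltas": [{"slide": [0,0,-0.5],"spin": 0},{"slide": [0,0,-0.8],"spin": 0},{"slide": [0,0,-0.9],"spin": 0},{"slide": [0,0,-0.9],"spin": 0},{"slide": [0,0.5,-0.9],"spin": 0},{"slide": [0.5,1,-0.8],"spin": 0},{"slide": [0.6,1,-0.4],"spin": 0},{"slide": [0.6,1,0],"spin": 0},{"slide": [0.6,1,0],"spin": 0},{"slide": [0.6,1,0],"spin": 0}]}}

```text
time_s: 27.3
tcp_pos: [0.5057, 0.1321, 0.1445]
ee_rot: [[0.999, 0.04, -0.014], [0.041, -0.999, 0.008], [-0.013, -0.009, -1.0]]
wrist_force: [0.9, 0.1, -0.8]
gripper_width: 0.57
```

```bash
python3 -c "
from h import *
st()
go(.6605,-.085,.14,2.4)"
```

```text
27.3 z-axis [-0.0136  0.0084 -0.9999] pos [0.5057 0.1321 0.1445] j [ 31.93  16.68 -19.43  -1.01 -54.3   60.98] w 0.57 F [ 0.9  0.1 -0.8]
t 27.3 pos [0.5057 0.1321 0.1445] yaw 2.32 F [ 0.9  0.1 -0.8] w 0.570 | slide units now [5.84 8.93 0.02] | spin units -0.01, slide after spin [5.82 8.94 0.18]
```

Request:
{"api": "servo_tool", "payload": {"deltas": [{"slide": [0.7,1,-0.1],"spin": 0},{"slide": [0.7,1,-0.1],"spin": 0},{"slide": [0.7,1,0],"spin": 0},{"slide": [0.7,1,0],"spin": 0},{"slide": [0.7,1,0],"spin": 0},{"slide": [0.7,1,0],"spin": 0},{"slide": [0.7,1,0],"spin": 0},{"slide": [0.7,1,0],"spin": 0},{"slide": [0.2,0.5,0],"spin": 0},{"slide": [0,0,0],"spin": 0}]}}

```text
time_s: 28.3
tcp_pos: [0.6589, -0.0873, 0.1355]
ee_rot: [[0.999, 0.033, -0.031], [0.034, -0.999, 0.009], [-0.031, -0.01, -0.999]]
wrist_force: [-1.0, -0.5, -1.6]
gripper_width: 0.572
```

```bash
python3 -c "
from h import *
st()
go(.6605,-.085,.105,2.4)"
```

```text
28.3 z-axis [-0.0311  0.0091 -0.9995] pos [ 0.6589 -0.0873  0.1355] j [  6.03  30.51   1.67  -0.8  -62.88  86.26] w 0.572 F [-1.  -0.5 -1.6]
t 28.3 pos [ 0.6589 -0.0873  0.1355] yaw 1.93 F [-1.  -0.5 -1.6] w 0.572 | slide units now [ 0.11 -0.08  1.22] | spin units -0.06, slide after spin [ 0.07 -0.09  1.22]
```

Request:
{"api": "servo_tool", "payload": {"deltas": [{"slide": [0.1,-0.1,0.6],"spin": -0.05},{"slide": [0,0,0.5],"spin": 0},{"slide": [0,0,0.2],"spin": 0},{"slide": [0,0,0],"spin": 0}]}}

```text
time_s: 28.7
tcp_pos: [0.6577, -0.0814, 0.1]
ee_rot: [[0.998, 0.044, -0.035], [0.044, -0.999, 0.009], [-0.034, -0.011, -0.999]]
wrist_force: [-1.1, -0.6, 1.2]
gripper_width: 0.572
```

```bash
python3 -c "
from h import *
st()"
```

```text
28.7 z-axis [-0.0347  0.0095 -0.9994] pos [ 0.6577 -0.0814  0.1   ] j [  6.54  32.31  -0.68  -0.89 -58.92  86.45] w 0.572 F [-1.1 -0.6  1.2]
```

Contact beginning; keep pressing slowly so the board pivots.

Request:
{"api": "servo_tool", "payload": {"deltas": [{"slide": [0,0,0.2],"spin": 0},{"slide": [0,0,0.2],"spin": 0},{"slide": [0,0,0],"spin": 0}]}}

```text
time_s: 29.0
tcp_pos: [0.6577, -0.0803, 0.0922]
ee_rot: [[0.998, 0.046, -0.032], [0.046, -0.999, 0.009], [-0.031, -0.01, -0.999]]
wrist_force: [-1.0, -0.6, -0.1]
gripper_width: 0.57
```

```bash
python3 -c "
from h import *
st(); cap('scene','s6.png')
im=cv2.imread('pics/s6.png')[150:350,180:420];b=cv2.resize(im,None,fx=3,fy=3,interpolation=cv2.INTER_CUBIC)
cv2.imwrite('pics/s6c.png',b)"
```

```text
29.0 z-axis [-0.0316  0.0086 -0.9995] pos [ 0.6577 -0.0803  0.0922] j [  6.66  32.66  -1.33  -0.83 -57.76  86.44] w 0.57 F [-1.  -0.6 -0.1]
```

View pics/s6c.png

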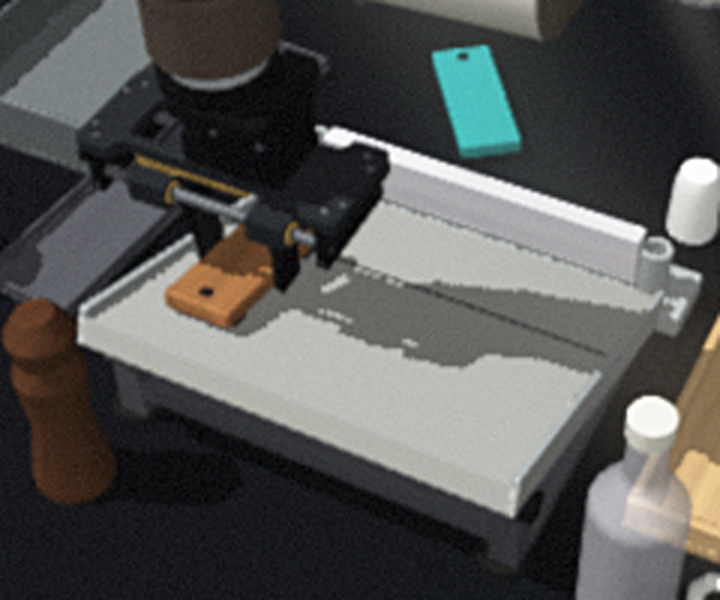

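Request:
{"api": "servo_tool", "payload": {"deltas": [{"slide": [0,0,0.15],"spin": 0},{"slide": [0,0,0.1],"spin": 0}]}}

```text
time_s: 29.25
tcp_pos: [0.6582, -0.0802, 0.0869]
ee_rot: [[0.998, 0.046, -0.03], [0.047, -0.999, 0.009], [-0.029, -0.01, -1.0]]
wrist_force: [-2.3, -0.3, 3.6]
gripper_width: 0.57
```

```bash
python3 -c "
from h import *
st()"
```

```text
29.25 z-axis [-0.0295  0.0087 -0.9995] pos [ 0.6582 -0.0802  0.0869] j [  6.67  32.95  -1.66  -0.83 -57.02  86.45] w 0.57 F [-2.3 -0.3  3.6]
```

Request:
{"api": "servo_tool", "payload": {"deltas": [{"slide": [0,0,0.1],"spin": 0},{"slide": [0,0,0.1],"spin": 0}]}}

```text
time_s: 29.45
tcp_pos: [0.6582, -0.0806, 0.0856]
ee_rot: [[0.998, 0.048, -0.029], [0.048, -0.999, 0.007], [-0.029, -0.008, -1.0]]
wrist_force: [-7.4, 1.7, 15.6]
gripper_width: 0.572
```

Request:
{"api": "servo_tool", "payload": {"deltas": [{"slide": [0,0,0],"spin": 0},{"slide": [0,0,0],"spin": 0},{"slide": [0,0,0],"spin": 0},{"slide": [0,0,-0.4],"spin": 0},{"slide": [0,0,-0.5],"spin": 0},{"slide": [0,0,-0.5],"spin": 0},{"slide": [0,0,-0.5],"spin": 0},{"slide": [0,0,-0.5],"spin": 0}], "gripper": 75}}

```text
time_s: 30.25
tcp_pos: [0.6601, -0.0808, 0.1473]
ee_rot: [[0.998, 0.047, -0.031], [0.047, -0.999, 0.008], [-0.03, -0.009, -0.999]]
wrist_force: [-0.1, -1.1, 0.0]
gripper_width: 0.71
```

```bash
python3 -c "
from h import *
st(); cap('scene','s7.png')
im=cv2.imread('pics/s7.png')[150:350,180:420];b=cv2.resize(im,None,fx=3,fy=3,interpolation=cv2.INTER_CUBIC)
cv2.imwrite('pics/s7c.png',b)
go(.426,.389,.15,6.9)"
```

```text
30.25 z-axis [-0.0308  0.0075 -0.9995] pos [ 0.6601 -0.0808  0.1473] j [  6.62  29.97   2.5   -0.7  -64.23  86.4 ] w 0.71 F [-0.1 -1.1  0. ]
t 30.3 pos [ 0.6618 -0.081   0.1503] yaw 2.75 F [ 0.6 -0.8  1.9] w 0.707 | slide units now [ -8.51 -19.23   0.38] | spin units -0.52, slide after spin [-7.10e+00 -1.98e+01  1.00e-02]
```

View pics/s7c.png

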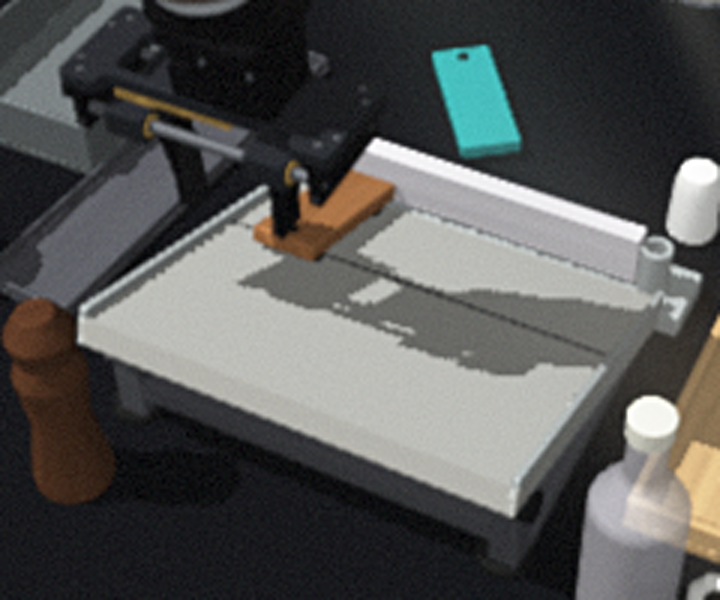

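Request:
{"api": "servo_tool", "payload": {"deltas": [{"slide": [-0.6,-1,-0.1],"spin": -0.5},{"slide": [-0.6,-1,0],"spin": 0},{"slide": [-0.6,-1,0],"spin": 0},{"slide": [-0.5,-1,0],"spin": 0},{"slide": [-0.5,-1,0],"spin": 0},{"slide": [-0.4,-1,0],"spin": 0},{"slide": [-0.3,-1,0],"spin": 0},{"slide": [-0.3,-1,0],"spin": 0},{"slide": [-0.3,-1,0],"spin": 0},{"slide": [-0.3,-1,0],"spin": 0}], "gripper": 0}}

```text
time_s: 31.3
tcp_pos: [0.523, 0.1613, 0.1653]
ee_rot: [[0.993, 0.114, -0.013], [0.114, -0.993, 0.011], [-0.012, -0.012, -1.0]]
wrist_force: [0.1, -0.3, 0.2]
gripper_width: 0.999
```

Request:
{"api": "servo_tool", "payload": {"deltas": [{"slide": [-0.3,-1,0],"spin": 0},{"slide": [-0.3,-1,0],"spin": 0},{"slide": [-0.3,-1,0],"spin": 0},{"slide": [-0.3,-1,0],"spin": 0},{"slide": [-0.3,-1,0],"spin": 0},{"slide": [-0.2,-1,0],"spin": 0},{"slide": [-0.2,-1,0],"spin": 0},{"slide": [-0.2,-1,0],"spin": 0}]}}

```text
time_s: 32.1
tcp_pos: [0.4443, 0.3627, 0.1746]
ee_rot: [[0.993, 0.115, -0.007], [0.115, -0.993, 0.017], [-0.005, -0.018, -1.0]]
wrist_force: [0.7, 0.6, -0.3]
gripper_width: 0.998
```

```bash
python3 -c "
from h import *
st()
go(.426,.389,.05,6.9); cap('top','t6.png')"
```

```text
32.1 z-axis [-0.0072  0.017  -0.9998] pos [0.4443 0.3627 0.1746] j [ 54.9   19.15 -10.82  -1.04 -59.47  42.21] w 0.998 F [ 0.7  0.6 -0.3]
t 32.1 pos [0.4443 0.3627 0.1746] yaw 6.60 F [ 0.7  0.6 -0.3] w 0.998 | slide units now [-0.58 -1.04  5.01] | spin units -0.04, slide after spin [-0.6  -1.13  4.99]
```

View pics/t6.png

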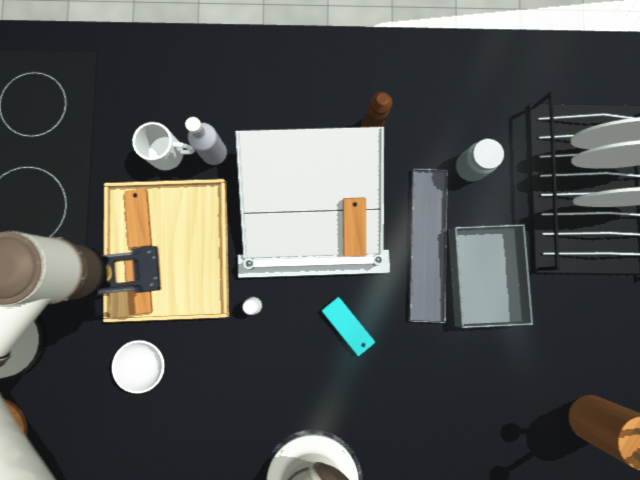

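Request:
{"api": "servo_tool", "payload": {"deltas": [{"slide": [-0.5,-0.9,0.5],"spin": -0.03},{"slide": [-0.1,-0.2,0.8],"spin": 0},{"slide": [0,0,0.8],"spin": 0},{"slide": [0,0,0.8],"spin": 0},{"slide": [0,0,0.8],"spin": 0},{"slide": [0,0,0.8],"spin": 0},{"slide": [0,0,0.4],"spin": 0}], "gripper": 25}}

```text
time_s: 32.85
tcp_pos: [0.4262, 0.4008, 0.0555]
ee_rot: [[0.992, 0.127, 0.002], [0.126, -0.992, 0.03], [0.006, -0.03, -1.0]]
wrist_force: [0.5, -0.2, -0.3]
gripper_width: 0.901
```

```bash
python3 -c "
from h import *
st()
go(.426,.389,.014,6.9); cap('wrist','w6.png')"
```

```text
32.85 z-axis [ 0.002   0.0304 -0.9995] pos [0.4262 0.4008 0.0555] j [ 58.65  27.37 -17.61  -1.18 -43.48  39.46] w 0.901 F [ 0.5 -0.2 -0.3]
t 32.9 pos [0.4262 0.4008 0.0555] yaw 7.27 F [ 0.5 -0.2 -0.3] w 0.901 | slide units now [-0.08  0.52  1.64] | spin units 0.05, slide after spin [-0.06  0.47  1.66]
```

View pics/w6.png

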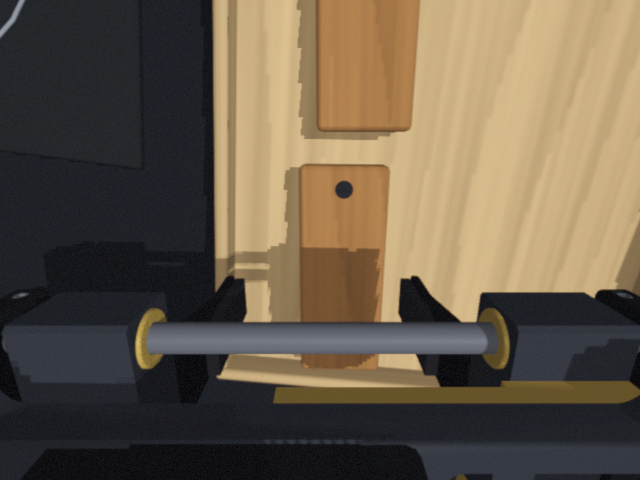

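Request:
{"api": "servo_tool", "payload": {"deltas": [{"slide": [-0.05,0.5,0],"spin": 0.05},{"slide": [0,0,0.4],"spin": 0},{"slide": [0,0,0.4],"spin": 0},{"slide": [0,0,0.4],"spin": 0},{"slide": [0,0,0.2],"spin": 0},{"slide": [0,0,0],"spin": 0}]}}

```text
time_s: 33.5
tcp_pos: [0.4278, 0.389, 0.0192]
ee_rot: [[0.993, 0.119, 0.004], [0.119, -0.992, 0.033], [0.008, -0.032, -0.999]]
wrist_force: [-0.2, 0.1, -0.4]
gripper_width: 0.905
```

```bash
python3 -c "
from h import *
st()
go(.426,.389,.014,6.9)"
```

```text
33.5 z-axis [ 0.0042  0.0331 -0.9994] pos [0.4278 0.389  0.0192] j [ 57.87  29.69 -20.39  -1.3  -38.2   39.96] w 0.905 F [-0.2  0.1 -0.4]
t 33.5 pos [0.4278 0.389  0.0192] yaw 6.81 F [-0.2  0.1 -0.4] w 0.905 | slide units now [-0.07 -0.    0.21] | spin units -0.01, slide after spin [-0.07 -0.01  0.21]
```

Request:
{"api": "servo_tool", "payload": {"deltas": [{"slide": [-0.05,0,0.15],"spin": 0},{"slide": [0,0,0],"spin": 0},{"slide": [0,0,0],"spin": 0},{"slide": [0,0,0],"spin": 0},{"slide": [0,0,0],"spin": 0},{"slide": [0,0,0],"spin": 0}], "gripper": 255}}

```text
time_s: 34.1
tcp_pos: [0.4268, 0.3899, 0.0157]
ee_rot: [[0.993, 0.12, 0.005], [0.119, -0.992, 0.034], [0.009, -0.034, -0.999]]
wrist_force: [0.8, -0.4, -1.4]
gripper_width: 0.57
```

```bash
python3 -c "
from h import *
st()
go(.657,.005,.15,2.4)"
```

```text
34.1 z-axis [ 0.0052  0.0344 -0.9994] pos [0.4268 0.3899 0.0157] j [ 58.02  29.94 -20.64  -1.3  -37.6   39.86] w 0.57 F [ 0.8 -0.4 -1.4]
t 34.1 pos [0.4268 0.3899 0.0157] yaw 6.85 F [ 0.8 -0.4 -1.4] w 0.570 | slide units now [ 7.35 16.2  -5.85] | spin units 0.56, slide after spin [ 8.55 15.77 -5.37]
```

Request:
{"api": "servo_tool", "payload": {"deltas": [{"slide": [0,0,-0.5],"spin": 0},{"slide": [0,0,-0.8],"spin": 0},{"slide": [0,0,-0.9],"spin": 0},{"slide": [0,0,-0.9],"spin": 0},{"slide": [0,0.5,-0.9],"spin": 0.5},{"slide": [0.4,1,-0.8],"spin": 0},{"slide": [0.5,1,-0.4],"spin": 0},{"slide": [0.5,1,-0.2],"spin": 0},{"slide": [0.5,1,0],"spin": 0},{"slide": [0.5,1,0],"spin": 0}]}}

```text
time_s: 35.1
tcp_pos: [0.4934, 0.2475, 0.1592]
ee_rot: [[0.999, 0.053, 0.008], [0.053, -0.998, 0.036], [0.01, -0.035, -0.999]]
wrist_force: [-0.1, 0.7, -1.7]
gripper_width: 0.566
```

```bash
python3 -c "
from h import *
st()
go(.657,.005,.15,2.4)"
```

```text
35.1 z-axis [ 0.0077  0.0357 -0.9993] pos [0.4934 0.2475 0.1592] j [ 42.76  17.52 -15.59  -1.47 -55.19  51.1 ] w 0.566 F [-0.1  0.7 -1.7]
t 35.1 pos [0.4934 0.2475 0.1592] yaw 3.03 F [-0.1  0.7 -1.7] w 0.566 | slide units now [ 6.02 10.04  0.07] | spin units 0.08, slide after spin [6.13 9.96 0.37]
```

Request:
{"api": "servo_tool", "payload": {"deltas": [{"slide": [0.6,1,0],"spin": 0},{"slide": [0.6,1,0],"spin": 0},{"slide": [0.6,1,0],"spin": 0},{"slide": [0.6,1,0],"spin": 0},{"slide": [0.6,1,0],"spin": 0},{"slide": [0.6,1,0],"spin": 0},{"slide": [0.7,1,0],"spin": 0},{"slide": [0.7,1,0],"spin": 0},{"slide": [0.6,1,0],"spin": 0},{"slide": [0,0,0],"spin": 0}]}}

```text
time_s: 36.1
tcp_pos: [0.648, 0.0162, 0.1602]
ee_rot: [[0.999, 0.049, 0.01], [0.049, -0.998, 0.038], [0.012, -0.038, -0.999]]
wrist_force: [-0.9, 0.9, -3.0]
gripper_width: 0.574
```

```bash
python3 -c "
from h import *
st()
go(.657,.005,.105,2.4)"
```

```text
36.1 z-axis [ 0.0099  0.0382 -0.9992] pos [0.648  0.0162 0.1602] j [ 14.73  26.62  -0.71  -2.24 -61.59  79.13] w 0.574 F [-0.9  0.9 -3. ]
t 36.1 pos [0.648  0.0162 0.1602] yaw 2.80 F [-0.9  0.9 -3. ] w 0.574 | slide units now [0.31 0.55 2.19] | spin units 0.05, slide after spin [0.34 0.46 2.21]
```

Request:
{"api": "servo_tool", "payload": {"deltas": [{"slide": [0.35,0.5,0.6],"spin": 0.05},{"slide": [0,0,0.7],"spin": 0},{"slide": [0,0,0.6],"spin": 0},{"slide": [0,0,0.3],"spin": 0},{"slide": [0,0,0.2],"spin": 0}]}}

```text
time_s: 36.6
tcp_pos: [0.6575, 0.0051, 0.099]
ee_rot: [[0.999, 0.041, 0.01], [0.04, -0.998, 0.039], [0.011, -0.038, -0.999]]
wrist_force: [-3.3, 0.7, 4.2]
gripper_width: 0.57
```

```bash
python3 -c "
from h import *
st()
go(.657,.005,.087,2.4)"
```

```text
36.6 z-axis [ 0.0098  0.0386 -0.9992] pos [0.6575 0.0051 0.099 ] j [ 13.53  30.72  -3.19  -2.46 -55.05  80.18] w 0.57 F [-3.3  0.7  4.2]
t 36.6 pos [0.6575 0.0051 0.099 ] yaw 2.30 F [-3.3  0.7  4.2] w 0.570 | slide units now [-0.03  0.02  0.48] | spin units -0.01, slide after spin [-0.02  0.    0.48]
```

Request:
{"api": "servo_tool", "payload": {"deltas": [{"slide": [0,0,0.2],"spin": 0},{"slide": [0,0,0.2],"spin": 0},{"slide": [0,0,0.15],"spin": 0}]}}

```text
time_s: 36.9
tcp_pos: [0.657, 0.0055, 0.0871]
ee_rot: [[0.999, 0.042, 0.01], [0.041, -0.998, 0.037], [0.011, -0.037, -0.999]]
wrist_force: [-3.4, -1.0, 3.9]
gripper_width: 0.57
```

```bash
python3 -c "
from h import *
st()"
```

```text
36.9 z-axis [ 0.0097  0.0374 -0.9993] pos [0.657  0.0055 0.0871] j [ 13.61  31.38  -3.97  -2.42 -53.63  80.2 ] w 0.57 F [-3.4 -1.   3.9]
```

Request:
{"api": "servo_tool", "payload": {"deltas": [{"slide": [0,0,0.1],"spin": 0},{"slide": [0,0,0.1],"spin": 0}]}}

```text
time_s: 37.1
tcp_pos: [0.657, 0.0055, 0.0868]
ee_rot: [[0.999, 0.043, 0.011], [0.043, -0.998, 0.036], [0.012, -0.035, -0.999]]
wrist_force: [-7.5, 0.6, 12.8]
gripper_width: 0.571
```

Request:
{"api": "servo_tool", "payload": {"deltas": [{"slide": [0,0,0],"spin": 0},{"slide": [0,0,0],"spin": 0},{"slide": [0,0,0],"spin": 0},{"slide": [0,0,-0.4],"spin": 0},{"slide": [0,0,-0.5],"spin": 0},{"slide": [0,0,-0.5],"spin": 0},{"slide": [0,0,-0.5],"spin": 0},{"slide": [0,0,-0.5],"spin": 0}], "gripper": 75}}

```text
time_s: 37.9
tcp_pos: [0.6586, 0.0043, 0.1511]
ee_rot: [[0.999, 0.044, 0.017], [0.044, -0.998, 0.037], [0.018, -0.037, -0.999]]
wrist_force: [0.4, 0.2, 0.6]
gripper_width: 0.707
```

```bash
python3 -c "
from h import *
st(); cap('scene','s8.png')
im=cv2.imread('pics/s8.png')[150:350,180:420];b=cv2.resize(im,None,fx=3,fy=3,interpolation=cv2.INTER_CUBIC)
cv2.imwrite('pics/s8c.png',b)
go(.572,.397,.17,7.2)"
```

```text
37.9 z-axis [ 0.0167  0.0375 -0.9992] pos [0.6586 0.0043 0.1511] j [ 13.51  27.84  -0.09  -2.14 -60.65  80.04] w 0.707 F [0.4 0.2 0.6]
t 38.0 pos [0.6601 0.0042 0.1541] yaw 2.54 F [ 1.4 -0.6  2.4] w 0.706 | slide units now [ -2.81 -15.87  -0.12] | spin units -0.58, slide after spin [ -1.53 -16.03  -0.64]
```

View pics/s8c.png

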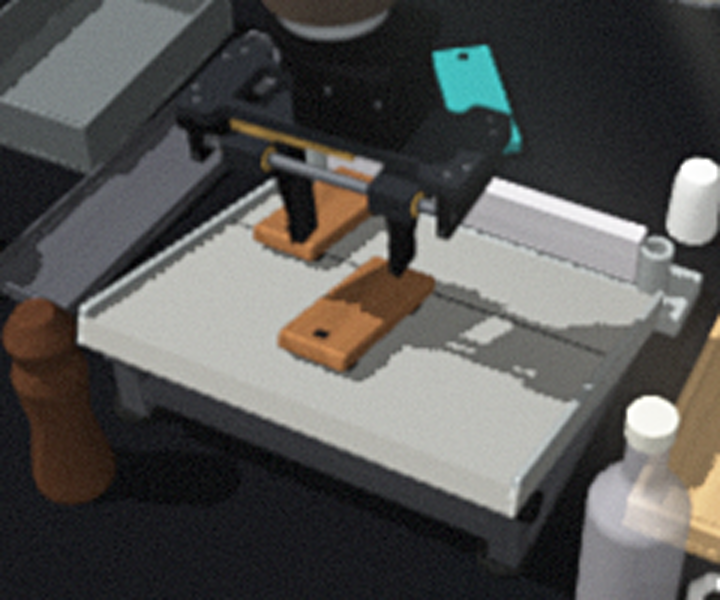

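Request:
{"api": "servo_tool", "payload": {"deltas": [{"slide": [-0.9,-0.5,-0.3],"spin": -0.6},{"slide": [-0.9,-1,-0.2],"spin": 0},{"slide": [-0.5,-1,0],"spin": 0},{"slide": [0,-1,0],"spin": 0},{"slide": [0,-1,0],"spin": 0},{"slide": [0,-1,0],"spin": 0},{"slide": [0,-1,0],"spin": 0},{"slide": [0,-1,0],"spin": 0},{"slide": [0,-1,0],"spin": 0},{"slide": [0,-1,0],"spin": 0}], "gripper": 25}}

```text
time_s: 38.95
tcp_pos: [0.5714, 0.2389, 0.182]
ee_rot: [[0.992, 0.126, 0.032], [0.124, -0.991, 0.042], [0.037, -0.038, -0.999]]
wrist_force: [1.0, 0.3, 0.0]
gripper_width: 0.902
```

```bash
python3 -c "
from h import *
st()
go(.572,.397,.12,7.2)"
```

```text
38.95 z-axis [ 0.0323  0.042  -0.9986] pos [0.5714 0.2389 0.182 ] j [ 37.23  21.89  -5.56  -0.92 -59.62  60.4 ] w 0.902 F [1.  0.3 0. ]
t 39.0 pos [0.5714 0.2389 0.182 ] yaw 7.15 F [1.  0.3 0. ] w 0.902 | slide units now [ 0.72 -6.17  2.74] | spin units -0.01, slide after spin [ 0.82 -6.27  2.48]
```

Request:
{"api": "servo_tool", "payload": {"deltas": [{"slide": [0.2,-1,-1],"spin": 0},{"slide": [0.2,-1,-1],"spin": 0},{"slide": [0.2,-1,-1],"spin": 0},{"slide": [0.2,-1,-1],"spin": 0},{"slide": [0,-1,-1],"spin": 0},{"slide": [0,-1,-1],"spin": 0},{"slide": [0,0,0],"spin": 0},{"slide": [0,0,0.5],"spin": 0},{"slide": [0,0,0.5],"spin": 0},{"slide": [0,0,0.5],"spin": 0}]}}

```text
time_s: 39.95
tcp_pos: [0.5656, 0.3926, 0.3067]
ee_rot: [[0.991, 0.128, 0.032], [0.127, -0.991, 0.046], [0.037, -0.041, -0.998]]
wrist_force: [0.6, 0.0, 0.1]
gripper_width: 0.901
```

```bash
python3 -c "
from h import *
st()
go(.572,.397,.12,7.2)"
```

```text
39.95 z-axis [ 0.0317  0.0458 -0.9984] pos [0.5656 0.3926 0.3067] j [ 48.01  24.69  16.5   -0.41 -78.65  49.39] w 0.901 F [0.6 0.  0.1]
t 40.0 pos [0.5656 0.3926 0.3067] yaw 7.28 F [0.6 0.  0.1] w 0.901 | slide units now [-0.    0.17  7.47] | spin units 0.01, slide after spin [ 0.28 -0.14  7.47]
```

Request:
{"api": "servo_tool", "payload": {"deltas": [{"slide": [0,0,0.5],"spin": 0},{"slide": [0,0,0.5],"spin": 0},{"slide": [0,0,0.5],"spin": 0},{"slide": [0,0,0.5],"spin": 0},{"slide": [0,0,0.5],"spin": 0},{"slide": [0,0,0.5],"spin": 0},{"slide": [0,0,0.5],"spin": 0},{"slide": [0,0,0.5],"spin": 0},{"slide": [0,0,0.5],"spin": 0},{"slide": [0,0,0.5],"spin": 0}]}}

```text
time_s: 40.95
tcp_pos: [0.5678, 0.3939, 0.1652]
ee_rot: [[0.992, 0.125, 0.024], [0.124, -0.992, 0.039], [0.029, -0.036, -0.999]]
wrist_force: [-0.7, -0.3, 0.0]
gripper_width: 0.899
```

```bash
python3 -c "
from h import *
st()
go(.572,.397,.014,7.2)"
```

```text
40.95 z-axis [ 0.0242  0.0388 -0.999 ] pos [0.5678 0.3939 0.1652] j [ 47.91  29.49   4.28  -0.52 -62.21  49.46] w 0.899 F [-0.7 -0.3  0. ]
t 41.0 pos [0.5678 0.3939 0.1652] yaw 7.11 F [-0.7 -0.3  0. ] w 0.899 | slide units now [0.01 0.11 6.05] | spin units -0.01, slide after spin [ 0.18 -0.1   6.05]
```

Request:
{"api": "servo_tool", "payload": {"deltas": [{"slide": [0,0,0.6],"spin": 0},{"slide": [0,0,0.6],"spin": 0},{"slide": [0,0,0.6],"spin": 0},{"slide": [0,0,0.6],"spin": 0},{"slide": [0,0,0.6],"spin": 0},{"slide": [0,0,0.6],"spin": 0},{"slide": [0,0,0.5],"spin": 0},{"slide": [0,0,0.3],"spin": 0},{"slide": [0,0,0],"spin": 0}]}}

```text
time_s: 41.85
tcp_pos: [0.57, 0.3982, 0.0444]
ee_rot: [[0.992, 0.125, 0.023], [0.124, -0.992, 0.037], [0.027, -0.034, -0.999]]
wrist_force: [0.3, -0.2, -0.4]
gripper_width: 0.899
```

```bash
python3 -c "
from h import *
st()
go(.572,.397,.014,7.2); cap('wrist','w7.png')"
```

```text
41.85 z-axis [ 0.0228  0.0371 -0.999 ] pos [0.57   0.3982 0.0444] j [ 48.02  36.45  -2.16  -0.6  -48.94  49.53] w 0.899 F [ 0.3 -0.2 -0.4]
t 41.9 pos [0.57   0.3982 0.0444] yaw 7.14 F [ 0.3 -0.2 -0.4] w 0.899 | slide units now [0.04 0.1  1.21] | spin units -0.01, slide after spin [0.07 0.06 1.21]
```

View pics/w7.png

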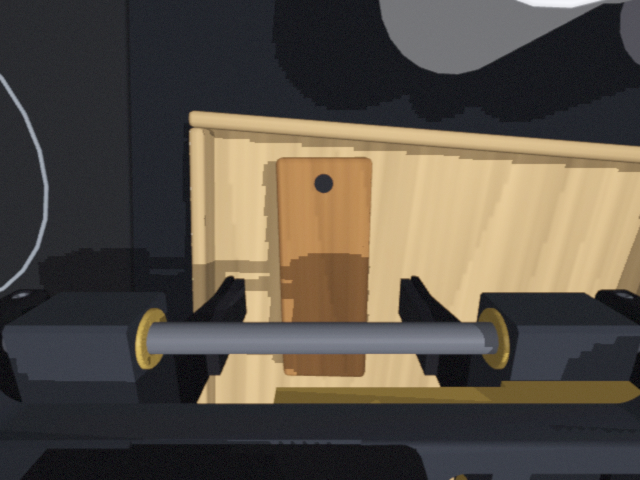

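Request:
{"api": "servo_tool", "payload": {"deltas": [{"slide": [0,0.1,0.4],"spin": 0},{"slide": [0,0,0.4],"spin": 0},{"slide": [0,0,0.3],"spin": 0},{"slide": [0,0,0],"spin": 0}]}}

```text
time_s: 42.3
tcp_pos: [0.5724, 0.3978, 0.0174]
ee_rot: [[0.992, 0.126, 0.027], [0.124, -0.991, 0.041], [0.032, -0.037, -0.999]]
wrist_force: [0.6, 0.0, -1.0]
gripper_width: 0.902
```

```bash
python3 -c "
from h import *
st()
go(.572,.397,.014,7.2)"
```

```text
42.3 z-axis [ 0.0267  0.0407 -0.9988] pos [0.5724 0.3978 0.0174] j [ 47.85  38.23  -3.28  -0.6  -45.74  49.74] w 0.902 F [ 0.6  0.  -1. ]
t 42.3 pos [0.5724 0.3978 0.0174] yaw 7.15 F [ 0.6  0.  -1. ] w 0.902 | slide units now [-0.03  0.03  0.14] | spin units -0.01, slide after spin [-0.02  0.03  0.14]
```

Request:
{"api": "servo_tool", "payload": {"deltas": [{"slide": [0,0,0.1],"spin": 0},{"slide": [0,0,0],"spin": 0},{"slide": [0,0,0],"spin": 0},{"slide": [0,0,0],"spin": 0},{"slide": [0,0,0],"spin": 0},{"slide": [0,0,0],"spin": 0}], "gripper": 255}}

```text
time_s: 42.9
tcp_pos: [0.573, 0.3985, 0.0154]
ee_rot: [[0.992, 0.126, 0.028], [0.125, -0.991, 0.042], [0.033, -0.038, -0.999]]
wrist_force: [0.7, -0.4, -1.7]
gripper_width: 0.571
```

Request:
{"api": "servo_tool", "payload": {"deltas": [{"slide": [0,0,-0.5],"spin": 0},{"slide": [0,0,-0.8],"spin": 0},{"slide": [0,0,-0.9],"spin": 0},{"slide": [0,0,-0.9],"spin": 0},{"slide": [0,0,-0.9],"spin": 0},{"slide": [0,0.5,-0.9],"spin": 0.5},{"slide": [0,1,-0.6],"spin": 0},{"slide": [0,1,0],"spin": 0},{"slide": [0,1,0],"spin": 0},{"slide": [0,1,0],"spin": 0}]}}

```text
time_s: 43.9
tcp_pos: [0.5746, 0.2788, 0.1602]
ee_rot: [[0.998, 0.058, 0.029], [0.057, -0.997, 0.043], [0.032, -0.041, -0.999]]
wrist_force: [-0.4, -0.2, -2.0]
gripper_width: 0.571
```

```bash
python3 -c "
from h import *
st()
go(.653,.095,.15,2.4)"
```

```text
43.9 z-axis [ 0.0291  0.0426 -0.9987] pos [0.5746 0.2788 0.1602] j [ 39.97  24.79  -4.29  -0.94 -58.08  53.8 ] w 0.571 F [-0.4 -0.2 -2. ]
t 43.9 pos [0.5746 0.2788 0.1602] yaw 3.26 F [-0.4 -0.2 -2. ] w 0.571 | slide units now [2.7  7.53 0.18] | spin units 0.11, slide after spin [2.83 7.48 0.41]
```

Request:
{"api": "servo_tool", "payload": {"deltas": [{"slide": [0,1,0],"spin": 0.1},{"slide": [0,1,0],"spin": 0},{"slide": [0,1,0],"spin": 0},{"slide": [0.2,1,0],"spin": 0},{"slide": [0.5,1,0],"spin": 0},{"slide": [0.7,1,0],"spin": 0},{"slide": [0.7,1,0],"spin": 0},{"slide": [0.6,0.4,0],"spin": 0},{"slide": [0,0,0],"spin": 0}]}}

```text
time_s: 44.8
tcp_pos: [0.6497, 0.0852, 0.163]
ee_rot: [[0.999, 0.041, 0.033], [0.039, -0.998, 0.045], [0.034, -0.044, -0.998]]
wrist_force: [-0.6, -0.4, -2.6]
gripper_width: 0.574
```

```bash
python3 -c "
from h import *
st()
go(.653,.095,.1,2.4)"
```

```text
44.8 z-axis [ 0.0326  0.0452 -0.9984] pos [0.6497 0.0852 0.163 ] j [ 20.73  26.37  -0.82  -2.03 -60.16  72.55] w 0.574 F [-0.6 -0.4 -2.6]
t 44.8 pos [0.6497 0.0852 0.163 ] yaw 2.26 F [-0.6 -0.4 -2.6] w 0.574 | slide units now [ 0.06 -0.28  2.54] | spin units -0.02, slide after spin [ 0.15 -0.39  2.52]
```

Request:
{"api": "servo_tool", "payload": {"deltas": [{"slide": [0.1,-0.35,0.6],"spin": 0},{"slide": [0,0,0.7],"spin": 0},{"slide": [0,0,0.6],"spin": 0},{"slide": [0,0,0.4],"spin": 0},{"slide": [0,0,0.2],"spin": 0}]}}

```text
time_s: 45.3
tcp_pos: [0.6514, 0.1012, 0.0989]
ee_rot: [[0.999, 0.043, 0.032], [0.042, -0.998, 0.046], [0.034, -0.045, -0.998]]
wrist_force: [-2.5, -1.8, 3.3]
gripper_width: 0.577
```

```bash
python3 -c "
from h import *
st()
go(.653,.095,.087,2.4)"
```

```text
45.3 z-axis [ 0.0323  0.0465 -0.9984] pos [0.6514 0.1012 0.0989] j [ 22.    30.13  -4.43  -2.23 -52.75  71.75] w 0.577 F [-2.5 -1.8  3.3]
t 45.3 pos [0.6514 0.1012 0.0989] yaw 2.39 F [-2.5 -1.8  3.3] w 0.577 | slide units now [0.04 0.27 0.46] | spin units -0.00, slide after spin [0.05 0.25 0.47]
```

Request:
{"api": "servo_tool", "payload": {"deltas": [{"slide": [0,0,0.2],"spin": 0},{"slide": [0,0,0.2],"spin": 0},{"slide": [0,0,0.15],"spin": 0}]}}

```text
time_s: 45.6
tcp_pos: [0.6508, 0.1018, 0.0863]
ee_rot: [[0.999, 0.044, 0.031], [0.043, -0.998, 0.045], [0.033, -0.043, -0.999]]
wrist_force: [-2.4, -3.4, 3.6]
gripper_width: 0.572
```

```bash
python3 -c "
from h import *
st()"
```

```text
45.6 z-axis [ 0.0314  0.0446 -0.9985] pos [0.6508 0.1018 0.0863] j [ 22.11  30.86  -5.2   -2.16 -51.32  71.71] w 0.572 F [-2.4 -3.4  3.6]
```

Request:
{"api": "servo_tool", "payload": {"deltas": [{"slide": [0,0,0.1],"spin": 0},{"slide": [0,0,0.1],"spin": 0}]}}

```text
time_s: 45.8
tcp_pos: [0.6509, 0.1017, 0.086]
ee_rot: [[0.998, 0.046, 0.032], [0.044, -0.998, 0.044], [0.034, -0.042, -0.999]]
wrist_force: [-7.9, -1.4, 12.4]
gripper_width: 0.571
```

Request:
{"api": "servo_tool", "payload": {"deltas": [{"slide": [0,0,0],"spin": 0},{"slide": [0,0,0],"spin": 0},{"slide": [0,0,0],"spin": 0},{"slide": [0,0,-0.4],"spin": 0},{"slide": [0,0,-0.5],"spin": 0},{"slide": [0,0,-0.5],"spin": 0},{"slide": [0,0,-0.5],"spin": 0},{"slide": [0,0,-0.5],"spin": 0},{"slide": [0,0,0],"spin": 0},{"slide": [0,0,0],"spin": 0}], "gripper": 75}}

```text
time_s: 46.8
tcp_pos: [0.6522, 0.1009, 0.1543]
ee_rot: [[0.998, 0.047, 0.044], [0.045, -0.998, 0.049], [0.046, -0.047, -0.998]]
wrist_force: [0.4, 0.1, -0.6]
gripper_width: 0.701
```

```bash
python3 -c "
from h import *
st(); cap('scene','s9.png')
im=cv2.imread('pics/s9.png')[150:350,180:420];b=cv2.resize(im,None,fx=3,fy=3,interpolation=cv2.INTER_CUBIC)
cv2.imwrite('pics/s9c.png',b)"
```

```text
46.8 z-axis [ 0.0441  0.0489 -0.9978] pos [0.6522 0.1009 0.1543] j [ 22.01  26.87  -1.38  -1.94 -58.37  71.59] w 0.701 F [ 0.4  0.1 -0.6]
```

View pics/s9c.png

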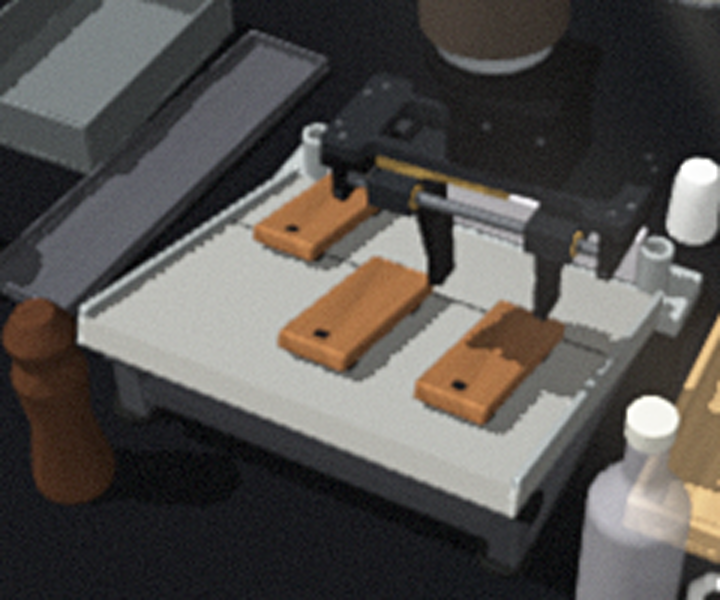

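Request:
{"api": "servo_tool", "payload": {"deltas": [{"slide": [0,0,-1],"spin": 0},{"slide": [0,0,-1],"spin": 0},{"slide": [0,0,-1],"spin": 0},{"slide": [0,0,-1],"spin": 0},{"slide": [0,0,-1],"spin": 0},{"slide": [-1,0,-1],"spin": 0},{"slide": [-1,0,0],"spin": 0},{"slide": [-1,0,0],"spin": 0},{"slide": [-1,0,0],"spin": 0},{"slide": [-1,0,0],"spin": 0}]}}

```text
time_s: 47.85
tcp_pos: [0.5166, 0.0872, 0.2954]
ee_rot: [[0.999, 0.044, 0.027], [0.043, -0.998, 0.044], [0.029, -0.042, -0.999]]
wrist_force: [-0.0, 0.1, -0.9]
gripper_width: 0.707
```

```bash
python3 -c "
from h import *
st(); cap('top','t7.png')"
```

```text
47.85 z-axis [ 0.0275  0.0437 -0.9987] pos [0.5166 0.0872 0.2954] j [ 26.39   8.45  -7.16  -1.62 -71.86  66.56] w 0.707 F [-0.   0.1 -0.9]
```

View pics/t7.png

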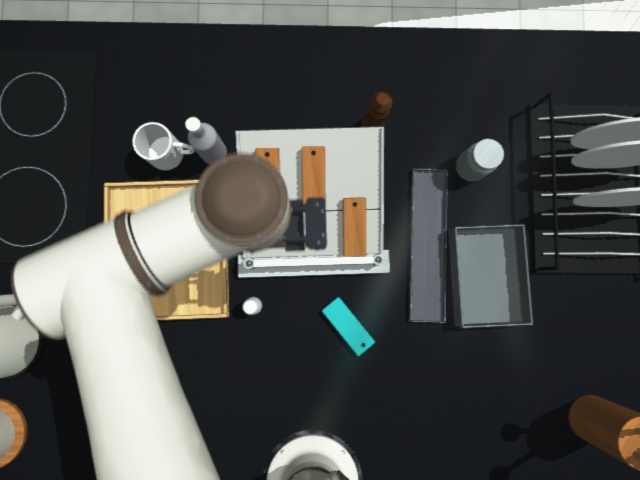

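```bash
cat >> h.py <<'E'
a_=np.radians(2.4); b_=np.radians(18)
DO=np.array([.4948,.0033,.026])
DX=np.array([np.cos(a_)*np.cos(b_),np.sin(a_)*np.cos(b_),np.sin(b_)]);DY=np.array([-np.sin(a_),np.cos(a_),0]);DZ=np.cross(DX,DY)
def ondeck(d,u,v,h):
    e,w=ray(d,u,v); t=(h-(e-DO)@DZ)/(w@DZ); p=e+t*w; q=p-DO; return np.array([q@DX,q@DY]),p
def boards(d,roi,h=.02):
    x0,y0,x1,y1=roi; f=d['frame']; hsv=cv2.cvtColor(f,cv2.COLOR_RGB2HSV)
    m=((hsv[...,0]<19)&(hsv[...,1]>110)&(hsv[...,2]>50)).astype(np.uint8); k=np.zeros_like(m);k[y0:y1,x0:x1]=1;m*=k
    m=cv2.morphologyEx(m,cv2.MORPH_OPEN,np.ones((3,3)))
    for c in cv2.findContours(m,0,2)[0]:
        if cv2.contourArea(c)>300:
            bx=cv2.boxPoints(cv2.minAreaRect(c)); q=[ondeck(d,*p,h) for p in bx]; D=np.array([i[0] for i in q]);W=np.array([i[1] for i in q])
            e=[np.linalg.norm(D[1]-D[0]),np.linalg.norm(D[2]-D[1])]; L=(W[1]-W[0]) if e[0]>e[1] else (W[2]-W[1])
            an=np.degrees(np.arctan2(L[1],L[0])); an=(an+90)%180-90
            print('px',bx.mean(0).round(1),'deck',D.mean(0).round(4),'size',np.round(e,4),'world top centre',W.mean(0).round(4),'foot centre',(W.mean(0)-.02*DZ).round(4),'yaw',round(an,1))
E
python3 -c "
from h import *
d=dict(np.load('last_top.npz')); boards(d,(240,125,384,265)); s=dict(np.load('last_scene.npz'));boards(s,(215,205,400,330))
for q in [(249.5,263),(378,259)]: print(onz(d,*q,.06))
"
```

```text
px [354.  226.5] deck [ 0.0652 -0.0892] size [0.047  0.1257] world top centre [ 0.5543 -0.0835  0.0652] foot centre [ 0.5605 -0.0832  0.0461] yaw 2.3
px [313.  174.5] deck [ 0.1794 -0.0035] size [0.0457 0.1152] world top centre [0.6593 0.0067 0.1005] foot centre [0.6654 0.0069 0.0814] yaw 1.1
px [343.2 270.2] deck [0.1832 0.0971] size [0.168  0.0704] world top centre [0.6586 0.1073 0.1016] foot centre [0.6648 0.1076 0.0826] yaw 2.0
px [298.7 254.5] deck [0.1859 0.0026] size [0.1668 0.0771] world top centre [0.6651 0.0131 0.1025] foot centre [0.6713 0.0133 0.0834] yaw 1.7
px [284.8 223.3] deck [ 0.091  -0.0828] size [0.1427 0.0817] world top centre [ 0.5786 -0.076   0.0732] foot centre [ 0.5848 -0.0758  0.0541] yaw 3.0
[0.47381906 0.14081869 0.06      ]
[ 0.48570649 -0.13615397  0.06      ]
```

```bash
python3 -c "
from h import *
go(.557,-.083,.12,2.4)"
```

```text
t 47.9 pos [0.513  0.0866 0.2957] yaw 2.46 F [-4.3 -1.5 -3.1] w 0.702 | slide units now [1.28 7.15 6.76] | spin units 0.01, slide after spin [1.48 6.85 7.03]
```

Request:
{"api": "servo_tool", "payload": {"deltas": [{"slide": [0.2,1,0.5],"spin": 0},{"slide": [0.2,1,0.5],"spin": 0},{"slide": [0.2,1,0.5],"spin": 0},{"slide": [0.2,1,0.5],"spin": 0},{"slide": [0.2,1,0.5],"spin": 0},{"slide": [0.2,1,0.5],"spin": 0},{"slide": [0.2,0.7,0.5],"spin": 0},{"slide": [0,0,0.5],"spin": 0},{"slide": [0,0,0.5],"spin": 0},{"slide": [0,0,0.5],"spin": 0}]}}

```text
time_s: 48.9
tcp_pos: [0.5579, -0.0781, 0.157]
ee_rot: [[0.999, 0.048, 0.022], [0.047, -0.998, 0.046], [0.024, -0.045, -0.999]]
wrist_force: [-0.4, -0.3, -1.0]
gripper_width: 0.704
```

```bash
python3 -c "
from h import *
st();go(.557,-.083,.09,2.4)"
```

```text
48.9 z-axis [ 0.0222  0.0463 -0.9987] pos [ 0.5579 -0.0781  0.157 ] j [  7.09  18.92 -13.31  -2.98 -56.21  87.23] w 0.704 F [-0.4 -0.3 -1. ]
t 48.9 pos [ 0.5579 -0.0781  0.157 ] yaw 2.67 F [-0.4 -0.3 -1. ] w 0.704 | slide units now [-0.11  0.31  2.66] | spin units 0.03, slide after spin [-0.05  0.19  2.68]
```

Request:
{"api": "servo_tool", "payload": {"deltas": [{"slide": [-0.1,0.3,0.6],"spin": 0.03},{"slide": [0,0,0.7],"spin": 0},{"slide": [0,0,0.6],"spin": 0},{"slide": [0,0,0.4],"spin": 0},{"slide": [0,0,0],"spin": 0}]}}

```text
time_s: 49.4
tcp_pos: [0.5544, -0.079, 0.093]
ee_rot: [[0.999, 0.048, 0.016], [0.047, -0.998, 0.047], [0.018, -0.046, -0.999]]
wrist_force: [0.3, 1.6, 0.1]
gripper_width: 0.706
```

```bash
python3 -c "
from h import *
st();go(.557,-.083,.054,2.4);cap('wrist','w8.png')"
```

```text
49.4 z-axis [ 0.0163  0.0467 -0.9988] pos [ 0.5544 -0.079   0.093 ] j [  6.99  22.92 -17.69  -3.41 -48.18  87.98] w 0.706 F [0.3 1.6 0.1]
t 49.4 pos [ 0.5544 -0.079   0.093 ] yaw 2.70 F [0.3 1.6 0.1] w 0.706 | slide units now [0.07 0.24 1.55] | spin units 0.04, slide after spin [0.1  0.16 1.56]
```

View pics/w8.png

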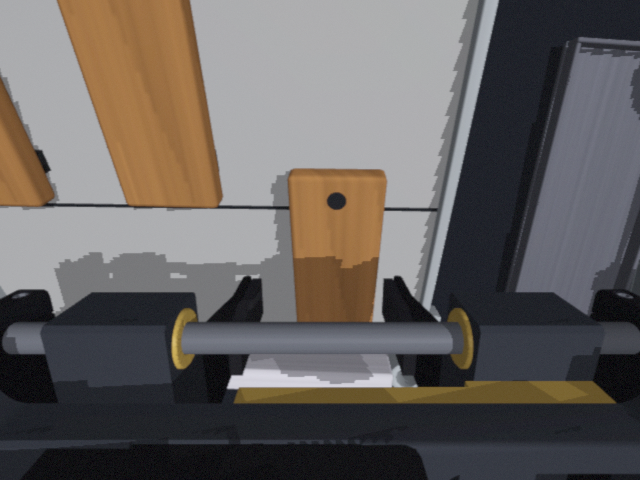

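Request:
{"api": "servo_tool", "payload": {"deltas": [{"slide": [0.1,0.25,0.4],"spin": 0.03},{"slide": [0,0.05,0.4],"spin": 0},{"slide": [0,0,0.35],"spin": 0},{"slide": [0,0,0.2],"spin": 0},{"slide": [0,0,0],"spin": 0}]}}

```text
time_s: 49.95
tcp_pos: [0.5604, -0.0851, 0.0589]
ee_rot: [[0.999, 0.044, 0.022], [0.043, -0.998, 0.047], [0.024, -0.046, -0.999]]
wrist_force: [-0.4, 0.3, 0.5]
gripper_width: 0.707
```

```bash
python3 -c "
from h import *
st();go(.557,-.083,.054,2.4)"
```

```text
49.95 z-axis [ 0.0219  0.0467 -0.9987] pos [ 0.5604 -0.0851  0.0589] j [  6.3   25.89 -18.79  -3.64 -43.83  88.82] w 0.707 F [-0.4  0.3  0.5]
t 50.0 pos [ 0.5604 -0.0851  0.0589] yaw 2.49 F [-0.4  0.3  0.5] w 0.707 | slide units now [-0.14 -0.08  0.2 ] | spin units 0.01, slide after spin [-0.13 -0.09  0.2 ]
```

Request:
{"api": "servo_tool", "payload": {"deltas": [{"slide": [-0.1,-0.05,0.2],"spin": 0},{"slide": [0,0,0],"spin": 0},{"slide": [0,0,0],"spin": 0},{"slide": [0,0,0],"spin": 0},{"slide": [0,0,0],"spin": 0}], "gripper": 255}}

```text
time_s: 50.45
tcp_pos: [0.5581, -0.0836, 0.0538]
ee_rot: [[0.999, 0.045, 0.023], [0.044, -0.998, 0.047], [0.025, -0.046, -0.999]]
wrist_force: [0.1, 0.4, -1.7]
gripper_width: 0.573
```

```bash
python3 -c "
from h import *
st();go(.557,-.083,.054,2.4)"
```

```text
50.45 z-axis [ 0.0231  0.0466 -0.9986] pos [ 0.5581 -0.0836  0.0538] j [  6.48  26.07 -19.46  -3.68 -42.91  88.71] w 0.573 F [ 0.1  0.4 -1.7]
t 50.5 pos [ 0.5581 -0.0836  0.0538] yaw 2.50 F [ 0.1  0.4 -1.7] w 0.573 | slide units now [-0.04 -0.03 -0.01] | spin units 0.01, slide after spin [-0.04 -0.03 -0.01]
```

Request:
{"api": "servo_tool", "payload": {"deltas": [{"slide": [0.1,0,-0.4],"spin": 0},{"slide": [0,0,-0.7],"spin": 0},{"slide": [0,0,-0.8],"spin": 0},{"slide": [0,0,-0.8],"spin": 0},{"slide": [0,0,-0.8],"spin": 0},{"slide": [0,0.5,-0.8],"spin": 0},{"slide": [0,1,-0.3],"spin": 0},{"slide": [0,1,0],"spin": 0},{"slide": [0,1,0],"spin": 0},{"slide": [0,1,0],"spin": 0}]}}

```text
time_s: 51.45
tcp_pos: [0.5627, -0.2021, 0.1749]
ee_rot: [[0.998, 0.05, 0.024], [0.049, -0.998, 0.047], [0.026, -0.046, -0.999]]
wrist_force: [1.1, 0.2, -1.8]
gripper_width: 0.573
```

Request:
{"api": "servo_tool", "payload": {"deltas": [{"slide": [0,0,0],"spin": 1},{"slide": [0,0,0],"spin": 1},{"slide": [0,0,0],"spin": 1},{"slide": [0,0,0],"spin": 1},{"slide": [0,0,0],"spin": 1},{"slide": [0,0,0],"spin": 1},{"slide": [0,0,0],"spin": 1},{"slide": [0,0,0],"spin": 1},{"slide": [0,0,0],"spin": 1},{"slide": [0,0,0],"spin": 1}]}}

```text
time_s: 52.45
tcp_pos: [0.5596, -0.206, 0.1802]
ee_rot: [[0.16, -0.987, 0.022], [-0.986, -0.158, 0.048], [-0.044, -0.029, -0.999]]
wrist_force: [0.4, 0.4, -1.9]
gripper_width: 0.57
```

```bash
python3 -c "
from h import *
st();go(.453,-.391,.13,-87.1)"
```

```text
52.45 z-axis [ 0.0218  0.0483 -0.9986] pos [ 0.5596 -0.206   0.1802] j [ -6.22  21.06  -6.24  -3.28 -61.8   16.91] w 0.57 F [ 0.4  0.4 -1.9]
t 52.5 pos [ 0.5596 -0.206   0.1802] yaw -80.81 F [ 0.4  0.4 -1.9] w 0.570 | slide units now [6.71 5.44 1.55] | spin units 0.79, slide after spin [7.18 4.63 2.01]
```

Request:
{"api": "servo_tool", "payload": {"deltas": [{"slide": [1,0.7,0],"spin": 0.8},{"slide": [1,0.7,0],"spin": 0},{"slide": [1,0.7,0],"spin": 0},{"slide": [1,0.7,0],"spin": 0},{"slide": [1,0.7,0],"spin": 0},{"slide": [1,0.7,0],"spin": 0},{"slide": [1,0.4,0],"spin": 0},{"slide": [0,0,0],"spin": 0}]}}

```text
time_s: 53.25
tcp_pos: [0.451, -0.392, 0.1734]
ee_rot: [[0.044, -0.999, 0.022], [-0.998, -0.043, 0.049], [-0.048, -0.025, -0.999]]
wrist_force: [-0.2, 0.7, -1.3]
gripper_width: 0.57
```

```bash
python3 -c "
from h import *
st();go(.453,-.391,.09,-87.1);cap('top','t8.png');cap('scene','s10.png')"
```

```text
53.25 z-axis [ 0.0224  0.0494 -0.9985] pos [ 0.451  -0.392   0.1734] j [-27.16  22.05  -5.65  -3.5  -62.49  31.3 ] w 0.57 F [-0.2  0.7 -1.3]
t 53.2 pos [ 0.451  -0.392   0.1734] yaw -87.46 F [-0.2  0.7 -1.3] w 0.570 | slide units now [ 0.12 -0.    3.34] | spin units -0.04, slide after spin [-0.04 -0.08  3.34]
```

View pics/s10.png

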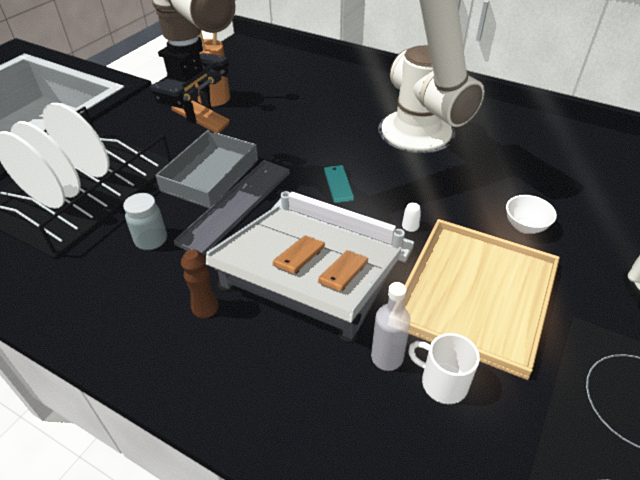

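View pics/t8.png

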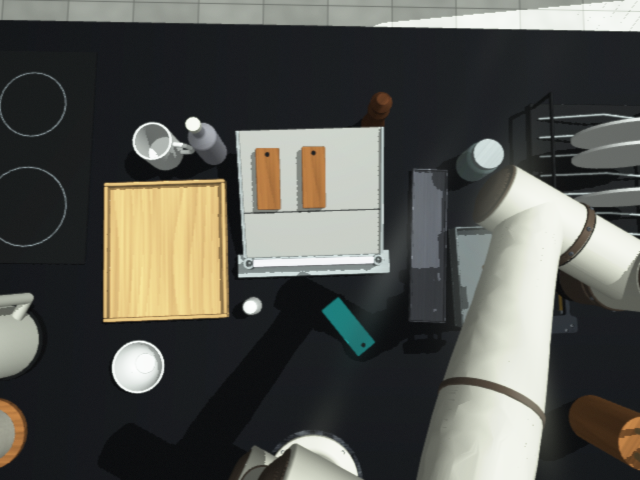

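Request:
{"api": "servo_tool", "payload": {"deltas": [{"slide": [0,0,0.6],"spin": 0},{"slide": [0,0,0.8],"spin": 0},{"slide": [0,0,0.8],"spin": 0},{"slide": [0,0,0.6],"spin": 0},{"slide": [0,0,0.3],"spin": 0}]}}

```text
time_s: 53.85
tcp_pos: [0.4577, -0.3826, 0.098]
ee_rot: [[0.052, -0.998, 0.029], [-0.998, -0.051, 0.048], [-0.046, -0.031, -0.998]]
wrist_force: [-0.1, 0.5, -2.1]
gripper_width: 0.567
```

```bash
python3 -c "
from h import *
st();go(.453,-.391,.03,-87.1);cap('wrist','w9.png');cap('scene','s11.png')
im=cv2.imread('pics/s11.png')[60:230,110:310];cv2.imwrite('pics/s11c.png',cv2.resize(im,None,fx=3.5,fy=3.5))"
```

```text
53.85 z-axis [ 0.0288  0.0479 -0.9984] pos [ 0.4577 -0.3826  0.098 ] j [-26.09  26.1  -11.08  -4.02 -52.61  31.47] w 0.567 F [-0.1  0.5 -2.1]
t 53.9 pos [ 0.4577 -0.3826  0.098 ] yaw -87.00 F [-0.1  0.5 -2.1] w 0.567 | slide units now [0.45 0.29 2.7 ] | spin units 0.01, slide after spin [0.33 0.2  2.72]
```

View pics/w9.png

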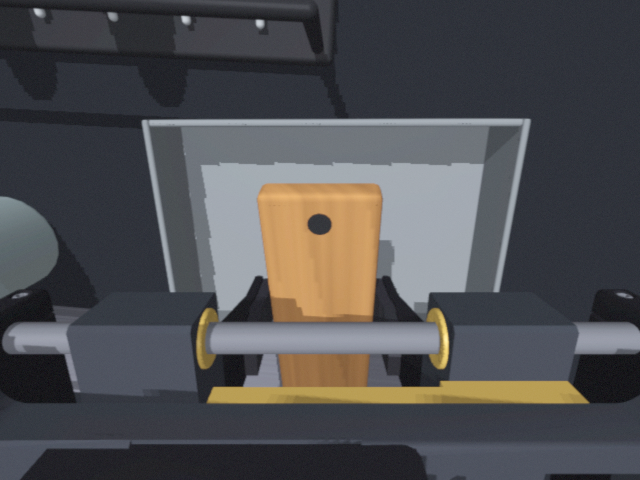

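View pics/s11c.png

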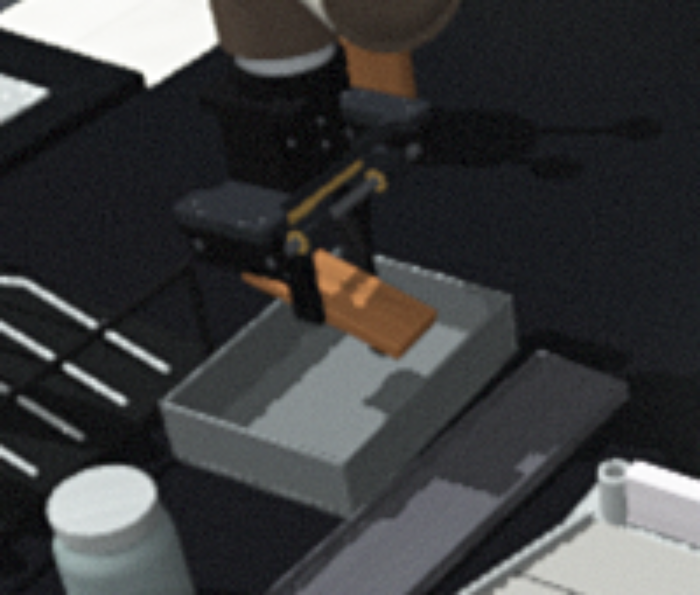

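Request:
{"api": "servo_tool", "payload": {"deltas": [{"slide": [0.5,0.25,0.3],"spin": 0},{"slide": [0.05,0,0.5],"spin": 0},{"slide": [0.05,0,0.5],"spin": 0},{"slide": [0.05,0,0.4],"spin": 0},{"slide": [0.05,0,0.3],"spin": 0}]}}

```text
time_s: 54.45
tcp_pos: [0.456, -0.4007, 0.0473]
ee_rot: [[0.054, -0.998, 0.034], [-0.998, -0.052, 0.044], [-0.042, -0.037, -0.998]]
wrist_force: [0.1, -0.5, -2.2]
gripper_width: 0.571
```

```bash
python3 -c "
from h import *
st();go(.453,-.391,.03,-87.1);cap('wrist','w10.png')"
```

```text
54.45 z-axis [ 0.0345  0.0438 -0.9984] pos [ 0.456  -0.4007  0.0473] j [-27.73  30.32 -12.39  -4.32 -46.79  33.7 ] w 0.571 F [ 0.1 -0.5 -2.2]
t 54.5 pos [ 0.456  -0.4007  0.0473] yaw -86.93 F [ 0.1 -0.5 -2.2] w 0.571 | slide units now [-0.36  0.12  0.7 ] | spin units 0.02, slide after spin [-0.39  0.1   0.69]
```

View pics/w10.png

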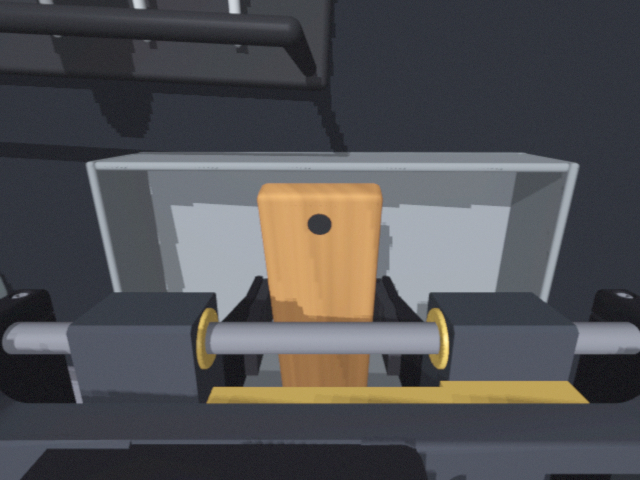

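Request:
{"api": "servo_tool", "payload": {"deltas": [{"slide": [-0.3,0.1,0.1],"spin": 0},{"slide": [0,0,0],"spin": 0},{"slide": [0.02,0,0.25],"spin": 0},{"slide": [0.02,0,0.25],"spin": 0}]}}

```text
time_s: 54.9
tcp_pos: [0.4534, -0.3928, 0.031]
ee_rot: [[0.054, -0.998, 0.034], [-0.998, -0.052, 0.044], [-0.042, -0.036, -0.998]]
wrist_force: [1.2, 0.1, -2.4]
gripper_width: 0.573
```

```bash
python3 -c "
from h import *
st();go(.453,-.391,.015,-87.1)"
```

```text
54.9 z-axis [ 0.0339  0.0442 -0.9984] pos [ 0.4534 -0.3928  0.031 ] j [-27.16  31.   -14.14  -4.5  -44.37  33.41] w 0.573 F [ 1.2  0.1 -2.4]
t 54.9 pos [ 0.4534 -0.3928  0.031 ] yaw -86.91 F [ 1.2  0.1 -2.4] w 0.573 | slide units now [-0.04  0.04  0.64] | spin units 0.02, slide after spin [-0.07  0.01  0.64]
```

Request:
{"api": "servo_tool", "payload": {"deltas": [{"slide": [0,0,0.2],"spin": 0},{"slide": [0,0,0.2],"spin": 0},{"slide": [0,0,0.15],"spin": 0}]}}

```text
time_s: 55.2
tcp_pos: [0.455, -0.3931, 0.0175]
ee_rot: [[0.055, -0.998, 0.036], [-0.998, -0.054, 0.042], [-0.04, -0.038, -0.998]]
wrist_force: [-0.2, -1.3, 2.6]
gripper_width: 0.574
```

```bash
python3 -c "
from h import *
st();go(.453,-.391,.015,-87.1)"
```

```text
55.2 z-axis [ 0.0358  0.042  -0.9985] pos [ 0.455  -0.3931  0.0175] j [-27.09  32.1  -14.61  -4.55 -42.65  33.54] w 0.574 F [-0.2 -1.3  2.6]
t 55.2 pos [ 0.455  -0.3931  0.0175] yaw -86.83 F [-0.2 -1.3  2.6] w 0.574 | slide units now [-0.09  0.08  0.1 ] | spin units 0.03, slide after spin [-0.09  0.08  0.1 ]
```

Release and rise.

Request:
{"api": "servo_tool", "payload": {"deltas": [{"slide": [0,0,0.1],"spin": 0},{"slide": [0,0,0],"spin": 0},{"slide": [0,0,0],"spin": 0},{"slide": [0,0,0],"spin": 0},{"slide": [0,0,-0.5],"spin": 0},{"slide": [0,0,-0.8],"spin": 0},{"slide": [0,0,-0.9],"spin": 0},{"slide": [0,0,-1],"spin": 0},{"slide": [0,0,-1],"spin": 0},{"slide": [0,0,-1],"spin": 0}], "gripper": 75}}

```text
time_s: 56.2
tcp_pos: [0.4487, -0.3979, 0.1498]
ee_rot: [[0.055, -0.998, 0.031], [-0.998, -0.053, 0.044], [-0.043, -0.034, -0.999]]
wrist_force: [0.8, -0.1, -0.3]
gripper_width: 0.71
```

```bash
python3 -c "
from h import *
st();go(.453,-.391,.015,-87.1);cap('wrist','w11.png');d=cap('top'); boards(d,(240,125,384,265))"
```

```text
56.2 z-axis [ 0.0314  0.0443 -0.9985] pos [ 0.4487 -0.3979  0.1498] j [-27.77  23.21  -7.48  -3.6  -58.94  32.72] w 0.71 F [ 0.8 -0.1 -0.3]
t 56.2 pos [ 0.4487 -0.3979  0.1498] yaw -86.86 F [ 0.8 -0.1 -0.3] w 0.710 | slide units now [-0.04 -0.    5.4 ] | spin units 0.03, slide after spin [-0.27 -0.18  5.39]
px [267.5 178.5] deck [0.1734 0.0924] size [0.0476 0.128 ] world top centre [0.6496 0.1023 0.0986] foot centre [0.6557 0.1026 0.0796] yaw -0.2
px [313. 177.] deck [ 0.174  -0.0034] size [0.0457 0.126 ] world top centre [0.6541 0.0066 0.0988] foot centre [0.6603 0.0069 0.0798] yaw 1.1
```

View pics/w11.png

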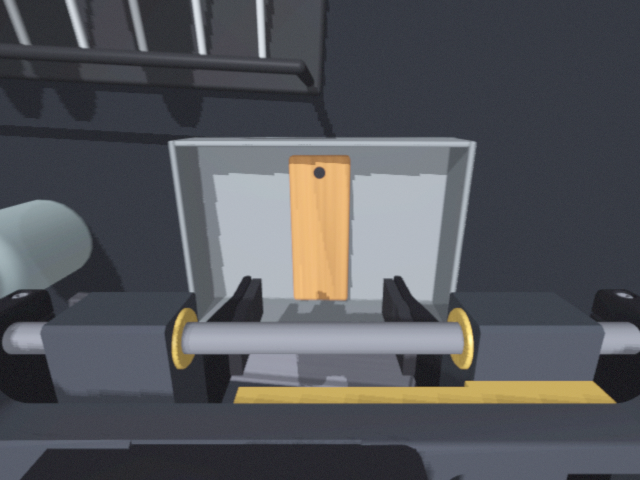

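Request:
{"api": "servo_tool", "payload": {"deltas": [{"slide": [0,0,-0.5],"spin": -1},{"slide": [0,0,-0.4],"spin": -1},{"slide": [0,0,0],"spin": -1},{"slide": [0,0,0],"spin": -1},{"slide": [0,0,0],"spin": -1},{"slide": [0,0,0],"spin": -1},{"slide": [0,0,0],"spin": -1},{"slide": [0,0,0],"spin": -1},{"slide": [0,0,0],"spin": -1},{"slide": [0,0,0],"spin": -1}]}}

```text
time_s: 57.3
tcp_pos: [0.4477, -0.399, 0.181]
ee_rot: [[0.997, -0.063, 0.042], [-0.064, -0.997, 0.039], [0.039, -0.041, -0.998]]
wrist_force: [0.3, -0.1, 0.2]
gripper_width: 0.707
```

```bash
python3 -c "
from h import *
st();go(.657,.0068,.16,2)"
```

```text
57.3 z-axis [ 0.042   0.0387 -0.9984] pos [ 0.4477 -0.399   0.181 ] j [-27.91  21.28  -5.69  -3.5  -61.98 115.89] w 0.707 F [ 0.3 -0.1  0.2]
t 57.3 pos [ 0.4477 -0.399   0.181 ] yaw -3.69 F [ 0.3 -0.1  0.2] w 0.707 | slide units now [  7.27 -16.67   1.82] | spin units -0.71, slide after spin [  8.93 -15.93   0.84]
```

Request:
{"api": "servo_tool", "payload": {"deltas": [{"slide": [0.4,-1,0],"spin": -0.7},{"slide": [0.5,-1,0],"spin": 0},{"slide": [0.5,-1,0],"spin": 0},{"slide": [0.5,-1,0],"spin": 0},{"slide": [0.5,-1,0],"spin": 0},{"slide": [0.5,-1,0],"spin": 0},{"slide": [0.5,-1,0],"spin": 0},{"slide": [0.5,-1,0],"spin": 0},{"slide": [0.5,-1,0],"spin": 0},{"slide": [0.5,-1,0],"spin": 0}]}}

```text
time_s: 58.3
tcp_pos: [0.562, -0.1384, 0.1972]
ee_rot: [[0.999, 0.034, 0.04], [0.032, -0.999, 0.04], [0.041, -0.039, -0.998]]
wrist_force: [0.9, -0.6, -0.1]
gripper_width: 0.704
```

```bash
python3 -c "
from h import *
st();go(.657,.0068,.16,2)"
```

```text
58.3 z-axis [ 0.0402  0.0399 -0.9984] pos [ 0.562  -0.1384  0.1972] j [  0.95  17.85  -8.73  -2.57 -61.1   92.16] w 0.704 F [ 0.9 -0.6 -0.1]
t 58.3 pos [ 0.562  -0.1384  0.1972] yaw 1.86 F [ 0.9 -0.6 -0.1] w 0.704 | slide units now [ 3.92 -5.61  1.87] | spin units -0.02, slide after spin [ 4.   -5.67  1.49]
```

Request:
{"api": "servo_tool", "payload": {"deltas": [{"slide": [0.7,-1,0],"spin": 0},{"slide": [0.7,-1,0],"spin": 0},{"slide": [0.7,-1,0.2],"spin": 0},{"slide": [0.7,-1,0.3],"spin": 0},{"slide": [0.7,-1,0.4],"spin": 0},{"slide": [0.5,-0.4,0.5],"spin": 0},{"slide": [0,0,0.4],"spin": 0},{"slide": [0,0,0],"spin": 0}]}}

```text
time_s: 59.1
tcp_pos: [0.6609, 0.0104, 0.1613]
ee_rot: [[0.999, 0.038, 0.04], [0.036, -0.999, 0.041], [0.041, -0.039, -0.998]]
wrist_force: [0.1, 0.0, -0.2]
gripper_width: 0.707
```

```bash
python3 -c "
from h import *
st();go(.657,.0068,.11,2);cap('wrist','w12.png')"
```

```text
59.1 z-axis [ 0.0396  0.0406 -0.9984] pos [0.6609 0.0104 0.1613] j [ 14.07  26.92  -0.18  -1.97 -60.15  78.99] w 0.707 F [ 0.1  0.  -0.2]
t 59.1 pos [0.6609 0.0104 0.1613] yaw 2.07 F [ 0.1  0.  -0.2] w 0.707 | slide units now [-0.24  0.22  2.04] | spin units 0.01, slide after spin [-0.16  0.14  2.05]
```

View pics/w12.png

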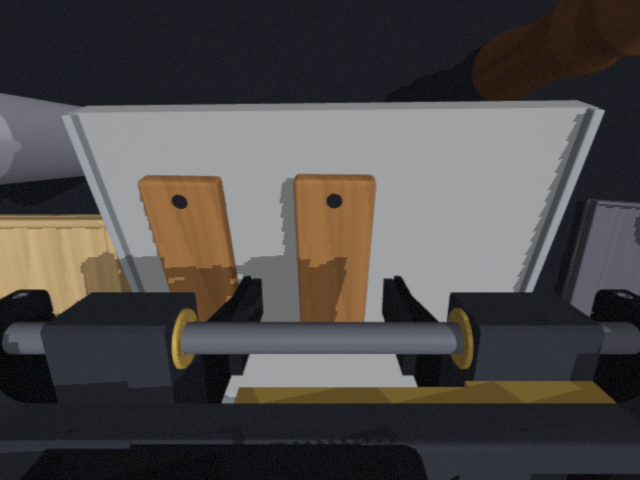

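Request:
{"api": "servo_tool", "payload": {"deltas": [{"slide": [-0.2,0.25,0.6],"spin": 0},{"slide": [0,0,0.6],"spin": 0},{"slide": [0,0,0.5],"spin": 0},{"slide": [0,0,0.4],"spin": 0},{"slide": [0,0,0],"spin": 0}]}}

```text
time_s: 59.65
tcp_pos: [0.658, 0.0006, 0.1108]
ee_rot: [[0.998, 0.033, 0.045], [0.031, -0.999, 0.04], [0.047, -0.039, -0.998]]
wrist_force: [0.3, 0.6, -0.1]
gripper_width: 0.705
```

```bash
python3 -c "
from h import *
st();go(.657,.0068,.088,2);cap('wrist','w13.png')"
```

```text
59.65 z-axis [ 0.0454  0.0401 -0.9982] pos [6.580e-01 6.000e-04 1.108e-01] j [ 13.31  29.16  -4.29  -2.03 -53.51  79.67] w 0.705 F [ 0.3  0.6 -0.1]
t 59.6 pos [6.580e-01 6.000e-04 1.108e-01] yaw 1.77 F [ 0.3  0.6 -0.1] w 0.705 | slide units now [-0.07 -0.21  0.92] | spin units -0.03, slide after spin [-0.03 -0.25  0.91]
```

View pics/w13.png

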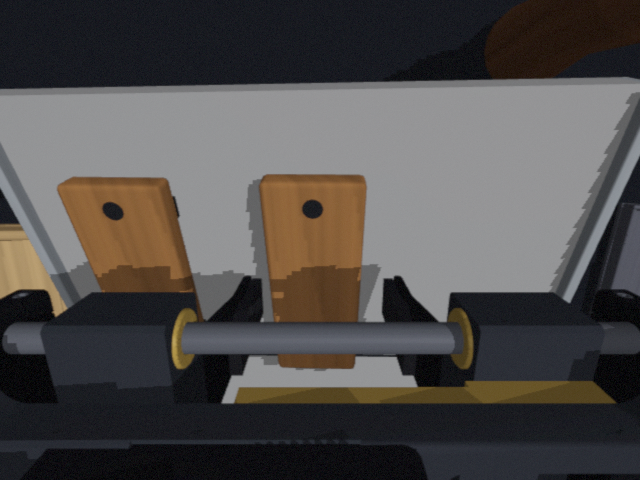

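Request:
{"api": "servo_tool", "payload": {"deltas": [{"slide": [0,-0.2,0.3],"spin": 0},{"slide": [0,0,0.3],"spin": 0},{"slide": [0,0,0.25],"spin": 0},{"slide": [0,0,0],"spin": 0}]}}

```text
time_s: 60.1
tcp_pos: [0.6606, 0.0073, 0.0909]
ee_rot: [[0.998, 0.034, 0.05], [0.032, -0.999, 0.041], [0.052, -0.039, -0.998]]
wrist_force: [-0.6, -0.3, 0.2]
gripper_width: 0.704
```

```bash
python3 -c "
from h import *
st();go(.657,.0068,.087,2)"
```

```text
60.1 z-axis [ 0.0503  0.0405 -0.9979] pos [0.6606 0.0073 0.0909] j [ 13.87  30.43  -5.32  -2.01 -50.9   79.22] w 0.704 F [-0.6 -0.3  0.2]
t 60.1 pos [0.6606 0.0073 0.0909] yaw 1.81 F [-0.6 -0.3  0.2] w 0.704 | slide units now [-0.15  0.02  0.15] | spin units -0.02, slide after spin [-0.15  0.01  0.15]
```

Request:
{"api": "servo_tool", "payload": {"deltas": [{"slide": [-0.15,0,0.12],"spin": 0},{"slide": [0,0,0],"spin": 0},{"slide": [0,0,0],"spin": 0},{"slide": [0,0,0],"spin": 0},{"slide": [0,0,0],"spin": 0}], "gripper": 255}}

```text
time_s: 60.6
tcp_pos: [0.6568, 0.0073, 0.0873]
ee_rot: [[0.998, 0.034, 0.05], [0.032, -0.999, 0.04], [0.052, -0.039, -0.998]]
wrist_force: [0.2, 0.5, -1.6]
gripper_width: 0.573
```

Request:
{"api": "servo_tool", "payload": {"deltas": [{"slide": [0,0,-0.4],"spin": 0},{"slide": [0,0,-0.7],"spin": 0},{"slide": [0,0,-0.8],"spin": 0},{"slide": [-0.6,0,-0.8],"spin": 0},{"slide": [-0.9,0,-0.6],"spin": 0},{"slide": [-1,-0.5,0],"spin": 0},{"slide": [-1,-1,0],"spin": 0},{"slide": [-0.8,-1,0],"spin": 0}]}}

```text
time_s: 61.4
tcp_pos: [0.5416, 0.0616, 0.1728]
ee_rot: [[0.998, 0.027, 0.052], [0.025, -0.999, 0.041], [0.053, -0.039, -0.998]]
wrist_force: [0.5, 0.1, -1.6]
gripper_width: 0.572
```

```bash
python3 -c "
from h import *
st();go(.431,.273,.16,2);cap('scene','s12.png')
for q in [(104,182),(226,180),(229,320),(104,322)]: pass"
```

```text
61.4 z-axis [ 0.052   0.0407 -0.9978] pos [0.5416 0.0616 0.1728] j [ 22.96  15.17 -16.97  -1.21 -54.22  69.23] w 0.572 F [ 0.5  0.1 -1.6]
t 61.4 pos [0.5416 0.0616 0.1728] yaw 1.44 F [ 0.5  0.1 -1.6] w 0.572 | slide units now [-4.23 -8.55  0.62] | spin units -0.07, slide after spin [-4.13 -8.6   0.51]
```

View pics/s12.png

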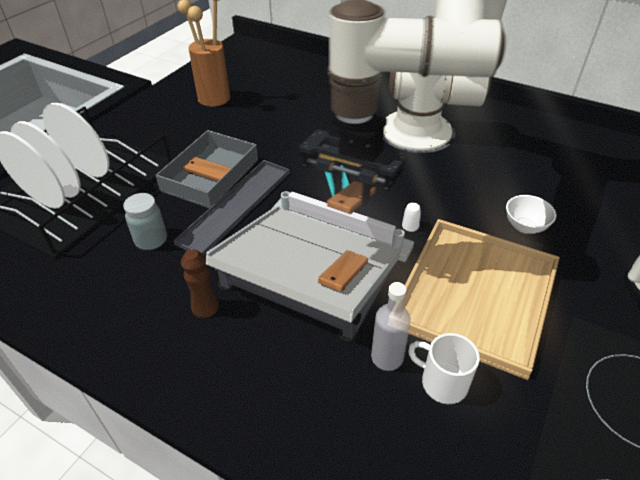

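Request:
{"api": "servo_tool", "payload": {"deltas": [{"slide": [-0.2,-1,0],"spin": 0},{"slide": [-0.2,-1,0],"spin": 0},{"slide": [-0.2,-1,0],"spin": 0},{"slide": [-0.2,-1,0],"spin": 0},{"slide": [-0.2,-1,0],"spin": 0},{"slide": [-0.2,-1,0],"spin": 0},{"slide": [-0.2,-1,0],"spin": 0},{"slide": [-0.2,-1,0.2],"spin": 0},{"slide": [0,-0.5,0.5],"spin": 0}]}}

```text
time_s: 62.35
tcp_pos: [0.4902, 0.2844, 0.1718]
ee_rot: [[0.998, 0.03, 0.059], [0.027, -0.998, 0.05], [0.061, -0.048, -0.997]]
wrist_force: [0.0, -0.6, -1.2]
gripper_width: 0.574
```

```bash
python3 -c "
from h import *
st();go(.49,.275,.05,3)"
```

```text
62.35 z-axis [ 0.0592  0.05   -0.997 ] pos [0.4902 0.2844 0.1718] j [ 46.79  16.68 -15.69   0.64 -53.21  44.5 ] w 0.574 F [ 0.  -0.6 -1.2]
t 62.4 pos [0.4902 0.2844 0.1718] yaw 1.57 F [ 0.  -0.6 -1.2] w 0.574 | slide units now [-0.31  0.61  4.84] | spin units -0.18, slide after spin [-0.03  0.38  4.87]
```

Request:
{"api": "servo_tool", "payload": {"deltas": [{"slide": [-0.2,0.5,0.6],"spin": 0},{"slide": [0,0,0.8],"spin": 0},{"slide": [0,0,0.8],"spin": 0},{"slide": [0,0,0.8],"spin": 0},{"slide": [0,0,0.8],"spin": 0},{"slide": [0,0,0.5],"spin": 0},{"slide": [0,0,0.4],"spin": 0}]}}

```text
time_s: 63.05
tcp_pos: [0.4931, 0.278, 0.0491]
ee_rot: [[0.998, 0.032, 0.059], [0.029, -0.998, 0.05], [0.061, -0.049, -0.997]]
wrist_force: [0.2, 0.4, -2.7]
gripper_width: 0.574
```

```bash
python3 -c "
from h import *
st();go(.49,.275,.018,3)"
```

```text
63.05 z-axis [ 0.0593  0.0504 -0.997 ] pos [0.4931 0.278  0.0491] j [ 46.07  25.19 -23.83   0.75 -36.53  45.08] w 0.574 F [ 0.2  0.4 -2.7]
t 63.0 pos [0.4931 0.278  0.0491] yaw 1.64 F [ 0.2  0.4 -2.7] w 0.574 | slide units now [-0.2   0.18  1.23] | spin units -0.17, slide after spin [-0.13  0.12  1.25]
```

Request:
{"api": "servo_tool", "payload": {"deltas": [{"slide": [0,0.1,0.4],"spin": 0},{"slide": [0,0,0.3],"spin": 0},{"slide": [0,0,0.2],"spin": 0},{"slide": [0,0,0.2],"spin": 0}]}}

```text
time_s: 63.45
tcp_pos: [0.4982, 0.2767, 0.0218]
ee_rot: [[0.997, 0.035, 0.064], [0.031, -0.998, 0.051], [0.066, -0.049, -0.997]]
wrist_force: [2.9, -4.7, 4.2]
gripper_width: 0.57
```

```bash
python3 -c "
from h import *
st()"
```

```text
63.45 z-axis [ 0.0641  0.0507 -0.9967] pos [0.4982 0.2767 0.0218] j [ 45.66  27.73 -24.91   1.1  -32.71  45.32] w 0.57 F [ 2.9 -4.7  4.2]
```

Request:
{"api": "servo_tool", "payload": {"deltas": [{"slide": [0,0,0.15],"spin": 0},{"slide": [0,0,0],"spin": 0}]}}

```text
time_s: 63.65
tcp_pos: [0.4993, 0.2768, 0.0186]
ee_rot: [[0.997, 0.035, 0.065], [0.031, -0.998, 0.051], [0.067, -0.049, -0.997]]
wrist_force: [1.2, -1.9, 1.5]
gripper_width: 0.571
```

Request:
{"api": "servo_tool", "payload": {"deltas": [{"slide": [0,0,0],"spin": 0},{"slide": [0,0,0],"spin": 0},{"slide": [0,0,0],"spin": 0},{"slide": [0,0,-0.4],"spin": 0},{"slide": [0,0,-0.8],"spin": 0},{"slide": [0,0,-1],"spin": 0},{"slide": [0,0,-1],"spin": 0},{"slide": [0,0,-1],"spin": 0},{"slide": [0,0,-1],"spin": 0},{"slide": [0,0,-1],"spin": 0}], "gripper": 75}}

```text
time_s: 64.65
tcp_pos: [0.4844, 0.2687, 0.1777]
ee_rot: [[0.998, 0.032, 0.058], [0.029, -0.998, 0.05], [0.059, -0.048, -0.997]]
wrist_force: [-0.6, 0.9, 0.2]
gripper_width: 0.706
```

```bash
python3 -c "
from h import *
st();go(.652,.1023,.16,1);d=cap('top','t9.png');cap('wrist','w14.png');boards(d,(240,125,384,265))"
```

```text
64.65 z-axis [ 0.0577  0.0497 -0.9971] pos [0.4844 0.2687 0.1777] j [ 46.01  15.2  -16.82   0.5  -53.63  45.46] w 0.706 F [-0.6  0.9  0.2]
t 64.7 pos [0.4844 0.2687 0.1777] yaw 1.67 F [-0.6  0.9  0.2] w 0.706 | slide units now [6.45 6.89 0.76] | spin units 0.08, slide after spin [6.59 6.77 0.71]
px [267.5 178.5] deck [0.1734 0.0924] size [0.0476 0.128 ] world top centre [0.6496 0.1023 0.0986] foot centre [0.6557 0.1026 0.0796] yaw -0.2
```

View pics/w14.png

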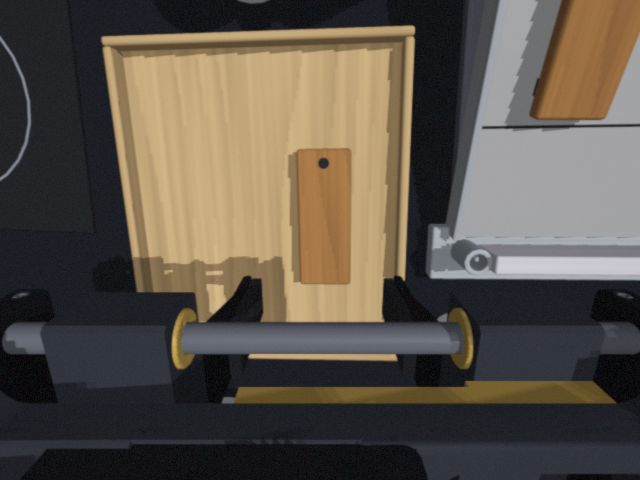

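Request:
{"api": "servo_tool", "payload": {"deltas": [{"slide": [0.2,0.5,-1],"spin": 0},{"slide": [0.5,1,-1],"spin": 0},{"slide": [0.8,1,-1],"spin": 0},{"slide": [0.8,1,-1],"spin": 0},{"slide": [0.8,1,-1],"spin": 0},{"slide": [0.8,1,-1],"spin": 0},{"slide": [0.8,0.8,-1],"spin": 0},{"slide": [0.5,0.3,0],"spin": 0},{"slide": [0,0,0],"spin": 0}]}}

```text
time_s: 65.65
tcp_pos: [0.6103, 0.0935, 0.3612]
ee_rot: [[0.998, 0.036, 0.061], [0.033, -0.998, 0.056], [0.063, -0.054, -0.997]]
wrist_force: [0.4, -0.1, -0.6]
gripper_width: 0.712
```

```bash
python3 -c "
from h import *
st();go(.652,.1023,.16,1)"
```

```text
65.65 z-axis [ 0.0606  0.0562 -0.9966] pos [0.6103 0.0935 0.3612] j [ 22.88  15.89  11.44  -1.64 -81.1   69.3 ] w 0.712 F [ 0.4 -0.1 -0.6]
t 65.7 pos [0.6103 0.0935 0.3612] yaw 1.89 F [ 0.4 -0.1 -0.6] w 0.712 | slide units now [1.17 0.14 8.14] | spin units 0.11, slide after spin [ 1.67 -0.32  8.05]
```

Descend at 0.5 per row.

Request:
{"api": "servo_tool", "payload": {"deltas": [{"slide": [0.4,0,0.5],"spin": 0.1},{"slide": [0.3,0,0.5],"spin": 0},{"slide": [0.2,0,0.5],"spin": 0},{"slide": [0,0,0.5],"spin": 0},{"slide": [0,0,0.5],"spin": 0},{"slide": [0,0,0.5],"spin": 0},{"slide": [0,0,0.5],"spin": 0},{"slide": [0,0,0.5],"spin": 0},{"slide": [0,0,0.5],"spin": 0},{"slide": [0,0,0.5],"spin": 0}]}}

```text
time_s: 66.65
tcp_pos: [0.6386, 0.1043, 0.2246]
ee_rot: [[0.998, 0.025, 0.054], [0.021, -0.998, 0.056], [0.055, -0.055, -0.997]]
wrist_force: [-0.8, 0.0, -0.4]
gripper_width: 0.706
```

```bash
python3 -c "
from h import *
st();go(.652,.1023,.16,1)"
```

```text
66.65 z-axis [ 0.0542  0.0559 -0.997 ] pos [0.6386 0.1043 0.2246] j [ 22.71  22.3    1.76  -1.93 -65.36  69.36] w 0.706 F [-0.8  0.  -0.4]
t 66.7 pos [0.6386 0.1043 0.2246] yaw 1.23 F [-0.8  0.  -0.4] w 0.706 | slide units now [0.39 0.23 2.6 ] | spin units 0.03, slide after spin [0.53 0.09 2.58]
```

Request:
{"api": "servo_tool", "payload": {"deltas": [{"slide": [0.4,0.2,0.6],"spin": 0},{"slide": [0,0,0.7],"spin": 0},{"slide": [0,0,0.7],"spin": 0},{"slide": [0,0,0.7],"spin": 0},{"slide": [0,0,0.7],"spin": 0},{"slide": [0,0,0.5],"spin": 0},{"slide": [0,0,0],"spin": 0}]}}

```text
time_s: 67.35
tcp_pos: [0.6579, 0.1027, 0.1172]
ee_rot: [[0.998, 0.023, 0.053], [0.02, -0.998, 0.055], [0.054, -0.053, -0.997]]
wrist_force: [-0.6, -0.7, -0.5]
gripper_width: 0.704
```

```bash
python3 -c "
from h import *
st();go(.652,.1023,.087,1);cap('wrist','w15.png')"
```

```text
67.35 z-axis [ 0.0531  0.0545 -0.9971] pos [0.6579 0.1027 0.1172] j [ 21.91  29.1   -3.34  -2.19 -53.59  70.56] w 0.704 F [-0.6 -0.7 -0.5]
t 67.3 pos [0.6579 0.1027 0.1172] yaw 1.15 F [-0.6 -0.7 -0.5] w 0.704 | slide units now [-0.3   0.08  1.19] | spin units 0.02, slide after spin [-0.24  0.01  1.21]
```

View pics/w15.png

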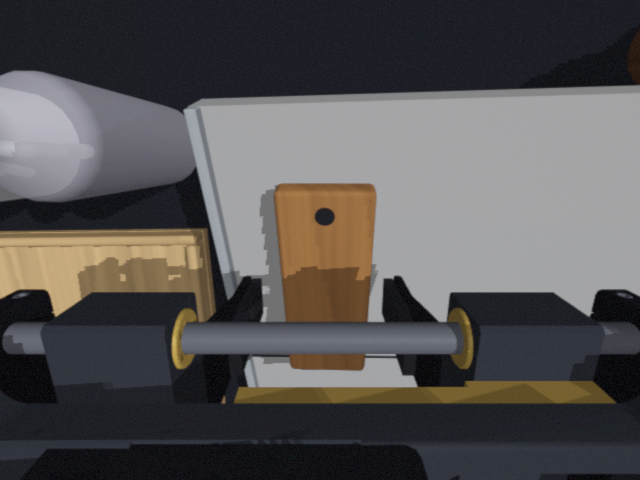

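Request:
{"api": "servo_tool", "payload": {"deltas": [{"slide": [-0.25,0.05,0.4],"spin": 0},{"slide": [0,0.02,0.35],"spin": 0},{"slide": [0,0.02,0.3],"spin": 0},{"slide": [0,0,0],"spin": 0}]}}

```text
time_s: 67.8
tcp_pos: [0.655, 0.102, 0.0921]
ee_rot: [[0.998, 0.024, 0.06], [0.02, -0.998, 0.056], [0.061, -0.055, -0.997]]
wrist_force: [-0.2, 0.3, -0.1]
gripper_width: 0.706
```

```bash
python3 -c "
from h import *
st();go(.652,.1023,.087,1)"
```

```text
67.8 z-axis [ 0.0596  0.0561 -0.9966] pos [0.655  0.102  0.0921] j [ 21.98  30.14  -5.64  -2.23 -49.87  70.66] w 0.706 F [-0.2  0.3 -0.1]
t 67.8 pos [0.655  0.102  0.0921] yaw 1.17 F [-0.2  0.3 -0.1] w 0.706 | slide units now [-0.13 -0.    0.2 ] | spin units 0.02, slide after spin [-0.12 -0.01  0.2 ]
```

Request:
{"api": "servo_tool", "payload": {"deltas": [{"slide": [-0.1,0,0.18],"spin": 0},{"slide": [0,0,0],"spin": 0},{"slide": [0,0,0],"spin": 0},{"slide": [0,0,0],"spin": 0},{"slide": [0,0,0],"spin": 0}], "gripper": 255}}

```text
time_s: 68.3
tcp_pos: [0.653, 0.1024, 0.0877]
ee_rot: [[0.998, 0.024, 0.061], [0.021, -0.998, 0.057], [0.062, -0.055, -0.997]]
wrist_force: [0.8, 0.1, -1.6]
gripper_width: 0.568
```

Request:
{"api": "servo_tool", "payload": {"deltas": [{"slide": [0,0,-0.4],"spin": 0},{"slide": [0,0,-0.7],"spin": 0},{"slide": [-0.3,0,-0.8],"spin": 0},{"slide": [-0.8,0,-0.8],"spin": 0},{"slide": [-1,0,-0.8],"spin": 0},{"slide": [-1,0,-0.3],"spin": 0},{"slide": [-1,-0.5,0],"spin": 0},{"slide": [-1,-1,0],"spin": 0},{"slide": [-0.3,-1,0],"spin": 0},{"slide": [0,-1,0],"spin": 0}]}}

```text
time_s: 69.3
tcp_pos: [0.505, 0.1801, 0.1881]
ee_rot: [[0.998, 0.018, 0.064], [0.014, -0.998, 0.058], [0.065, -0.057, -0.996]]
wrist_force: [0.9, 0.8, -1.7]
gripper_width: 0.576
```

```bash
python3 -c "
from h import *
st();go(.49,.39,.16,2)"
```

```text
69.3 z-axis [ 0.0638  0.0583 -0.9963] pos [0.505  0.1801 0.1881] j [ 36.67  12.8  -18.09  -0.61 -54.18  54.58] w 0.576 F [ 0.9  0.8 -1.7]
t 69.3 pos [0.505  0.1801 0.1881] yaw 0.80 F [ 0.9  0.8 -1.7] w 0.576 | slide units now [-0.56 -8.33  1.57] | spin units -0.15, slide after spin [-0.31 -8.41  1.13]
```

Request:
{"api": "servo_tool", "payload": {"deltas": [{"slide": [0,-1,0],"spin": 0},{"slide": [0,-1,0],"spin": 0},{"slide": [0,-1,0],"spin": 0},{"slide": [0,-1,0],"spin": 0},{"slide": [0,-1,0],"spin": 0},{"slide": [0,-1,0],"spin": 0},{"slide": [0,-1,0],"spin": 0},{"slide": [0,-0.6,0.5],"spin": 0},{"slide": [0,0,0.7],"spin": 0},{"slide": [0,0,0.7],"spin": 0}]}}

```text
time_s: 70.3
tcp_pos: [0.5033, 0.3845, 0.1614]
ee_rot: [[0.997, 0.023, 0.074], [0.017, -0.997, 0.07], [0.075, -0.068, -0.995]]
wrist_force: [-0.9, -0.5, -2.0]
gripper_width: 0.571
```

```bash
python3 -c "
from h import *
st();go(.49,.39,.05,2)"
```

```text
70.3 z-axis [ 0.0736  0.0696 -0.9949] pos [0.5033 0.3845 0.1614] j [ 52.45  22.73  -8.41   1.14 -53.13  38.06] w 0.571 F [-0.9 -0.5 -2. ]
t 70.3 pos [0.5033 0.3845 0.1614] yaw 1.00 F [-0.9 -0.5 -2. ] w 0.571 | slide units now [-0.86  0.07  4.41] | spin units -0.12, slide after spin [-0.52 -0.24  4.45]
```

Request:
{"api": "servo_tool", "payload": {"deltas": [{"slide": [0,0,0.8],"spin": 0},{"slide": [0,0,0.8],"spin": 0},{"slide": [0,0,0.8],"spin": 0},{"slide": [0,0,0.8],"spin": 0},{"slide": [0,0,0.6],"spin": 0},{"slide": [0,0,0.4],"spin": 0}]}}

```text
time_s: 70.9
tcp_pos: [0.5087, 0.3882, 0.0479]
ee_rot: [[0.998, 0.02, 0.067], [0.015, -0.998, 0.064], [0.068, -0.062, -0.996]]
wrist_force: [-0.5, 0.3, -1.1]
gripper_width: 0.57
```

```bash
python3 -c "
from h import *
st()"
```

```text
70.9 z-axis [ 0.0674  0.0637 -0.9957] pos [0.5087 0.3882 0.0479] j [ 52.2   30.61 -14.     1.26 -40.14  37.87] w 0.57 F [-0.5  0.3 -1.1]
```

Request:
{"api": "servo_tool", "payload": {"deltas": [{"slide": [0,0,0.35],"spin": 0},{"slide": [0,0,0.25],"spin": 0},{"slide": [0,0,0.2],"spin": 0},{"slide": [0,0,0.2],"spin": 0}]}}

```text
time_s: 71.3
tcp_pos: [0.513, 0.3893, 0.0234]
ee_rot: [[0.997, 0.022, 0.071], [0.018, -0.998, 0.063], [0.072, -0.062, -0.995]]
wrist_force: [3.0, -3.6, 3.5]
gripper_width: 0.571
```

```bash
python3 -c "
from h import *
st()"
```

```text
71.3 z-axis [ 0.0711  0.0633 -0.9955] pos [0.513  0.3893 0.0234] j [ 52.04  32.7  -14.73   1.62 -37.21  37.86] w 0.571 F [ 3.  -3.6  3.5]
```

Request:
{"api": "servo_tool", "payload": {"deltas": [{"slide": [0,0,0.15],"spin": 0},{"slide": [0,0,0.05],"spin": 0}]}}

```text
time_s: 71.5
tcp_pos: [0.5145, 0.3893, 0.0195]
ee_rot: [[0.997, 0.022, 0.073], [0.018, -0.998, 0.064], [0.074, -0.062, -0.995]]
wrist_force: [0.8, -2.0, 3.3]
gripper_width: 0.572
```

Request:
{"api": "servo_tool", "payload": {"deltas": [{"slide": [0,0,0],"spin": 0},{"slide": [0,0,0],"spin": 0},{"slide": [0,0,0],"spin": 0},{"slide": [0,0,-0.4],"spin": 0},{"slide": [0,0,-0.8],"spin": 0},{"slide": [0,0,-1],"spin": 0},{"slide": [0,0,-1],"spin": 0},{"slide": [0,0,-1],"spin": 0},{"slide": [0,0,-1],"spin": 0},{"slide": [0,0,-1],"spin": 0}], "gripper": 75}}

```text
time_s: 72.5
tcp_pos: [0.4986, 0.3801, 0.1777]
ee_rot: [[0.998, 0.02, 0.066], [0.016, -0.998, 0.063], [0.067, -0.062, -0.996]]
wrist_force: [-0.5, 0.6, 0.4]
gripper_width: 0.706
```

```bash
python3 -c "
from h import *
st();go(.652,.1023,.16,1);cap('wrist','w16.png')"
```

```text
72.5 z-axis [ 0.066   0.0634 -0.9958] pos [0.4986 0.3801 0.1777] j [ 52.48  21.57  -7.57   0.95 -55.67  38.06] w 0.706 F [-0.5  0.6  0.4]
t 72.5 pos [0.4986 0.3801 0.1777] yaw 0.92 F [-0.5  0.6  0.4] w 0.706 | slide units now [ 5.89 11.25  0.4 ] | spin units -0.01, slide after spin [ 5.94 11.22  0.71]
```

View pics/w16.png

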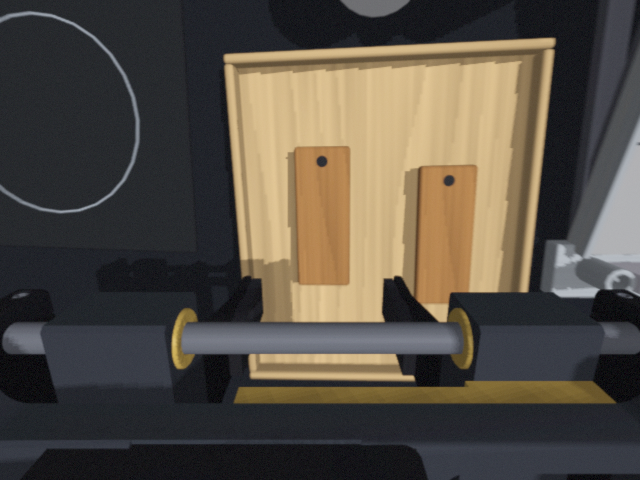

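Request:
{"api": "servo_tool", "payload": {"deltas": [{"slide": [0,1,0],"spin": 0},{"slide": [0,1,0],"spin": 0},{"slide": [0,1,0],"spin": 0},{"slide": [0,1,0],"spin": 0},{"slide": [0,1,0],"spin": 0},{"slide": [0,1,0],"spin": 0},{"slide": [0,1,0],"spin": 0},{"slide": [0,1,0],"spin": 0},{"slide": [0,1,0],"spin": 0},{"slide": [0,1,0],"spin": 0}], "gripper": 165}}

```text
time_s: 73.55
tcp_pos: [0.5027, 0.1228, 0.1704]
ee_rot: [[0.997, 0.026, 0.078], [0.02, -0.997, 0.079], [0.08, -0.078, -0.994]]
wrist_force: [-0.2, -0.5, 0.4]
gripper_width: 0.351
```

Request:
{"api": "servo_tool", "payload": {"deltas": [{"slide": [0,0.5,0],"spin": 1},{"slide": [0,0.5,0],"spin": 1},{"slide": [0,0,0],"spin": 1},{"slide": [0,0,0],"spin": 1},{"slide": [0,0,0],"spin": 1},{"slide": [0,0,0],"spin": 1},{"slide": [0,0,0],"spin": 1},{"slide": [0,0,0],"spin": 1},{"slide": [0,0,0],"spin": 1},{"slide": [0,0,0],"spin": 1}]}}

```text
time_s: 74.55
tcp_pos: [0.4942, 0.0878, 0.1698]
ee_rot: [[0.133, -0.988, 0.077], [-0.989, -0.126, 0.081], [-0.07, -0.087, -0.994]]
wrist_force: [-0.1, -0.4, -0.0]
gripper_width: 0.349
```

```bash
python3 -c "
from h import *
st();go(.481,.0025,.16,-87.4)"
```

```text
74.55 z-axis [ 0.0771  0.0811 -0.9937] pos [0.4942 0.0878 0.1698] j [ 27.27  10.36 -23.6   -2.75 -50.   -18.15] w 0.349 F [-0.1 -0.4 -0. ]
t 74.5 pos [0.4942 0.0878 0.1698] yaw -82.36 F [-0.1 -0.4 -0. ] w 0.349 | slide units now [3.33 0.99 0.07] | spin units 0.63, slide after spin [3.39 0.68 0.39]
```

Request:
{"api": "servo_tool", "payload": {"deltas": [{"slide": [0.5,-1,-1],"spin": 0.6},{"slide": [0.5,-1,-1],"spin": 0},{"slide": [0.5,-1,-1],"spin": 0},{"slide": [0.5,-1,-1],"spin": 0},{"slide": [0.5,-1,-1],"spin": 0},{"slide": [0.5,-1,-1],"spin": 0},{"slide": [0,0,0],"spin": 0}]}}

```text
time_s: 75.25
tcp_pos: [0.6343, 0.002, 0.3295]
ee_rot: [[0.042, -0.997, 0.071], [-0.996, -0.037, 0.08], [-0.077, -0.074, -0.994]]
wrist_force: [-0.9, 0.4, -0.3]
gripper_width: 0.351
```

```bash
python3 -c "
from h import *
st()"
```

```text
75.25 z-axis [ 0.071   0.0803 -0.9942] pos [0.6343 0.002  0.3295] j [ 12.97  18.02  10.74  -3.66 -77.73 -10.07] w 0.351 F [-0.9  0.4 -0.3]
```

Request:
{"api": "servo_tool", "payload": {"deltas": [{"slide": [0,0.5,0.5],"spin": 0},{"slide": [0,0.5,0.5],"spin": 0},{"slide": [0,0.5,0.5],"spin": 0},{"slide": [0,0.5,0.5],"spin": 0},{"slide": [0,0.5,0.5],"spin": 0},{"slide": [0,0.5,0.5],"spin": 0},{"slide": [0,0.5,0.5],"spin": 0},{"slide": [0,0.5,0.5],"spin": 0},{"slide": [0,0.5,0.5],"spin": 0},{"slide": [0,0.5,0.5],"spin": 0}]}}

```text
time_s: 76.25
tcp_pos: [0.5026, 0.0064, 0.1875]
ee_rot: [[0.038, -0.997, 0.064], [-0.996, -0.032, 0.085], [-0.083, -0.067, -0.994]]
wrist_force: [0.5, 1.1, -0.3]
gripper_width: 0.35
```

```bash
python3 -c "
from h import *
st()"
```

```text
76.25 z-axis [ 0.064   0.0849 -0.9943] pos [0.5026 0.0064 0.1875] j [ 16.92  10.1  -20.37  -4.4  -54.66 -12.51] w 0.35 F [ 0.5  1.1 -0.3]
```

Request:
{"api": "servo_tool", "payload": {"deltas": [{"slide": [0,0,-1],"spin": 0},{"slide": [0,0,-1],"spin": 0},{"slide": [0,0,-1],"spin": 0},{"slide": [0,0,-1],"spin": 0},{"slide": [0,0,-1],"spin": 0},{"slide": [0,0,-1],"spin": 0},{"slide": [0,0,-1],"spin": 0},{"slide": [0,0,0],"spin": 0}]}}

```text
time_s: 77.05
tcp_pos: [0.4761, -0.0104, 0.3594]
ee_rot: [[0.036, -0.998, 0.043], [-0.996, -0.033, 0.086], [-0.084, -0.046, -0.995]]
wrist_force: [0.3, 0.4, 0.9]
gripper_width: 0.354
```

```bash
python3 -c "
from h import *
st()"
```

```text
77.05 z-axis [ 0.0432  0.0857 -0.9954] pos [ 0.4761 -0.0104  0.3594] j [ 15.55   1.88  -4.84  -4.14 -79.59 -12.96] w 0.354 F [0.3 0.4 0.9]
```

Request:
{"api": "servo_tool", "payload": {"deltas": [{"slide": [0,0,0.5],"spin": 0},{"slide": [0,0,0.5],"spin": 0},{"slide": [0,0,0.5],"spin": 0},{"slide": [0,0,0.5],"spin": 0},{"slide": [0,0,0.5],"spin": 0},{"slide": [0,0,0.5],"spin": 0},{"slide": [0,0,0.5],"spin": 0},{"slide": [0,0,0.5],"spin": 0},{"slide": [0,0,0.5],"spin": 0},{"slide": [0,0,0.5],"spin": 0}]}}

```text
time_s: 78.05
tcp_pos: [0.4635, 0.0005, 0.2093]
ee_rot: [[0.032, -0.999, 0.013], [-0.996, -0.031, 0.087], [-0.086, -0.016, -0.996]]
wrist_force: [0.9, 0.9, 0.7]
gripper_width: 0.351
```

```bash
python3 -c "
from h import *
st()"
```

```text
78.05 z-axis [ 0.0134  0.0868 -0.9961] pos [0.4635 0.0005 0.2093] j [ 16.99   6.52 -20.92  -5.21 -60.46 -12.69] w 0.351 F [0.9 0.9 0.7]
```

```bash
python3 -c "
from h import *
go(.481,.0025,.11,-87.5)"
```

```text
t 78.0 pos [0.4635 0.0005 0.2093] yaw -88.16 F [0.9 0.9 0.7] w 0.351 | slide units now [ 0.29 -0.64  3.97] | spin units -0.08, slide after spin [-0.05 -0.7   3.97]
```

Request:
{"api": "servo_tool", "payload": {"deltas": [{"slide": [0.1,-0.6,0.5],"spin": -0.08},{"slide": [0.05,0,0.6],"spin": 0},{"slide": [0.05,0,0.6],"spin": 0},{"slide": [0.05,0,0.6],"spin": 0},{"slide": [0.05,0,0.6],"spin": 0},{"slide": [0,0,0.4],"spin": 0},{"slide": [0,0,0],"spin": 0}]}}

```text
time_s: 78.75
tcp_pos: [0.4622, -0.0015, 0.1071]
ee_rot: [[0.039, -0.999, -0.017], [-0.996, -0.04, 0.083], [-0.084, 0.014, -0.996]]
wrist_force: [0.8, 0.5, 0.2]
gripper_width: 0.349
```

```bash
python3 -c "
from h import *
st();go(.481,.0025,.08,-87.5);cap('wrist','w17.png');cap('scene','s13.png')
im=cv2.imread('pics/s13.png')[140:265,225:425];cv2.imwrite('pics/s13c.png',cv2.resize(im,None,fx=4,fy=4,interpolation=cv2.INTER_CUBIC))"
```

```text
78.75 z-axis [-0.017   0.0831 -0.9964] pos [ 0.4622 -0.0015  0.1071] j [ 16.52  14.25 -27.72  -6.55 -47.79  -9.88] w 0.349 F [0.8 0.5 0.2]
t 78.8 pos [ 0.4622 -0.0015  0.1071] yaw -87.79 F [0.8 0.5 0.2] w 0.349 | slide units now [-0.04 -0.77  1.08] | spin units -0.04, slide after spin [-0.13 -0.76  1.08]
```

View pics/w17.png

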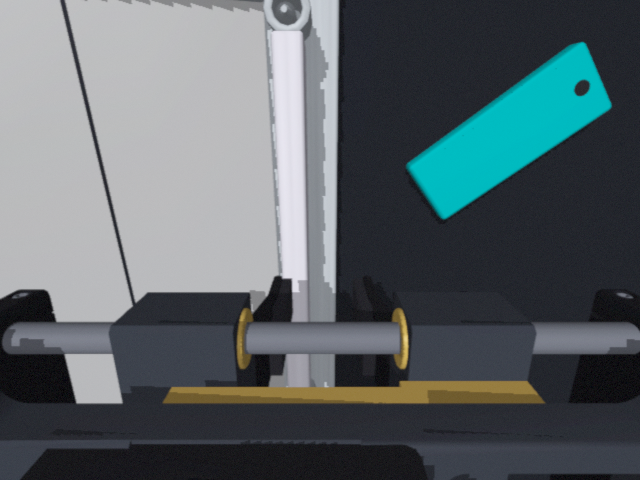

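View pics/s13c.png

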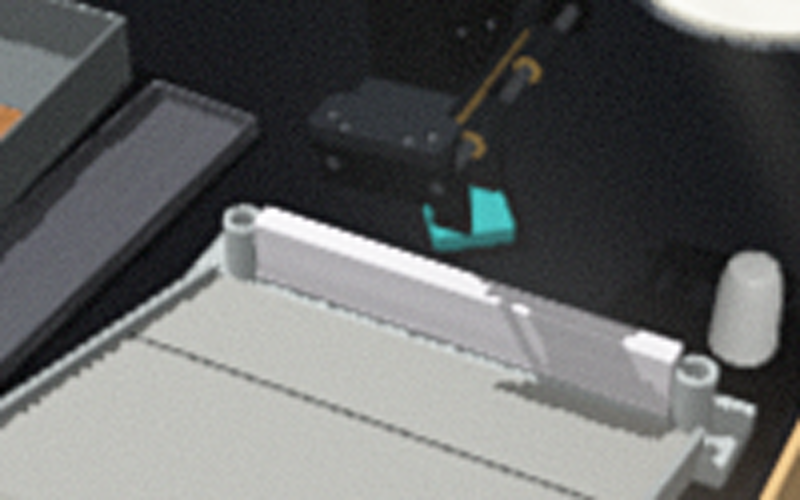

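Request:
{"api": "servo_tool", "payload": {"deltas": [{"slide": [-0.1,-0.75,0],"spin": -0.04},{"slide": [0,0,0.3],"spin": 0},{"slide": [0,0,0.2],"spin": 0},{"slide": [0,0,0],"spin": 0}]}}

```text
time_s: 79.25
tcp_pos: [0.4829, 0.0033, 0.0977]
ee_rot: [[0.045, -0.999, -0.009], [-0.995, -0.046, 0.085], [-0.085, 0.005, -0.996]]
wrist_force: [0.7, -0.2, 0.6]
gripper_width: 0.356
```

```bash
python3 -c "
from h import *
st();go(.481,.0025,.042,-87.5);cap('wrist','w18.png')"
```

```text
79.25 z-axis [-0.0091  0.0847 -0.9964] pos [0.4829 0.0033 0.0977] j [ 16.39  16.61 -25.97  -6.61 -46.75  -9.26] w 0.356 F [ 0.7 -0.2  0.6]
t 79.2 pos [0.4829 0.0033 0.0977] yaw -87.39 F [ 0.7 -0.2  0.6] w 0.356 | slide units now [0.22 0.07 2.22] | spin units 0.01, slide after spin [0.03 0.08 2.23]
```

View pics/w18.png

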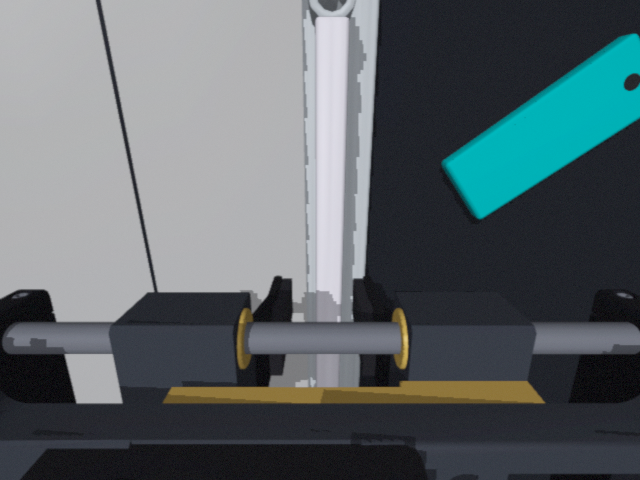

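Request:
{"api": "servo_tool", "payload": {"deltas": [{"slide": [0.05,0.08,0.4],"spin": 0},{"slide": [0.03,0.03,0.4],"spin": 0},{"slide": [0.03,0.03,0.4],"spin": 0},{"slide": [0.03,0,0.3],"spin": 0},{"slide": [0,0,0],"spin": 0}]}}

```text
time_s: 79.8
tcp_pos: [0.4774, 0.0025, 0.057]
ee_rot: [[0.045, -0.999, -0.01], [-0.995, -0.046, 0.085], [-0.085, 0.006, -0.996]]
wrist_force: [-0.3, -0.1, 0.4]
gripper_width: 0.353
```

```bash
python3 -c "
from h import *
st();go(.481,.0025,.042,-87.5)"
```

```text
79.8 z-axis [-0.0099  0.0848 -0.9964] pos [0.4774 0.0025 0.057 ] j [ 16.44  19.72 -28.87  -7.39 -40.81  -8.26] w 0.353 F [-0.3 -0.1  0.4]
t 79.8 pos [0.4774 0.0025 0.057 ] yaw -87.41 F [-0.3 -0.1  0.4] w 0.353 | slide units now [ 0.06 -0.15  0.6 ] | spin units 0.01, slide after spin [ 0.01 -0.14  0.6 ]
```

Request:
{"api": "servo_tool", "payload": {"deltas": [{"slide": [0.02,-0.13,0.1],"spin": 0},{"slide": [0.02,0,0.25],"spin": 0},{"slide": [0,0,0.2],"spin": 0},{"slide": [0,0,0],"spin": 0}]}}

```text
time_s: 80.2
tcp_pos: [0.4815, 0.0029, 0.042]
ee_rot: [[0.045, -0.999, -0.009], [-0.995, -0.046, 0.085], [-0.085, 0.005, -0.996]]
wrist_force: [0.1, 0.0, -0.5]
gripper_width: 0.35
```

```bash
python3 -c "
from h import *
st();go(.481,.0025,.042,-87.5)"
```

```text
80.2 z-axis [-0.0094  0.0847 -0.9964] pos [0.4815 0.0029 0.042 ] j [ 16.34  21.44 -29.06  -7.68 -38.9   -7.77] w 0.35 F [ 0.1  0.  -0.5]
t 80.2 pos [0.4815 0.0029 0.042 ] yaw -87.40 F [ 0.1  0.  -0.5] w 0.350 | slide units now [ 0.01  0.02 -0.  ] | spin units 0.01, slide after spin [0.01 0.02 0.  ]
```

Request:
{"api": "servo_tool", "payload": {"deltas": [{"slide": [0,0,0],"spin": 0},{"slide": [0,0,0],"spin": 0},{"slide": [0,0,0],"spin": 0},{"slide": [0,0,0],"spin": 0}], "gripper": 255}}

```text
time_s: 80.6
tcp_pos: [0.4805, 0.0027, 0.042]
ee_rot: [[0.044, -0.999, -0.011], [-0.995, -0.045, 0.085], [-0.085, 0.007, -0.996]]
wrist_force: [0.3, -0.1, -2.2]
gripper_width: 0.184
```

Request:
{"api": "servo_tool", "payload": {"deltas": [{"slide": [-0.02,0,-0.2],"spin": 0},{"slide": [-0.025,0,-0.3],"spin": 0},{"slide": [-0.025,0,-0.3],"spin": 0}]}}

```text
time_s: 80.9
tcp_pos: [0.4791, 0.0025, 0.0616]
ee_rot: [[0.043, -0.999, -0.015], [-0.995, -0.045, 0.084], [-0.085, 0.011, -0.996]]
wrist_force: [-0.3, 0.0, -2.6]
gripper_width: 0.183
```

```bash
python3 -c "
from h import *
st();go(.481,.0025,.11,-87.5)"
```

```text
80.9 z-axis [-0.015   0.084  -0.9964] pos [0.4791 0.0025 0.0616] j [ 16.36  19.56 -28.22  -7.29 -41.92  -8.42] w 0.183 F [-0.3  0.  -2.6]
t 80.9 pos [0.4791 0.0025 0.0616] yaw -87.50 F [-0.3  0.  -2.6] w 0.183 | slide units now [-0.16 -0.06 -1.93] | spin units -0.00, slide after spin [ 0.   -0.08 -1.94]
```

Request:
{"api": "servo_tool", "payload": {"deltas": [{"slide": [-0.03,-0.03,-0.35],"spin": 0},{"slide": [-0.03,-0.03,-0.4],"spin": 0},{"slide": [-0.04,-0.03,-0.5],"spin": 0},{"slide": [-0.04,0,-0.6],"spin": 0},{"slide": [-0.06,0,-0.8],"spin": 0},{"slide": [-0.06,0,-0.8],"spin": 0},{"slide": [-0.06,0,-0.8],"spin": 0}]}}

```text
time_s: 81.6
tcp_pos: [0.4811, 0.0013, 0.175]
ee_rot: [[0.043, -0.999, -0.017], [-0.995, -0.044, 0.084], [-0.085, 0.013, -0.996]]
wrist_force: [0.8, -0.4, -4.2]
gripper_width: 0.184
```

```bash
python3 -c "
from h import *
st();go(.511,-.25,.16,-4.2);cap('scene','s14.png')"
```

```text
81.6 z-axis [-0.0167  0.0841 -0.9963] pos [0.4811 0.0013 0.175 ] j [ 16.18  11.15 -20.42  -5.77 -58.13 -10.66] w 0.184 F [ 0.8 -0.4 -4.2]
t 81.6 pos [0.4811 0.0013 0.175 ] yaw -87.55 F [ 0.8 -0.4 -4.2] w 0.184 | slide units now [10.11 -0.76 -0.27] | spin units -10.42, slide after spin [1.93 9.94 0.6 ]
```

View pics/s14.png

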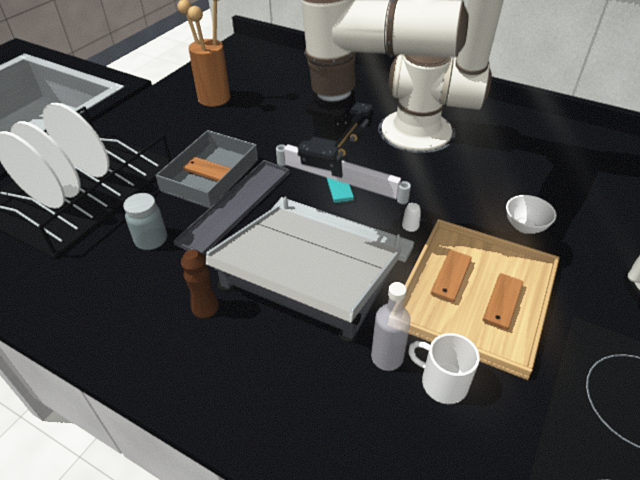

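Request:
{"api": "servo_tool", "payload": {"deltas": [{"slide": [1,-0.1,0.05],"spin": 0},{"slide": [1,-0.1,0.05],"spin": 0},{"slide": [1,-0.1,0.05],"spin": 0},{"slide": [1,-0.1,0.05],"spin": 0},{"slide": [1,-0.1,0.05],"spin": 0},{"slide": [1,-0.1,0.05],"spin": 0},{"slide": [1,-0.1,0.05],"spin": 0},{"slide": [1,-0.1,0.05],"spin": 0},{"slide": [1,-0.1,0.05],"spin": 0},{"slide": [1,-0.1,0.05],"spin": 0}]}}

```text
time_s: 82.65
tcp_pos: [0.5213, -0.2507, 0.1464]
ee_rot: [[0.05, -0.999, -0.001], [-0.995, -0.05, 0.089], [-0.089, -0.004, -0.996]]
wrist_force: [0.4, 1.0, -3.6]
gripper_width: 0.18
```

Request:
{"api": "servo_tool", "payload": {"deltas": [{"slide": [0,0,0],"spin": -1},{"slide": [0,0,0],"spin": -1},{"slide": [0,0,0],"spin": -1},{"slide": [0,0,0],"spin": -1},{"slide": [0,0,0],"spin": -1},{"slide": [0,0,0],"spin": -1},{"slide": [0,0,0],"spin": -1},{"slide": [0,0,0],"spin": -1},{"slide": [0,0,0],"spin": -1},{"slide": [0,0,0],"spin": -1}]}}

```text
time_s: 83.65
tcp_pos: [0.5185, -0.254, 0.1411]
ee_rot: [[0.997, -0.076, -0.006], [-0.075, -0.993, 0.092], [-0.013, -0.091, -0.996]]
wrist_force: [-0.5, 0.1, -3.8]
gripper_width: 0.18
```

```bash
python3 -c "
from h import *
st();go(.521,-.258,.1,-2.5);cap('scene','s15.png');cap('top','t10.png')"
```

```text
83.65 z-axis [-0.0062  0.092  -0.9957] pos [ 0.5185 -0.254   0.1411] j [-12.89  22.86  -8.73  -5.85 -60.07 101.53] w 0.18 F [-0.5  0.1 -3.8]
t 83.7 pos [ 0.5185 -0.254   0.1411] yaw -4.31 F [-0.5  0.1 -3.8] w 0.180 | slide units now [0.13 0.3  1.62] | spin units -0.23, slide after spin [0.11 0.16 1.65]
```

View pics/s15.png

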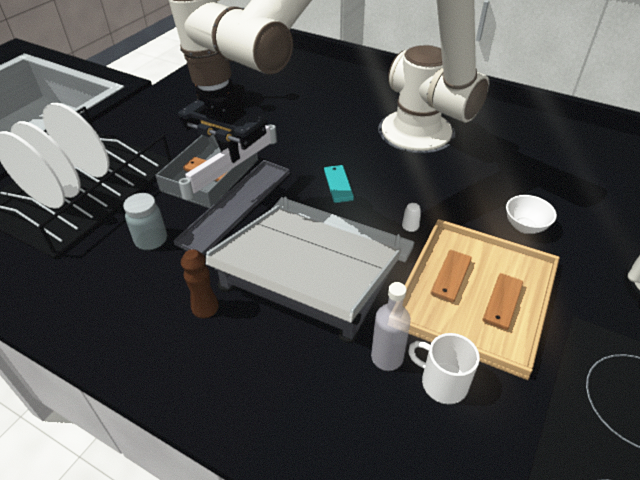

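Request:
{"api": "servo_tool", "payload": {"deltas": [{"slide": [0.1,0.2,0.5],"spin": -0.2},{"slide": [0,0.05,0.6],"spin": 0},{"slide": [0,0.05,0.6],"spin": 0},{"slide": [0,0.05,0.6],"spin": 0},{"slide": [0,0.05,0.5],"spin": 0},{"slide": [0,0,0],"spin": 0}]}}

```text
time_s: 84.35
tcp_pos: [0.5205, -0.258, 0.0684]
ee_rot: [[0.997, -0.074, -0.004], [-0.073, -0.993, 0.092], [-0.01, -0.091, -0.996]]
wrist_force: [-1.6, -0.8, -4.2]
gripper_width: 0.187
```

```bash
python3 -c "
from h import *
st();go(.521,-.258,.04,-2.5);cap('scene','s16.png');cap('wrist','w19.png')
im=cv2.imread('pics/s16.png')[90:260,140:310];cv2.imwrite('pics/s16c.png',cv2.resize(im,None,fx=3.5,fy=3.5,interpolation=cv2.INTER_CUBIC))"
```

```text
84.35 z-axis [-0.0037  0.0915 -0.9958] pos [ 0.5205 -0.258   0.0684] j [-13.26  27.8  -12.53  -6.49 -51.27 103.18] w 0.187 F [-1.6 -0.8 -4.2]
t 84.3 pos [ 0.5205 -0.258   0.0684] yaw -4.18 F [-1.6 -0.8 -4.2] w 0.187 | slide units now [0.03 0.1  1.13] | spin units -0.21, slide after spin [ 0.02 -0.    1.14]
```

View pics/s16c.png

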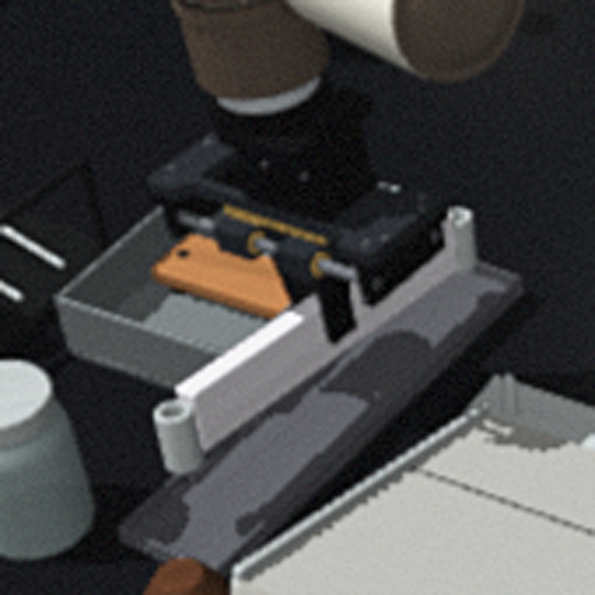

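View pics/w19.png

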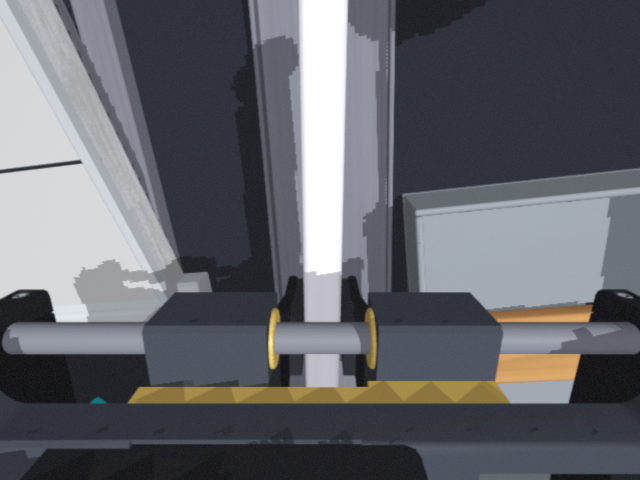

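Request:
{"api": "servo_tool", "payload": {"deltas": [{"slide": [0,0.04,0.5],"spin": -0.1},{"slide": [0,0.04,0.4],"spin": 0},{"slide": [0,0.02,0.2],"spin": 0},{"slide": [0,0,0],"spin": 0}]}}

```text
time_s: 84.85
tcp_pos: [0.5234, -0.2591, 0.0426]
ee_rot: [[0.998, -0.057, 0.004], [-0.057, -0.994, 0.088], [-0.001, -0.089, -0.996]]
wrist_force: [-0.0, 0.7, -3.8]
gripper_width: 0.177
```

```bash
python3 -c "
from h import *
st();go(.521,-.258,.027,-2.5)"
```

```text
84.85 z-axis [ 0.0043  0.0884 -0.9961] pos [ 0.5234 -0.2591  0.0426] j [-13.27  29.73 -13.64  -6.75 -47.76 104.57] w 0.177 F [-0.   0.7 -3.8]
t 84.8 pos [ 0.5234 -0.2591  0.0426] yaw -3.29 F [-0.   0.7 -3.8] w 0.177 | slide units now [-0.1   0.02  0.63] | spin units -0.10, slide after spin [-0.1  -0.04  0.62]
```

Request:
{"api": "servo_tool", "payload": {"deltas": [{"slide": [-0.05,0.02,0.2],"spin": 0},{"slide": [0,0.02,0.2],"spin": 0},{"slide": [0,0.01,0.1],"spin": 0}]}}

```text
time_s: 85.15
tcp_pos: [0.5241, -0.2596, 0.0308]
ee_rot: [[0.998, -0.057, 0.008], [-0.057, -0.995, 0.087], [0.003, -0.087, -0.996]]
wrist_force: [1.3, -0.1, 0.4]
gripper_width: 0.181
```

```bash
python3 -c "
from h import *
st();cap('scene','s17.png')
im=cv2.imread('pics/s17.png')[90:260,140:310];cv2.imwrite('pics/s17c.png',cv2.resize(im,None,fx=3.5,fy=3.5,interpolation=cv2.INTER_CUBIC))"
```

```text
85.15 z-axis [ 0.0083  0.0869 -0.9962] pos [ 0.5241 -0.2596  0.0308] j [-13.3   30.6  -14.19  -6.89 -46.11 104.84] w 0.181 F [ 1.3 -0.1  0.4]
```

View pics/s17c.png

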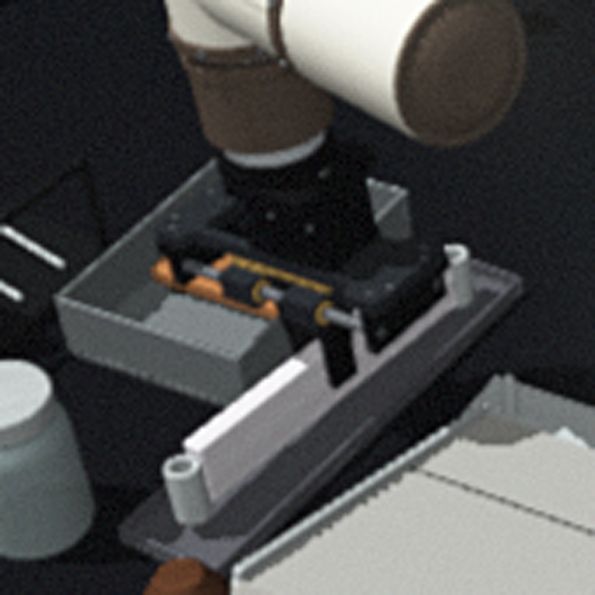

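Request:
{"api": "servo_tool", "payload": {"deltas": [{"slide": [0,0.01,0.15],"spin": 0},{"slide": [0,0.01,0.12],"spin": 0}]}}

```text
time_s: 85.4
tcp_pos: [0.5249, -0.2596, 0.0255]
ee_rot: [[0.998, -0.056, 0.009], [-0.057, -0.995, 0.086], [0.004, -0.087, -0.996]]
wrist_force: [-3.1, 4.1, 16.8]
gripper_width: 0.181
```

```bash
python3 -c "
from h import *
st()"
```

```text
85.4 z-axis [ 0.0093  0.0864 -0.9962] pos [ 0.5249 -0.2596  0.0255] j [-13.27  31.04 -14.34  -6.95 -45.44 104.95] w 0.181 F [-3.1  4.1 16.8]
```

Request:
{"api": "servo_tool", "payload": {"deltas": [{"slide": [0,0,0],"spin": 0},{"slide": [0,0,0],"spin": 0},{"slide": [0,0,0],"spin": 0},{"slide": [0,0,0],"spin": 0}], "gripper": 140}}

```text
time_s: 85.8
tcp_pos: [0.5257, -0.2602, 0.0266]
ee_rot: [[0.998, -0.054, 0.012], [-0.055, -0.995, 0.085], [0.007, -0.085, -0.996]]
wrist_force: [-0.5, -0.3, -1.1]
gripper_width: 0.42
```

Request:
{"api": "servo_tool", "payload": {"deltas": [{"slide": [0,-0.03,-0.3],"spin": 0},{"slide": [0,-0.04,-0.4],"spin": 0},{"slide": [0,-0.05,-0.6],"spin": 0},{"slide": [0,-0.07,-0.8],"spin": 0},{"slide": [0,-0.09,-1],"spin": 0},{"slide": [0,-0.09,-1],"spin": 0},{"slide": [0,-0.09,-1],"spin": 0},{"slide": [0,0,-1],"spin": 0},{"slide": [0,0,-1],"spin": 0}]}}

```text
time_s: 86.7
tcp_pos: [0.5221, -0.2639, 0.2142]
ee_rot: [[0.998, -0.054, 0.009], [-0.055, -0.995, 0.085], [0.004, -0.085, -0.996]]
wrist_force: [0.1, 0.4, 0.2]
gripper_width: 0.448
```

```bash
python3 -c "
from h import *
st();cap('scene','s18.png');cap('wrist','w20.png')"
```

```text
86.7 z-axis [ 0.0087  0.0846 -0.9964] pos [ 0.5221 -0.2639  0.2142] j [-13.64  19.49  -2.83  -5.2  -68.41 102.44] w 0.448 F [0.1 0.4 0.2]
```

View pics/s18.png

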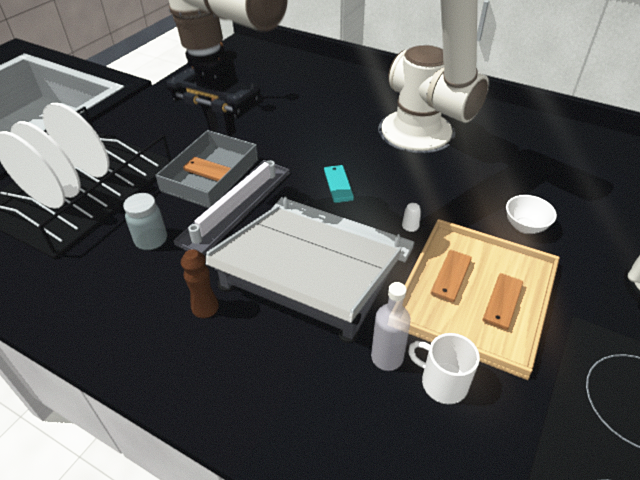

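View pics/w20.png

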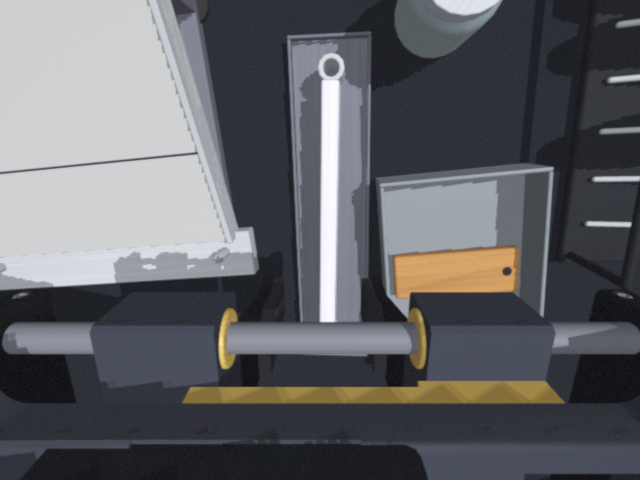

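Request:
{"api": "servo_tool", "payload": {"deltas": [{"slide": [0,-1,-0.3],"spin": 0},{"slide": [0,-1,-0.3],"spin": 0},{"slide": [0,-1,-0.3],"spin": 0},{"slide": [0,-1,0],"spin": 0},{"slide": [0,-1,0],"spin": 0},{"slide": [0,-1,0],"spin": 0},{"slide": [0,-1,0],"spin": 0},{"slide": [0,-1,0],"spin": 0},{"slide": [0,0,0],"spin": 0},{"slide": [0,0,0],"spin": 0}]}}

```text
time_s: 87.8
tcp_pos: [0.5325, -0.0613, 0.2621]
ee_rot: [[0.998, -0.056, 0.022], [-0.058, -0.995, 0.082], [0.017, -0.083, -0.996]]
wrist_force: [-0.1, -0.3, -0.3]
gripper_width: 0.454
```

```bash
python3 -c "
from h import *
st();cap('top','t11.png')
im=cv2.imread('pics/t11.png');cv2.imwrite('pics/t11c.png',cv2.resize(im[160:335,400:540],None,fx=3.4,fy=3.4,interpolation=cv2.INTER_CUBIC))"
```

```text
87.8 z-axis [ 0.0219  0.0816 -0.9964] pos [ 0.5325 -0.0613  0.2621] j [  8.07  11.51  -7.04  -4.75 -69.61  80.24] w 0.454 F [-0.1 -0.3 -0.3]
```

View pics/t11c.png

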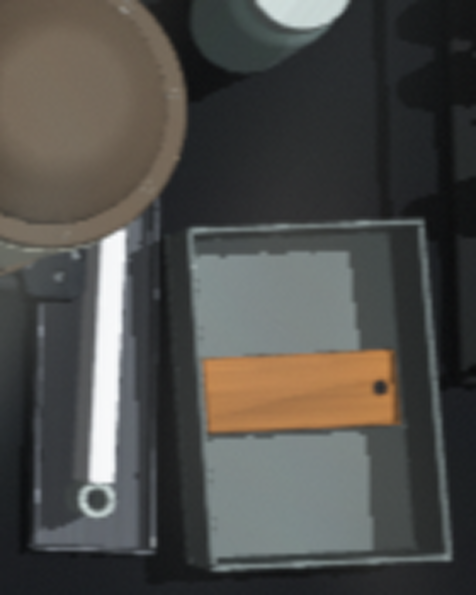

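View pics/t11.png

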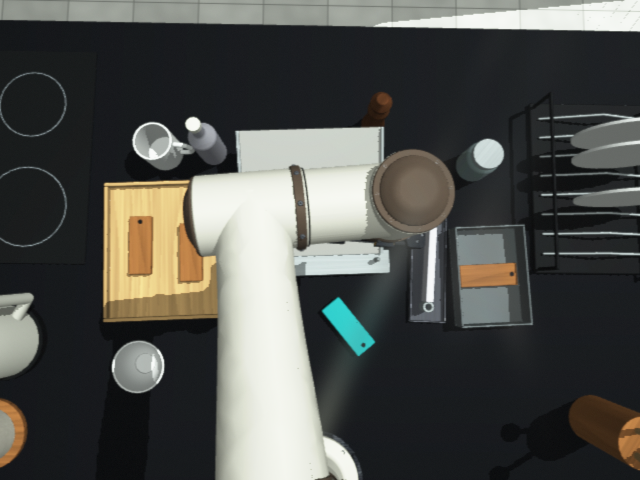

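```bash
python3 -c "
from h import *
d=dict(np.load('last_top.npz'));print(onz(d,428.5,307.1,.043)); st(); print(r.finish_job())"
```

```text
[ 0.38294117 -0.24887069  0.043     ]
87.85 z-axis [ 0.0221  0.0817 -0.9964] pos [ 0.5325 -0.0615  0.2621] j [  8.04  11.52  -7.03  -4.76 -69.61  80.24] w 0.455 F [-1.1 -0.   0.3]
the job is handed in; nothing more can be done
None
```

The slip test is done and handed in at about 88 s of the 210 s; the hand-in reported no verdict.

I hung the gate on both pintles and laid the three boards that were there on the deck, one beside the next. One slid to the gate (deck x about 0.065 m) and went into the grey tub. The other two stayed up (deck x about 0.17 m) and went back in the wooden tray. The gate then went back in its steel rest.

**Last checks:**
- In the final pictures the two boards lie flat in the tray and one lies flat in the tub.
- The gate stands upright within a few millimetres of the rest's middle. Only one of its sockets was visible in the last top view.
- The other kitchen things look unmoved, and the gripper was touching nothing.

**What went less well:**
- The tool's tilt drifted up to about 6 degrees from vertical during the run, because the moves cannot correct it.
- On the first reach for the gate, the open fingers probably touched the tub rim lightly. This showed as a small rebound, with nothing in the wrist force reading.

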